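# Square up the picture panels of a table screen and weight them down

## Task

Get the screen leaves ready for gluing: take the push stick out of the green cup and nudge every loose picture panel with it until the panel lies flush against both rails of its leaf's square corner, then stand the stick back in the cup and leave one weight standing on the middle of each picture. Keep the gripper off the printed panels - only the stick and the weights may touch them - and leave the other things on the bench where they are.

Things in the scene. Friction and masses are not known exactly. Their poses are not given: they have to be found in the camera images.
- leaf_a_corner (a point): Leaf A, fixed to the bench: woven brown backing 146 (x) x 121 (y) mm, its top 8 mm above the bench, with dark rails 12 wide, 20 tall (12 above the backing) along its -x and -y sides. This point: inside corner of the rails on the backing's top, at -61, -48.5 mm from the leaf's middle; x along one rail, y along the other, into the leaf, z up. May be empty.
- panel_a (a point): Centre of the loose picture panel on leaf A (mountains and a red sun on cream): board 100 (x) x 75 (y) x 8 mm, about 50 g, lying flat on the backing 5 to 25 mm off both rails, a little askew, its x, y roughly as the leaf's. Flush against both rails, its centre is 50 mm (x) and 37.5 mm (y) from the corner point. None if absent.
- leaf_b_corner (a point): Leaf B, fixed to the bench: woven brown backing 146 (x) x 121 (y) mm, its top 8 mm above the bench, with dark rails 12 wide, 20 tall (12 above the backing) along its -x and -y sides. This point: inside corner of the rails on the backing's top, at -61, -48.5 mm from the leaf's middle; x along one rail, y along the other, into the leaf, z up. May be empty.
- panel_b (a point): Centre of the loose picture panel on leaf B (a branch with pink blossom on cream): board 100 (x) x 75 (y) x 8 mm, about 50 g, lying flat on the backing 5 to 25 mm off both rails, a little askew, its x, y roughly as the leaf's. Flush against both rails, its centre is 50 mm (x) and 37.5 mm (y) from the corner point. None if absent.
- leaf_c_corner (a point): Leaf C, fixed to the bench: woven brown backing 146 (x) x 121 (y) mm, its top 8 mm above the bench, with dark rails 12 wide, 20 tall (12 above the backing) along its -x and -y sides. This point: inside corner of the rails on the backing's top, at -61, -48.5 mm from the leaf's middle; x along one rail, y along the other, into the leaf, z up. May be empty.
- panel_c (a point): Centre of the loose picture panel on leaf C (green bamboo on cream): board 100 (x) x 75 (y) x 8 mm, about 50 g, lying flat on the backing 5 to 25 mm off both rails, a little askew, its x, y roughly as the leaf's. Flush against both rails, its centre is 50 mm (x) and 37.5 mm (y) from the corner point. None if absent.
- leaf_d_corner (a point): Leaf D, fixed to the bench: woven brown backing 146 (x) x 121 (y) mm, its top 8 mm above the bench, with dark rails 12 wide, 20 tall (12 above the backing) along its -x and -y sides. This point: inside corner of the rails on the backing's top, at -61, -48.5 mm from the leaf's middle; x along one rail, y along the other, into the leaf, z up. May be empty.
- panel_d (a point): Centre of the loose picture panel on leaf D (ripples round a blue disc on cream): board 100 (x) x 75 (y) x 8 mm, about 50 g, lying flat on the backing 5 to 25 mm off both rails, a little askew, its x, y roughly as the leaf's. Flush against both rails, its centre is 50 mm (x) and 37.5 mm (y) from the corner point. None if absent.
- weight_1 (a point): Centre (half-way up, 25 mm above its underside) of a loose holding weight, about 0.36 kg: a steel disc 50 mm across and 22 tall with a black upright knob 24 mm across and 28 tall on top (50 mm in all). Stands on the bench. z up.
- weight_2 (a point): Centre (half-way up, 25 mm above its underside) of a loose holding weight, about 0.36 kg: a steel disc 50 mm across and 22 tall with a black upright knob 24 mm across and 28 tall on top (50 mm in all). Stands on the bench. z up.
- weight_3 (a point): Centre (half-way up, 25 mm above its underside) of a loose holding weight, about 0.36 kg: a steel disc 50 mm across and 22 tall with a black upright knob 24 mm across and 28 tall on top (50 mm in all). Stands on the bench. z up.
- weight_4 (a point): Centre (half-way up, 25 mm above its underside) of a loose holding weight, about 0.36 kg: a steel disc 50 mm across and 22 tall with a black upright knob 24 mm across and 28 tall on top (50 mm in all). Stands on the bench. z up.
- stick (a point): Centre (half-way up, 85 mm above the underside of its foot) of the push stick, which stands upright in the cup: a wooden shaft 14 x 14 mm with a red band near the top and a square black rubber foot 22 x 22 mm, 16 tall, at the lower end; 170 mm long in all, 60 g. Its z runs up the shaft, x and y are square to its faces.
- stick_foot (a point): Middle of the underside of the stick's foot; axes as the stick.
- cup: Upright green tool cup fixed to the bench, 66 mm outside, 60 mm inside diameter, 80 tall, inner floor 5 mm above the bench. Origin at the middle of its underside.
- tin: Not part of the job: round metal tin 60 mm across, 62 tall, blue band. Origin at the middle of its underside.
- staples: Not part of the job: small card box of staples 56 x 36 x 20 mm, red band. Origin at the middle of its underside.
- tape: Not part of the job: roll of cream tape lying flat, 84 mm across, 24 tall. Origin at the middle of its underside.
- offcut: Not part of the job: dark brown offcut of rail 24 x 130 x 12 mm. Origin at the middle of its underside.
- glue_gun: Not part of the job: light grey hot-glue gun lying on its side, 34 mm tall. Origin at the middle of its underside.
- sample: Not part of the job: square woven sample 90 x 90 x 10 mm. Origin at the middle of its underside.
- drill: Not part of the job: grey cordless drill lying on its side, 60 mm tall. Origin at the middle of its underside.
There are look-alikes about, which are no part of the job. What is shaped like the part that bears weight_1 but orange is not meant.

How it is judged:
On the way, in this order (a step that is already met when the one before it is completed fails the run):
1. the push stick is lifted clear out of the cup (height (world z) of stick_foot above 0.083 m), for 0.2 s.
2. with the stick out of the cup and still held, every panel present is flush in the corner of its leaf (x of panel_a in the frame of leaf_a_corner between 0.046 and 0.0525 m and y of panel_a in the frame of leaf_a_corner between 0.0335 and 0.04 m and angle between the x axis of panel_a and the x axis of leaf_a_corner, either way round below 0.03 rad and z of panel_a in the frame of leaf_a_corner below 0.0065 m and angle between each of panel_a, panel_b, panel_c, panel_d's own z axis and vertical below 0.04 rad and x of panel_b in the frame of leaf_b_corner between 0.046 and 0.0525 m and y of panel_b in the frame of leaf_b_corner between 0.0335 and 0.04 m and angle between the x axis of panel_b and the x axis of leaf_b_corner, either way round below 0.03 rad and z of panel_b in the frame of leaf_b_corner below 0.0065 m and x of panel_c in the frame of leaf_c_corner between 0.046 and 0.0525 m and y of panel_c in the frame of leaf_c_corner between 0.0335 and 0.04 m and angle between the x axis of panel_c and the x axis of leaf_c_corner, either way round below 0.03 rad and z of panel_c in the frame of leaf_c_corner below 0.0065 m and x of panel_d in the frame of leaf_d_corner between 0.046 and 0.0525 m and y of panel_d in the frame of leaf_d_corner between 0.0335 and 0.04 m and angle between the x axis of panel_d and the x axis of leaf_d_corner, either way round below 0.03 rad and z of panel_d in the frame of leaf_d_corner below 0.0065 m and horizontal distance between stick_foot and cup above 0.05 m and contact force between the fingers and pusher above 1 N), for 0.2 s.
At the end, for the whole second after the job is handed in: Every panel present lies flat on its leaf against both rails (within 2.5 mm of each, and square within 0.03 rad), with one weight standing upright and still on it within 20 mm of its middle; the stick is back in the cup, its foot on the cup's floor (within 15 mm) (x of panel_a in the frame of leaf_a_corner between 0.046 and 0.0525 m and y of panel_a in the frame of leaf_a_corner between 0.0335 and 0.04 m and angle between the x axis of panel_a and the x axis of leaf_a_corner, either way round below 0.03 rad and z of panel_a in the frame of leaf_a_corner below 0.0065 m and angle between each of panel_a, panel_b, panel_c, panel_d's own z axis and vertical below 0.04 rad and x of panel_b in the frame of leaf_b_corner between 0.046 and 0.0525 m and y of panel_b in the frame of leaf_b_corner between 0.0335 and 0.04 m and angle between the x axis of panel_b and the x axis of leaf_b_corner, either way round below 0.03 rad and z of panel_b in the frame of leaf_b_corner below 0.0065 m and x of panel_c in the frame of leaf_c_corner between 0.046 and 0.0525 m and y of panel_c in the frame of leaf_c_corner between 0.0335 and 0.04 m and angle between the x axis of panel_c and the x axis of leaf_c_corner, either way round below 0.03 rad and z of panel_c in the frame of leaf_c_corner below 0.0065 m and x of panel_d in the frame of leaf_d_corner between 0.046 and 0.0525 m and y of panel_d in the frame of leaf_d_corner between 0.0335 and 0.04 m and angle between the x axis of panel_d and the x axis of leaf_d_corner, either way round below 0.03 rad and z of panel_d in the frame of leaf_d_corner below 0.0065 m and ((horizontal distance between weight_1 and panel_a below 0.02 m and z of weight_1 in the frame of panel_a below 0.033 m and angle between weight_1's own z axis and vertical below 0.06 rad and linear speed of wt_1 below 0.02 m/s) or (horizontal distance between weight_2 and panel_a below 0.02 m and z of weight_2 in the frame of panel_a below 0.033 m and angle between weight_2's own z axis and vertical below 0.06 rad and linear speed of wt_2 below 0.02 m/s) or (horizontal distance between weight_3 and panel_a below 0.02 m and z of weight_3 in the frame of panel_a below 0.033 m and angle between weight_3's own z axis and vertical below 0.06 rad and linear speed of wt_3 below 0.02 m/s) or (horizontal distance between weight_4 and panel_a below 0.02 m and z of weight_4 in the frame of panel_a below 0.033 m and angle between weight_4's own z axis and vertical below 0.06 rad and linear speed of wt_4 below 0.02 m/s)) and ((horizontal distance between weight_1 and panel_b below 0.02 m and z of weight_1 in the frame of panel_b below 0.033 m and angle between weight_1's own z axis and vertical below 0.06 rad and linear speed of wt_1 below 0.02 m/s) or (horizontal distance between weight_2 and panel_b below 0.02 m and z of weight_2 in the frame of panel_b below 0.033 m and angle between weight_2's own z axis and vertical below 0.06 rad and linear speed of wt_2 below 0.02 m/s) or (horizontal distance between weight_3 and panel_b below 0.02 m and z of weight_3 in the frame of panel_b below 0.033 m and angle between weight_3's own z axis and vertical below 0.06 rad and linear speed of wt_3 below 0.02 m/s) or (horizontal distance between weight_4 and panel_b below 0.02 m and z of weight_4 in the frame of panel_b below 0.033 m and angle between weight_4's own z axis and vertical below 0.06 rad and linear speed of wt_4 below 0.02 m/s)) and ((horizontal distance between weight_1 and panel_c below 0.02 m and z of weight_1 in the frame of panel_c below 0.033 m and angle between weight_1's own z axis and vertical below 0.06 rad and linear speed of wt_1 below 0.02 m/s) or (horizontal distance between weight_2 and panel_c below 0.02 m and z of weight_2 in the frame of panel_c below 0.033 m and angle between weight_2's own z axis and vertical below 0.06 rad and linear speed of wt_2 below 0.02 m/s) or (horizontal distance between weight_3 and panel_c below 0.02 m and z of weight_3 in the frame of panel_c below 0.033 m and angle between weight_3's own z axis and vertical below 0.06 rad and linear speed of wt_3 below 0.02 m/s) or (horizontal distance between weight_4 and panel_c below 0.02 m and z of weight_4 in the frame of panel_c below 0.033 m and angle between weight_4's own z axis and vertical below 0.06 rad and linear speed of wt_4 below 0.02 m/s)) and ((horizontal distance between weight_1 and panel_d below 0.02 m and z of weight_1 in the frame of panel_d below 0.033 m and angle between weight_1's own z axis and vertical below 0.06 rad and linear speed of wt_1 below 0.02 m/s) or (horizontal distance between weight_2 and panel_d below 0.02 m and z of weight_2 in the frame of panel_d below 0.033 m and angle between weight_2's own z axis and vertical below 0.06 rad and linear speed of wt_2 below 0.02 m/s) or (horizontal distance between weight_3 and panel_d below 0.02 m and z of weight_3 in the frame of panel_d below 0.033 m and angle between weight_3's own z axis and vertical below 0.06 rad and linear speed of wt_3 below 0.02 m/s) or (horizontal distance between weight_4 and panel_d below 0.02 m and z of weight_4 in the frame of panel_d below 0.033 m and angle between weight_4's own z axis and vertical below 0.06 rad and linear speed of wt_4 below 0.02 m/s)) and horizontal distance between stick_foot and cup below 0.03 m and height (world z) of stick_foot below 0.02 m and linear speed of pusher below 0.03 m/s); the robot touches nothing.
It fails at once if the gripper touched a picture panel (contact force between any of the fingers, the arm and pic_a above 0.5 N or contact force between any of the fingers, the arm and pic_b above 0.5 N or contact force between any of the fingers, the arm and pic_c above 0.5 N or contact force between any of the fingers, the arm and pic_d above 0.5 N).
It fails at once if a thing that is not part of the job was moved more than 30 mm (distance of any of tin, staples, tape, offcut, glue_gun, sample, drill from where it was at the start of the episode above 0.03 m).
Of pic_a, pic_b, pic_c, pic_d only 3 to 4 are there at a start; the rules pass over those that are not, and their reading is None.
At some moment in a run one of pic_a, pic_b, pic_c, pic_d may be knocked a few centimetres aside while the robot is not near it.
It also fails if it takes over 210 s, if anything falls off the work surface, if the arm or the gripper's body presses on something with over 40 N, if the wrist force passes 120 N, or if a joint passes its speed limit or range.

## Robot

A 7-joint arm with a two-finger parallel gripper is mounted at the origin on the work surface. World frame = base frame: x ahead of the robot, y to its left, z up, the work surface at z = 0. Lengths are in m, angles in rad, forces in N, time in s.
With the tool pointing down it reaches from about 0.35 to 0.775 m from the base axis. Payload 3.1 kg.
Tool frame: the origin (TCP) lies between the finger pads; the fingertips stand 19 mm ahead of it and the grasp point (between the pads) is the TCP; x points along the fingers, z is the direction in which the jaws open and shut, and the axes are right-handed (so a half turn about x gives the same grasp; the last joint's range is limited). The gripper opens to 85 mm and grips with 20 to 120 N. Pads are 22 mm wide; open, the fingers measure 114 mm over their backs; the gripper's body (76 mm by 85 mm) begins 54 mm behind the grasp point. The pads swing forward as they close: fully open they stand 13 mm farther back than shut.
Start: joints at [-1.249, 0.311, 0.014, 1.512, -0.004, 1.319, -0.027], TCP at [0.196, 0.514, 0.213] pointing down, gripper open.
Joint ranges: [-2.7, 2.7], [-0.3, 1.91], [-1.27, 1.3], [0.12, 2.57], [-1.44, 4.58], [0.2, 2.03], [-3.05, 3.05]. Speed limits (rad/s): [2.79, 2.79, 3.14, 3.14, 3.14, 3.14, 3.14].

## Interface

Orientations are given as a unit quaternion [w, x, y, z].
In Python, from rig import read_state, grab_frame, sign_off gives the robot as it stands.
- The arm moves only by the tool carry_out, never from a script. Its argument "moves" is a list of rows, each an object of numbers: "dx", "dy", "dz": the shift along the tool's x, y, z in units of 0.5 m (1.0 is 0.5 m); "rx", "ry", "rz": the turn, a rotation vector about the tool's x, y, z in units of 90 degrees (1.0 is 90 degrees); "jaw": the opening, from -1 (shut) to 1 (fully open). In form: [{"dx": .., "dy": .., "dz": .., "rx": .., "ry": .., "rz": .., "jaw": ..}, ...]. A call has 1 to 12 rows; each row is the pose to reach, as a shift and turn from the pose commanded when the call began, along the tool's axes at that moment; what a row does not reach only later rows make up. A row lasts 1/12 s, in which the tool goes at most 41.7 mm and 7.16 degrees, less where a joint would pass 70% of its speed; a pose out of reach is approached as far as the arm can. A call with a number of a shift or a turn outside -1 to 1 is refused whole. A call with a gripper value outside its range is refused whole. The fingers move at their own pace and stop on an object; the grip force is fixed at half the most. Time passes only in rows, so rows that repeat a pose let the fingers close. It gives the time, the measured TCP pose, the force and the opening at its end, in the units of the state.
- read_state(): the state, without advancing time (a new reading comes with each control period).
- grab_frame(name): name is "side" or "top"; returns a dict with "pixels" (400x640x3 uint8, red, green, blue), "range_z" (400x640 float32, m along the optical axis (not along the pixel's ray), 0 where there is no reading), "vertical_fov" (degrees; the focal length in pixels is half the picture's height over the tangent of half this angle, whatever the lens; pixels are square), "cx", "cy" (the principal point, pixels), "R" (3x3) and "t" (3): a world point X has camera coordinates R X + t. Camera axes: x right, y down, z forward; pixel columns grow to the right and rows downward; lengths in m; the calibration is good to about 2 mm. A picture is of the moment at which its call begins.
- sign_off(): hands the job in, once; it reports no verdict.
The state is a dict: "t": time; "qpos": joint angles; "joint_velocities": joint speeds; "effort": joint torques, N m; "tcp_pos": TCP position; "tcp_rot": TCP orientation; "wrist_force": force on the tool from outside, world axes, zero at the start; "ft_torque": the same for the moment, N m; "width": opening from 0.0 (shut) to 1.0 (fully open).
Only numpy, scipy, OpenCV 4.12 (cv2) and the standard library are available. Lean on these libraries where they do the work, as an engineer would, in place of code of your own. Each camera call takes 0.05 s, during which the arm holds its last target.

## Working session

There is one attempt and no reset: what is moved stays moved. The work goes in short steps, Python scripts to look and compute and a tool call to move; the robot and the scene stay as the last step left them, time stands still between calls to the robot, and variables do not carry over. Pictures are saved under pics/ and viewed, and the job is handed in when it is done.

Besides the shell and the picture viewer there is one more tool, called after ">>>" as name(argument=value, ...), one argument or row to a line, values as JSON. carry_out: Moves the arm, as the interface text tells. Shifts and turns lie within -1 to 1; 1 stands for 0.5 m of shift or 90 degrees of turn. Its arguments: {"type":"object","properties":{"moves":{"type":"array"}},"required":["moves"]}

```bash
ls; mkdir -p pics; cat > h.py <<'E'
import numpy as np, cv2
from rig import read_state, grab_frame, sign_off
def K(f):
    fl=200/np.tan(np.radians(f["vertical_fov"])/2); return fl,f["cx"],f["cy"]
def ray(f,u,v):
    fl,cx,cy=K(f); R=np.array(f["R"]);t=np.array(f["t"])
    d=R.T@np.array([(u-cx)/fl,(v-cy)/fl,1.]); return -R.T@t,d
def onz(f,u,v,z):
    o,d=ray(f,u,v); s=(z-o[2])/d[2]; return o+s*d
def proj(f,X):
    fl,cx,cy=K(f); p=np.array(f["R"])@np.array(X)+np.array(f["t"]); return np.array([cx+fl*p[0]/p[2],cy+fl*p[1]/p[2]])
def cloud(f):
    fl,cx,cy=K(f); v,u=np.mgrid[0:400,0:640]; z=f["range_z"]
    P=np.stack([(u-cx)/fl*z,(v-cy)/fl*z,z],-1); W=(P-np.array(f["t"]))@np.array(f["R"]); W[z==0]=np.nan; return W
def save(f,n): cv2.imwrite("pics/"+n,cv2.cvtColor(f["pixels"],cv2.COLOR_RGB2BGR))
def Rq(q):
    w,x,y,z=q
    from scipy.spatial.transform import Rotation as Ro
    return Ro.from_quat([x,y,z,w]).as_matrix()
E
python3 - <<'E'
from h import *
s=read_state(); print(s)
for n in("top","side"):
    f=grab_frame(n); save(f,n+"0.png"); print(n,f["vertical_fov"],f["cx"],f["cy"],f["R"],f["t"]); o,_=ray(f,0,0); print(o)
    np.save(n+"0.npy",f,allow_pickle=True)
print(Rq(s["tcp_rot"]))
E
```

```text
pics
{'t': 0.0, 'qpos': array([-1.2486923 ,  0.31171744,  0.01400246,  1.51309445, -0.00439032,
        1.31918325, -0.02719403]), 'joint_velocities': array([ 1.45811231e-05, -6.34043801e-04, -1.55091041e-04,  3.35630720e-04,
        2.20356150e-03,  4.76134852e-04,  2.60641543e-04]), 'effort': array([ 2.67990017e-04, -3.79911339e+01,  1.46682495e-01, -2.30585468e+01,
        1.25951375e-02,  1.33621725e-02,  1.22858762e-05]), 'tcp_pos': array([0.1954276 , 0.51326834, 0.21141057]), 'tcp_rot': array([ 0.58151772, -0.40182926,  0.58285327,  0.40081473]), 'wrist_force': array([ 0.14881887,  0.42356027, -0.58895494]), 'ft_torque': array([0.02296629, 0.03030118, 0.00856282]), 'width': 0.9960879139385809}
top 53.63307058082063 321.74753954059514 197.72173819759593 [[ 0.00301804 -0.99952447  0.03068757]
 [-0.98864594 -0.00759272 -0.15007184]
 [ 0.15023348 -0.02988622 -0.98819872]] [-0.03261991  0.58400103  1.21456519]
[0.39500034 0.00812851 1.28887491]
side 51.75236840053963 316.72517493838944 197.60309379815425 [[ 0.71148363 -0.70270133 -0.00137352]
 [-0.38563404 -0.38881817 -0.83672386]
 [ 0.58743292  0.59584501 -0.54762331]] [-0.41988598  0.26734853  1.1315836 ]
[-0.26288877 -0.86535291  0.84280173]
[[-7.40756946e-04 -9.34576735e-01  3.55760843e-01]
 [-2.25326653e-03  3.55761597e-01  9.34574025e-01]
 [-9.99997187e-01 -1.09331798e-04 -2.36938335e-03]]
```

```bash
python3 - <<'E'
from h import *
f=np.load("top0.npy",allow_pickle=True).item(); g=np.load("side0.npy",allow_pickle=True).item()
im=cv2.cvtColor(f["pixels"],cv2.COLOR_RGB2BGR)
cv2.imwrite("pics/topc0.png",cv2.resize(im[150:290,180:445],None,fx=3,fy=3,interpolation=cv2.INTER_CUBIC))
im=cv2.cvtColor(g["pixels"],cv2.COLOR_RGB2BGR)
cv2.imwrite("pics/sidec0.png",cv2.resize(im[150:320,210:410],None,fx=3.5,fy=3.5,interpolation=cv2.INTER_CUBIC))
for n,(u,v),z in [("D",(211,222),.01),("A",(278,198),.01),("C",(349,195),.01),("B",(410,225),.01),("cup",(392,177),.08),("w",(267,243),.05),("w",(290,246),.05),("w",(313,240),.05),("w",(335,243),.05),("tin",(232,175),.06)]:
    print(n,onz(f,u,v,z).round(3))
W=cloud(f); print(W[175:180,385:412,2].round(3))
E
```

```text
D [0.508 0.325 0.01 ]
A [0.587 0.112 0.01 ]
C [ 0.599 -0.12   0.01 ]
B [ 0.502 -0.319  0.01 ]
cup [ 0.646 -0.249  0.08 ]
w [0.44 0.14 0.05]
w [0.431 0.069 0.05 ]
w [ 0.45  -0.002  0.05 ]
w [ 0.441 -0.071  0.05 ]
tin [0.652 0.254 0.06 ]
[[ 0.079  0.001  0.004  0.007  0.02   0.021  0.023  0.054  0.072  0.086
   0.099  0.101  0.104  0.105  0.102  0.03   0.042  0.052  0.068  0.085
   0.003  0.     0.002  0.001 -0.002 -0.001 -0.002]
 [ 0.078  0.008  0.01   0.011  0.018  0.019  0.039  0.059  0.066  0.087
   0.089  0.088  0.085  0.088  0.011  0.025  0.04   0.055  0.078  0.076
  -0.005  0.001  0.003  0.001  0.005 -0.002  0.007]
 [ 0.076  0.082  0.003  0.009  0.017  0.025  0.035  0.056  0.069  0.071
   0.071  0.073  0.074  0.005  0.01   0.023  0.043  0.063  0.079 -0.003
   0.     0.004  0.001  0.005  0.003 -0.     0.002]
 [ 0.072  0.076  0.078  0.011  0.019  0.02   0.037  0.051  0.056  0.056
   0.058  0.057  0.006  0.009  0.01   0.029  0.05   0.063  0.08  -0.
   0.002  0.005  0.004  0.007 -0.     0.    -0.001]
 [ 0.066  0.074  0.081  0.013  0.016  0.019  0.038  0.04   0.039  0.042
   0.043  0.003 -0.001  0.011  0.017  0.035  0.059  0.081 -0.004  0.004
  -0.    -0.005 -0.002 -0.001  0.003  0.     0.001]]
```

```bash
sleep 0
cat > leaf.py <<'E'
from h import *
G={"A":(278,198),"B":(410,225),"C":(349,195),"D":(211,222)}
NOM={"A":0,"B":90,"C":-90,"D":180}
def mk(f):
    hsv=cv2.cvtColor(f["pixels"],cv2.COLOR_RGB2HSV).astype(int)
    return hsv
def quad_world(cnt,f,z):
    p=cnt.reshape(-1,2).astype(float); w=np.array([onz(f,u,v,z)[:2] for u,v in p]); return w
def measure(f,verbose=True,seeds=None):
    rgb=f["pixels"].astype(int); v=rgb.max(-1)
    sat=(rgb.max(-1)-rgb.min(-1))/np.maximum(v,1)
    out={}
    for n,(u0,v0) in G.items():
        sub=(slice(v0-32,v0+32),slice(u0-34,u0+34))
        lum=rgb.sum(-1)[sub]
        dark=((lum<DK)).astype(np.uint8)
        cream=((lum>CR)&(sat[sub]<SA)).astype(np.uint8)
        r={}
        for nm,m in(("leaf",dark),("panel",cream)):
            cs,_=cv2.findContours(cv2.morphologyEx(m,cv2.MORPH_CLOSE,np.ones((3,3))),cv2.RETR_EXTERNAL,cv2.CHAIN_APPROX_NONE)
            c=max(cs,key=cv2.contourArea)+np.array([u0-34,v0-32])
            z=.012 if nm=="leaf" else .016
            w=quad_world(c,f,z)
            (cx,cy),(a,b),th=cv2.minAreaRect((w*1000).astype(np.float32))
            if a<b: a,b,th=b,a,th+90
            th=(th-NOM[n]+90)%180-90+NOM[n]   # long axis = x
            r[nm]=(np.array([cx,cy])/1000,a+3.2,b+3.2,th)
        out[n]=r
    return out
DK,CR,SA=210,330,0.3
E
python3 - <<'E'
from leaf import *
f=np.load("top0.npy",allow_pickle=True).item()
r=f["pixels"]
for n,(u0,v0) in G.items(): print(n,[tuple(r[v0,u]) for u in range(u0-34,u0+35,4)])
for n,q in measure(f).items():
    for k in q: print(n,k,q[k][0].round(4),np.round(q[k][1:],1))
E
```

```text
A [(np.uint8(150), np.uint8(126), np.uint8(93)), (np.uint8(149), np.uint8(125), np.uint8(91)), (np.uint8(150), np.uint8(126), np.uint8(93)), (np.uint8(150), np.uint8(126), np.uint8(92)), (np.uint8(91), np.uint8(62), np.uint8(41)), (np.uint8(155), np.uint8(148), np.uint8(130)), (np.uint8(147), np.uint8(144), np.uint8(131)), (np.uint8(156), np.uint8(153), np.uint8(141)), (np.uint8(158), np.uint8(155), np.uint8(140)), (np.uint8(143), np.uint8(145), np.uint8(136)), (np.uint8(159), np.uint8(156), np.uint8(141)), (np.uint8(75), np.uint8(55), np.uint8(37)), (np.uint8(74), np.uint8(49), np.uint8(33)), (np.uint8(61), np.uint8(45), np.uint8(32)), (np.uint8(118), np.uint8(98), np.uint8(71)), (np.uint8(150), np.uint8(126), np.uint8(91)), (np.uint8(150), np.uint8(126), np.uint8(92)), (np.uint8(150), np.uint8(126), np.uint8(92))]
B [(np.uint8(146), np.uint8(122), np.uint8(89)), (np.uint8(144), np.uint8(121), np.uint8(88)), (np.uint8(145), np.uint8(121), np.uint8(88)), (np.uint8(88), np.uint8(65), np.uint8(46)), (np.uint8(87), np.uint8(66), np.uint8(48)), (np.uint8(161), np.uint8(156), np.uint8(140
[... 1873 characters left out ...]
nt8(154), np.uint8(142)), (np.uint8(162), np.uint8(159), np.uint8(146)), (np.uint8(89), np.uint8(76), np.uint8(60)), (np.uint8(73), np.uint8(48), np.uint8(32)), (np.uint8(145), np.uint8(121), np.uint8(89)), (np.uint8(147), np.uint8(123), np.uint8(90)), (np.uint8(147), np.uint8(123), np.uint8(90)), (np.uint8(147), np.uint8(123), np.uint8(90))]
A leaf [0.5861 0.1089] [147.9 125.   16.2]
A panel [0.5886 0.1232] [102.   77.   12.1]
B leaf [ 0.505  -0.3198] [151.6 122.1  97.7]
B panel [ 0.5016 -0.3122] [101.9  77.2 100.1]
C leaf [ 0.5962 -0.1176] [149.8 120.9 -74.9]
C panel [ 0.6066 -0.122 ] [101.8  76.9 -75. ]
D leaf [0.5095 0.3242] [148.  126.7 183.7]
D panel [0.5049 0.3188] [102.3  77.  189.8]
```

```bash
cat >> leaf.py <<'E'
def rel(leaf,panel):
    c,_,_,th=leaf; a=np.radians(th); R=np.array([[np.cos(a),-np.sin(a)],[np.sin(a),np.cos(a)]])
    p=R.T@(panel[0]-c)*1000+np.array([61,48.5]); return p-np.array([50,37.5]), panel[3]-th
E
python3 - <<'E'
from leaf import *
f=np.load("top0.npy",allow_pickle=True).item(); g=np.load("side0.npy",allow_pickle=True).item()
for n,q in measure(f).items(): print(n,rel(q["leaf"],q["panel"]))
# stick
for nm,fr,box in(("top",f,(155,195,370,425)),("side",g,(180,245,370,405))):
    v0,v1,u0,u1=box; rgb=fr["pixels"].astype(int)
    im=cv2.cvtColor(fr["pixels"],cv2.COLOR_RGB2BGR)[v0:v1,u0:u1]
    cv2.imwrite(f"pics/stick_{nm}.png",cv2.resize(im,None,fx=10,fy=10,interpolation=cv2.INTER_CUBIC))
W=cloud(f); m=(W[...,2]>.1)&(np.arange(640)[None]>370)&(np.arange(640)[None]<430)&(np.arange(400)[:,None]>140)&(np.arange(400)[:,None]<200)
print(np.c_[W[m].round(3)])
W=cloud(g); m=(W[...,2]>.09)&(abs(W[...,0]-.65)<.06)&(abs(W[...,1]+.25)<.06)
P=W[m];
for z in np.arange(.09,.19,.015):
    k=abs(P[:,2]-z)<.0075; print(z,k.sum(),P[k].mean(0).round(4) if k.any() else 0)
W=cloud(f)
m=(abs(W[...,2]-.08)<.006)&(abs(W[...,0]-.65)<.07)&(abs(W[...,1]+.25)<.07); P=W[m]
(c,r)=cv2.minEnclosingCircle((P[:,:2]*1000).astype(np.float32)); print("cup",c,r,m.sum())
E
```

```text
A (array([17.33065272, 24.10730907]), -4.080063819885254)
B (array([18.96089552, 13.41270186]), 2.4086155891418457)
C (array([17.96940055, 19.8714277 ]), -0.07300949096679688)
D (array([15.93673069, 16.10665974]), 6.144896745681763)
[[ 0.661 -0.254  0.167]
 [ 0.659 -0.255  0.177]
 [ 0.66  -0.259  0.173]
 [ 0.659 -0.261  0.174]
 [ 0.66  -0.265  0.172]
 [ 0.659 -0.267  0.177]
 [ 0.661 -0.254  0.156]
 [ 0.658 -0.255  0.166]
 [ 0.656 -0.255  0.175]
 [ 0.657 -0.259  0.172]
 [ 0.657 -0.261  0.174]
 [ 0.657 -0.265  0.171]
 [ 0.656 -0.267  0.176]
 [ 0.662 -0.255  0.138]
 [ 0.658 -0.254  0.156]
 [ 0.655 -0.254  0.167]
 [ 0.653 -0.255  0.177]
 [ 0.653 -0.258  0.176]
 [ 0.653 -0.26   0.178]
 [ 0.654 -0.264  0.173]
 [ 0.653 -0.266  0.178]
 [ 0.658 -0.254  0.14 ]
 [ 0.655 -0.254  0.154]
 [ 0.652 -0.254  0.167]
 [ 0.651 -0.256  0.173]
 [ 0.65  -0.258  0.175]
 [ 0.65  -0.26   0.177]
 [ 0.651 -0.264  0.174]
 [ 0.65  -0.267  0.176]
 [ 0.658 -0.254  0.127]
 [ 0.655 -0.254  0.139]
 [ 0.651 -0.253  0.157]
 [ 0.649 -0.254  0.168]
 [ 0.647 -0.255  0.175]
 [ 0.648 -0.258  0.174]
 [ 0.648 -0.262  0.171]
 [ 
[... 431 characters left out ...]
 0.651 -0.254  0.115]
 [ 0.648 -0.253  0.13 ]
 [ 0.648 -0.256  0.132]
 [ 0.647 -0.258  0.135]
 [ 0.648 -0.262  0.133]
 [ 0.648 -0.265  0.131]
 [ 0.651 -0.253  0.104]
 [ 0.649 -0.254  0.112]
 [ 0.649 -0.257  0.114]
 [ 0.647 -0.258  0.121]
 [ 0.648 -0.262  0.119]
 [ 0.647 -0.265  0.121]
 [ 0.648 -0.257  0.101]
 [ 0.648 -0.259  0.104]
 [ 0.647 -0.262  0.105]
 [ 0.648 -0.266  0.102]]
0.09 10 [ 0.6487 -0.2624  0.0933]
0.105 24 [ 0.6482 -0.2623  0.1055]
0.12 23 [ 0.6473 -0.2616  0.1208]
0.135 23 [ 0.6478 -0.2627  0.1356]
0.15 25 [ 0.6491 -0.2617  0.1501]
0.16499999999999998 26 [ 0.6487 -0.262   0.1648]
0.18 11 [ 0.6492 -0.2599  0.1739]
cup (660.00830078125, -256.1760559082031) 32.76960754394531 71
```

```bash
cat > go.py <<'E'
import sys
from h import *
from scipy.spatial.transform import Rotation as Ro
def plan(x,y,z,yaw,s=None):
    s=s or read_state(); R=Rq(s["tcp_rot"]); p=np.array(s["tcp_pos"])
    a=np.radians(yaw); X=np.array([0,0,-1.]); Z=np.array([np.cos(a),np.sin(a),0]); T=np.c_[X,np.cross(Z,X),Z]
    d=R.T@(np.array([x,y,z])-p)/.5; r=Ro.from_matrix(R.T@T).as_rotvec()/(np.pi/2)
    return d,r
if __name__=="__main__":
    s=read_state(); R=Rq(s["tcp_rot"])
    print("t",round(s["t"],2),"p",s["tcp_pos"].round(4),"yaw",np.degrees(np.arctan2(R[1,2],R[0,2])).round(1),"F",s["wrist_force"].round(2),"w",round(s["width"],3),"q",s["qpos"].round(2))
    if len(sys.argv)>1:
        d,r=plan(*map(float,sys.argv[1:5])); print("d",d.round(4),"r",r.round(4))
E
python3 go.py .654 -.261 .25 0; python3 go.py .425 .126 .25 34
```

```text
t 0.1 p [0.1955 0.5133 0.2115] yaw 69.2 F [-1.26  0.04 -0.04] w 0.999 q [-1.25  0.31  0.01  1.51 -0.    1.32 -0.03]
d [-0.0744 -1.4081 -1.1213] r [ 0.7684 -0.0012  0.0009]
t 0.1 p [0.1955 0.5133 0.2115] yaw 69.2 F [-1.26  0.04 -0.04] w 0.999 q [-1.25  0.31  0.01  1.51 -0.    1.32 -0.03]
d [-0.0757 -0.7047 -0.5608] r [ 0.3907 -0.0013  0.0005]
```

The crop shows the stick standing upright in the green cup. Its square top is near pixel (403, 168), with faces roughly along the world axes.

>>> carry_out(
  moves=[
    {"dx": -0.076,"dy": -0.705,"dz": -0.561,"rx": 0.39,"jaw": 1},
    {"dx": -0.076,"dy": -0.705,"dz": -0.561,"rx": 0.39,"jaw": 1},
    {"dx": -0.076,"dy": -0.705,"dz": -0.561,"rx": 0.39,"jaw": 1},
    {"dx": -0.076,"dy": -0.705,"dz": -0.561,"rx": 0.39,"jaw": 1},
    {"dx": -0.076,"dy": -0.705,"dz": -0.561,"rx": 0.39,"jaw": 1},
    {"dx": -0.076,"dy": -0.705,"dz": -0.561,"rx": 0.39,"jaw": 1},
    {"dx": -0.076,"dy": -0.705,"dz": -0.561,"rx": 0.39,"jaw": 1},
    {"dx": -0.076,"dy": -0.705,"dz": -0.561,"rx": 0.39,"jaw": 1},
    {"dx": -0.076,"dy": -0.705,"dz": -0.561,"rx": 0.39,"jaw": 1},
    {"dx": -0.076,"dy": -0.705,"dz": -0.561,"rx": 0.39,"jaw": 1},
    {"dx": -0.076,"dy": -0.705,"dz": -0.561,"rx": 0.39,"jaw": 1},
    {"dx": -0.076,"dy": -0.705,"dz": -0.561,"rx": 0.39,"jaw": 1},
  ],
)

```text
validation failed for argument at $.mo...
```

```bash
python3 - <<'E'
from h import *
f=np.load("top0.npy",allow_pickle=True).item()
print(onz(f,403.3,168.3,.175))
r=f["pixels"].astype(int)[155:195,370:425]; m=(r[...,0]>130)&(r[...,2]<90)
print(np.argwhere(m).mean(0)+[155,370],m.sum())
E
python3 go.py .654 -.261 .25 0
```

```text
[ 0.65246572 -0.26192746  0.175     ]
[171.69333333 398.3075    ] 1200
t 0.1 p [0.1955 0.5133 0.2115] yaw 69.2 F [-1.26  0.04 -0.04] w 0.999 q [-1.25  0.31  0.01  1.51 -0.    1.32 -0.03]
d [-0.0744 -1.4081 -1.1213] r [ 0.7684 -0.0012  0.0009]
```

>>> carry_out(
  moves=[
    {"dx": -0.076,"dy": -0.705,"dz": -0.561,"rx": 0.39,"ry": 0,"rz": 0,"jaw": 1},
    {"dx": -0.076,"dy": -0.705,"dz": -0.561,"rx": 0.39,"ry": 0,"rz": 0,"jaw": 1},
    {"dx": -0.076,"dy": -0.705,"dz": -0.561,"rx": 0.39,"ry": 0,"rz": 0,"jaw": 1},
    {"dx": -0.076,"dy": -0.705,"dz": -0.561,"rx": 0.39,"ry": 0,"rz": 0,"jaw": 1},
    {"dx": -0.076,"dy": -0.705,"dz": -0.561,"rx": 0.39,"ry": 0,"rz": 0,"jaw": 1},
    {"dx": -0.076,"dy": -0.705,"dz": -0.561,"rx": 0.39,"ry": 0,"rz": 0,"jaw": 1},
    {"dx": -0.076,"dy": -0.705,"dz": -0.561,"rx": 0.39,"ry": 0,"rz": 0,"jaw": 1},
    {"dx": -0.076,"dy": -0.705,"dz": -0.561,"rx": 0.39,"ry": 0,"rz": 0,"jaw": 1},
    {"dx": -0.076,"dy": -0.705,"dz": -0.561,"rx": 0.39,"ry": 0,"rz": 0,"jaw": 1},
    {"dx": -0.076,"dy": -0.705,"dz": -0.561,"rx": 0.39,"ry": 0,"rz": 0,"jaw": 1},
    {"dx": -0.076,"dy": -0.705,"dz": -0.561,"rx": 0.39,"ry": 0,"rz": 0,"jaw": 1},
    {"dx": -0.076,"dy": -0.705,"dz": -0.561,"rx": 0.39,"ry": 0,"rz": 0,"jaw": 1},
  ],
)

```text
t: 1.1
tcp_pos: [0.4291, 0.1173, 0.2513]
tcp_rot: [0.679, -0.204, 0.677, 0.2]
wrist_force: [0.2, -0.2, 0.3]
width: 0.998
```

```bash
python3 go.py .654 -.261 .25 0
```

```text
t 1.1 p [0.4291 0.1173 0.2513] yaw 33.2 F [ 0.23 -0.21  0.26] w 0.998 q [-0.75  0.07  0.47  1.72 -0.03  1.36  0.31]
d [ 0.0077 -0.8793 -0.0381] r [0.369  0.0017 0.0034]
```

>>> carry_out(
  moves=[
    {"dx": 0,"dy": -0.88,"dz": -0.038,"rx": 0.369,"ry": 0,"rz": 0,"jaw": 1},
    {"dx": 0,"dy": -0.88,"dz": -0.038,"rx": 0.369,"ry": 0,"rz": 0,"jaw": 1},
    {"dx": 0,"dy": -0.88,"dz": -0.038,"rx": 0.369,"ry": 0,"rz": 0,"jaw": 1},
    {"dx": 0,"dy": -0.88,"dz": -0.038,"rx": 0.369,"ry": 0,"rz": 0,"jaw": 1},
    {"dx": 0,"dy": -0.88,"dz": -0.038,"rx": 0.369,"ry": 0,"rz": 0,"jaw": 1},
    {"dx": 0,"dy": -0.88,"dz": -0.038,"rx": 0.369,"ry": 0,"rz": 0,"jaw": 1},
    {"dx": 0,"dy": -0.88,"dz": -0.038,"rx": 0.369,"ry": 0,"rz": 0,"jaw": 1},
    {"dx": 0,"dy": -0.88,"dz": -0.038,"rx": 0.369,"ry": 0,"rz": 0,"jaw": 1},
    {"dx": 0,"dy": -0.88,"dz": -0.038,"rx": 0.369,"ry": 0,"rz": 0,"jaw": 1},
    {"dx": 0,"dy": -0.88,"dz": -0.038,"rx": 0.369,"ry": 0,"rz": 0,"jaw": 1},
    {"dx": 0,"dy": -0.88,"dz": -0.038,"rx": 0.369,"ry": 0,"rz": 0,"jaw": 1},
    {"dx": 0,"dy": -0.88,"dz": -0.038,"rx": 0.369,"ry": 0,"rz": 0,"jaw": 1},
  ],
)

```text
t: 2.1
tcp_pos: [0.6551, -0.2557, 0.2467]
tcp_rot: [0.705, -0.004, 0.709, 0.001]
wrist_force: [-1.7, -0.4, -0.8]
width: 0.997
```

```bash
python3 go.py .654 -.261 .25 0;python3 go.py .654 -.261 .128 0
```

```text
t 2.1 p [ 0.6551 -0.2557  0.2467] yaw 0.4 F [-1.74 -0.37 -0.8 ] w 0.997 q [ 0.04  0.71  0.67  0.93 -0.41  1.62  0.57]
d [-0.0066 -0.0106 -0.0024] r [ 0.0042 -0.0033  0.0027]
t 2.1 p [ 0.6551 -0.2557  0.2467] yaw 0.4 F [-1.74 -0.37 -0.8 ] w 0.997 q [ 0.04  0.71  0.67  0.93 -0.41  1.62  0.57]
d [ 0.2374 -0.0096 -0.0011] r [ 0.0042 -0.0033  0.0027]
```

>>> carry_out(
  moves=[
    {"dx": 0,"dy": -0.01,"dz": -0.002,"rx": 0.004,"ry": -0.003,"rz": 0.003,"jaw": 1},
    {"dx": 0,"dy": -0.01,"dz": -0.002,"rx": 0.004,"ry": -0.003,"rz": 0.003,"jaw": 1},
    {"dx": 0.05,"dy": -0.01,"dz": -0.002,"rx": 0.004,"ry": -0.003,"rz": 0.003,"jaw": 1},
    {"dx": 0.1,"dy": -0.01,"dz": -0.002,"rx": 0.004,"ry": -0.003,"rz": 0.003,"jaw": 1},
    {"dx": 0.1,"dy": -0.01,"dz": -0.002,"rx": 0.004,"ry": -0.003,"rz": 0.003,"jaw": 1},
  ],
)

```text
t: 2.52
tcp_pos: [0.6526, -0.2493, 0.1956]
tcp_rot: [0.706, 0.001, 0.708, 0.008]
wrist_force: [-0.1, 0.5, -1.5]
width: 1.0
```

```bash
python3 go.py .653 -.261 .128 0
```

```text
t 2.52 p [ 0.6526 -0.2493  0.1956] yaw 0.6 F [-0.08  0.51 -1.49] w 1.0 q [ 0.02  0.71  0.66  1.06 -0.42  1.51  0.6 ]
d [ 0.135  -0.0249  0.001 ] r [ 0.0064 -0.002  -0.0073]
```

>>> carry_out(
  moves=[
    {"dx": 0,"dy": 0,"dz": 0,"rx": 0,"ry": 0,"rz": 0,"jaw": 1},
    {"dx": 0,"dy": 0,"dz": 0,"rx": 0,"ry": 0,"rz": 0,"jaw": 1},
    {"dx": 0,"dy": 0,"dz": 0,"rx": 0,"ry": 0,"rz": 0,"jaw": 1},
    {"dx": 0,"dy": 0,"dz": 0,"rx": 0,"ry": 0,"rz": 0,"jaw": 1},
  ],
)

```text
t: 2.85
tcp_pos: [0.656, -0.2539, 0.2028]
tcp_rot: [0.71, -0.002, 0.704, 0.004]
wrist_force: [-0.0, 0.4, 0.2]
width: 1.003
```

```bash
python3 go.py .653 -.261 .128 0
```

```text
t 2.85 p [ 0.656  -0.2539  0.2028] yaw 0.5 F [-0.02  0.36  0.24] w 1.003 q [ 0.02  0.71  0.66  1.04 -0.42  1.51  0.6 ]
d [ 0.1495 -0.0147 -0.0073] r [ 0.0059  0.0051 -0.0021]
```

>>> carry_out(
  moves=[
    {"dx": 0,"dy": 0,"dz": 0,"rx": 0,"ry": 0,"rz": 0,"jaw": 1},
    {"dx": 0,"dy": 0,"dz": 0,"rx": 0,"ry": 0,"rz": 0,"jaw": 1},
  ],
)

```text
t: 3.02
tcp_pos: [0.6554, -0.254, 0.2015]
tcp_rot: [0.709, -0.002, 0.705, 0.004]
wrist_force: [-0.3, 0.1, -0.7]
width: 1.002
```

```bash
python3 go.py .653 -.261 .128 0
```

```text
t 3.02 p [ 0.6554 -0.254   0.2015] yaw 0.5 F [-0.28  0.12 -0.68] w 1.002 q [ 0.03  0.71  0.66  1.04 -0.42  1.51  0.6 ]
d [ 0.1468 -0.0146 -0.0058] r [ 0.0055  0.0039 -0.0026]
```

>>> carry_out(
  moves=[
    {"dx": 0,"dy": 0,"dz": 0,"rx": 0,"ry": 0,"rz": 0,"jaw": 1},
    {"dx": 0,"dy": 0,"dz": 0,"rx": 0,"ry": 0,"rz": 0,"jaw": 1},
  ],
)

```text
t: 3.18
tcp_pos: [0.6551, -0.2539, 0.2006]
tcp_rot: [0.709, -0.001, 0.705, 0.005]
wrist_force: [-0.8, 0.3, 0.4]
width: 0.999
```

```bash
python3 go.py .653 -.261 .128 0
```

```text
t 3.18 p [ 0.6551 -0.2539  0.2006] yaw 0.5 F [-0.81  0.34  0.44] w 0.999 q [ 0.03  0.71  0.66  1.05 -0.42  1.51  0.6 ]
d [ 0.1452 -0.0149 -0.0051] r [ 0.0053  0.0031 -0.0029]
```

>>> carry_out(
  moves=[
    {"dx": 0,"dy": -0.015,"dz": -0.004,"rx": 0.005,"ry": 0.003,"rz": -0.003,"jaw": 1},
    {"dx": 0,"dy": -0.015,"dz": -0.004,"rx": 0.005,"ry": 0.003,"rz": -0.003,"jaw": 1},
    {"dx": 0.03,"dy": -0.015,"dz": -0.004,"rx": 0.005,"ry": 0.003,"rz": -0.003,"jaw": 1},
    {"dx": 0.06,"dy": -0.015,"dz": -0.004,"rx": 0.005,"ry": 0.003,"rz": -0.003,"jaw": 1},
    {"dx": 0.1,"dy": -0.015,"dz": -0.004,"rx": 0.005,"ry": 0.003,"rz": -0.003,"jaw": 1},
    {"dx": 0.13,"dy": -0.015,"dz": -0.004,"rx": 0.005,"ry": 0.003,"rz": -0.003,"jaw": 1},
    {"dx": 0.142,"dy": -0.015,"dz": -0.004,"rx": 0.005,"ry": 0.003,"rz": -0.003,"jaw": 1},
    {"dx": 0.142,"dy": -0.015,"dz": -0.004,"rx": 0.005,"ry": 0.003,"rz": -0.003,"jaw": 1},
    {"dx": 0.142,"dy": -0.015,"dz": -0.004,"rx": 0.005,"ry": 0.003,"rz": -0.003,"jaw": 1},
    {"dx": 0.142,"dy": -0.015,"dz": -0.004,"rx": 0.005,"ry": 0.003,"rz": -0.003,"jaw": 1},
    {"dx": 0.142,"dy": -0.015,"dz": -0.004,"rx": 0.005,"ry": 0.003,"rz": -0.003,"jaw": 1},
    {"dx": 0.142,"dy": -0.015,"dz": -0.004,"rx": 0.005,"ry": 0.003,"rz": -0.003,"jaw": 1},
  ],
)

```text
t: 4.18
tcp_pos: [0.6541, -0.2614, 0.1308]
tcp_rot: [0.708, -0.001, 0.706, -0.0]
wrist_force: [-0.6, 0.2, -0.3]
width: 0.999
```

```bash
python3 go.py .653 -.261 .128 0; python3 - <<'E'
from h import *
for n,b in(("top",(140,200,370,450)),("side",(140,250,350,430))):
    f=grab_frame(n); a,b_,c,d=b; im=cv2.cvtColor(f["pixels"],cv2.COLOR_RGB2BGR)[a:b_,c:d]
    cv2.imwrite(f"pics/g1_{n}.png",cv2.resize(im,None,fx=5,fy=5,interpolation=cv2.INTER_CUBIC))
E
```

```text
t 4.18 p [ 0.6541 -0.2614  0.1308] yaw 0.0 F [-0.59  0.18 -0.28] w 0.999 q [ 0.02  0.75  0.65  1.16 -0.43  1.37  0.62]
d [ 0.0056  0.0008 -0.0022] r [0.0005 0.0013 0.0006]
```

```bash
python3 - <<'E'
from h import *
f=np.load("side0.npy",allow_pickle=True).item()
p=np.array([.6541,-.2614,.1308])
for q in (p,p+[.0425,0,-.006],p-[.0425,0,.006],[.654,-.261,.175]): u=proj(f,q); print((u-[350,140])*5)
E
```

```text
[200.04575248 299.69423414]
[239.54152738 281.64257409]
[157.11915009 334.73764525]
[206.33486909 239.42520603]
```

```bash
python3 - <<'E'
from h import *
f=grab_frame("side"); W=cloud(f)
m=(abs(W[...,0]-.654)<.09)&(abs(W[...,1]+.261)<.06)&(W[...,2]>.1)
P=W[m]
for a in np.arange(.56,.75,.01):
    k=abs(P[:,0]-a)<.005
    if k.any(): print(a.round(2),k.sum(),"zmin",P[k,2].min().round(3),np.sort(P[k,2])[:5].round(3),"y",P[k][np.argsort(P[k,2])[:5],1].mean().round(3))
E
```

```text
0.56 18 zmin 0.5 [0.5   0.506 0.506 0.516 0.517] y -0.236
0.57 185 zmin 0.492 [0.492 0.494 0.494 0.495 0.495] y -0.22
0.58 294 zmin 0.208 [0.208 0.21  0.211 0.211 0.211] y -0.264
0.59 259 zmin 0.174 [0.174 0.179 0.181 0.183 0.186] y -0.261
0.6 276 zmin 0.164 [0.164 0.167 0.168 0.169 0.169] y -0.262
0.61 334 zmin 0.159 [0.159 0.162 0.163 0.168 0.175] y -0.266
0.62 1078 zmin 0.21 [0.21  0.213 0.216 0.219 0.221] y -0.272
0.63 552 zmin 0.225 [0.225 0.229 0.231 0.232 0.234] y -0.266
0.64 411 zmin 0.102 [0.102 0.104 0.105 0.109 0.111] y -0.26
0.65 351 zmin 0.102 [0.102 0.105 0.107 0.107 0.107] y -0.262
0.66 195 zmin 0.102 [0.102 0.105 0.105 0.11  0.131] y -0.266
0.67 57 zmin 0.221 [0.221 0.225 0.228 0.231 0.233] y -0.271
0.68 30 zmin 0.219 [0.219 0.221 0.224 0.226 0.226] y -0.272
0.69 38 zmin 0.165 [0.165 0.17  0.171 0.176 0.176] y -0.255
0.7 78 zmin 0.16 [0.16  0.161 0.163 0.163 0.163] y -0.259
0.71 39 zmin 0.209 [0.209 0.209 0.213 0.215 0.217] y -0.268
0.72 33 zmin 0.208 [0.208 0.209 0.211 0.215 0.215] y -0.269
0.73 3 zmin 0.213 [0.213 0.216 0.216] y -0.264
```

>>> carry_out(
  moves=[
    {"dx": 0.02,"dy": 0,"dz": 0,"rx": 0,"ry": 0,"rz": 0,"jaw": 1},
    {"dx": 0.02,"dy": 0,"dz": 0,"rx": 0,"ry": 0,"rz": 0,"jaw": 1},
    {"dx": 0.02,"dy": 0,"dz": 0,"rx": 0,"ry": 0,"rz": 0,"jaw": 1},
    {"dx": 0.02,"dy": 0,"dz": 0,"rx": 0,"ry": 0,"rz": 0,"jaw": 1},
  ],
)

```text
t: 4.67
tcp_pos: [0.6532, -0.2607, 0.1189]
tcp_rot: [0.707, -0.0, 0.707, 0.0]
wrist_force: [0.5, -0.4, -0.0]
width: 0.998
```

```bash
python3 go.py; python3 - <<'E'
from h import *
f=grab_frame("side"); save(f,"s2.png"); W=cloud(f)
m=(abs(W[...,0]-.654)<.09)&(abs(W[...,1]+.261)<.06)&(W[...,2]>.1)
P=W[m]
for a in np.arange(.58,.75,.01):
    k=abs(P[:,0]-a)<.005
    if k.any(): print(a.round(2),k.sum(),np.sort(P[k,2])[:4].round(3))
f=np.load("top0.npy",allow_pickle=True).item(); W=cloud(f)
m=(abs(W[...,0]-.195)<.07)&(abs(W[...,1]-.513)<.07)&(W[...,2]>.1); print(np.histogram(W[m][:,2],bins=np.arange(.1,.6,.02)))
E
python3 go.py
```

```text
t 4.67 p [ 0.6532 -0.2607  0.1189] yaw 0.0 F [ 0.54 -0.36 -0.01] w 0.998 q [ 0.02  0.75  0.65  1.17 -0.44  1.35  0.63]
0.58 313 [0.196 0.197 0.197 0.198]
0.59 245 [0.164 0.164 0.165 0.167]
0.6 281 [0.151 0.151 0.152 0.153]
0.61 342 [0.155 0.155 0.158 0.163]
0.62 1051 [0.201 0.206 0.207 0.21 ]
0.63 533 [0.214 0.214 0.218 0.219]
0.64 411 [0.102 0.105 0.108 0.111]
0.65 354 [0.1   0.102 0.102 0.104]
0.66 188 [0.101 0.113 0.117 0.129]
0.67 55 [0.211 0.217 0.219 0.219]
0.68 32 [0.206 0.211 0.212 0.213]
0.69 56 [0.151 0.151 0.154 0.154]
0.7 55 [0.15  0.154 0.154 0.154]
0.71 42 [0.174 0.195 0.199 0.2  ]
0.72 34 [0.193 0.195 0.199 0.199]
0.73 1 [0.203]
(array([  0,   0,   0,   0,   0,   0,   0,  36,  40, 100, 151, 172, 212,
       172, 186, 216, 267, 231, 237, 246, 215, 130,  13, 178]), array([0.1 , 0.12, 0.14, 0.16, 0.18, 0.2 , 0.22, 0.24, 0.26, 0.28, 0.3 ,
       0.32, 0.34, 0.36, 0.38, 0.4 , 0.42, 0.44, 0.46, 0.48, 0.5 , 0.52,
       0.54, 0.56, 0.58]))
t 4.72 p [ 0.6534 -0.2608  0.1193] yaw 0.0 F [ 0.5  -0.75 -0.13] w 1.0 q [ 0.02  0.75  0.65  1.17 -0.44  1.35  0.63]
```

>>> carry_out(
  moves=[
    {"dx": 0.02,"dy": 0,"dz": 0,"rx": 0,"ry": 0,"rz": 0,"jaw": 1},
    {"dx": 0.045,"dy": 0,"dz": 0,"rx": 0,"ry": 0,"rz": 0,"jaw": 1},
    {"dx": 0.045,"dy": 0,"dz": 0,"rx": 0,"ry": 0,"rz": 0,"jaw": 1},
    {"dx": 0.045,"dy": 0,"dz": 0,"rx": 0,"ry": 0,"rz": 0,"jaw": 1},
    {"dx": 0.045,"dy": 0,"dz": 0,"rx": 0,"ry": 0,"rz": 0,"jaw": 1},
    {"dx": 0.045,"dy": 0,"dz": 0,"rx": 0,"ry": 0,"rz": 0,"jaw": 1},
  ],
)

```text
t: 5.22
tcp_pos: [0.6537, -0.2611, 0.0972]
tcp_rot: [0.707, -0.0, 0.707, 0.0]
wrist_force: [0.4, -0.9, 0.2]
width: 1.001
```

```bash
python3 go.py; python3 - <<'E'
from h import *
f=grab_frame("side"); W=cloud(f)
im=cv2.cvtColor(f["pixels"],cv2.COLOR_RGB2BGR)[140:250,350:430]
cv2.imwrite(f"pics/g3.png",cv2.resize(im,None,fx=5,fy=5,interpolation=cv2.INTER_CUBIC))
m=(abs(W[...,0]-.654)<.09)&(abs(W[...,1]+.261)<.06)&(W[...,2]>.1)
P=W[m]
for a in np.arange(.58,.75,.01):
    k=abs(P[:,0]-a)<.005
    if k.any(): print(a.round(2),k.sum(),np.sort(P[k,2])[:4].round(3))
E
```

```text
t 5.22 p [ 0.6537 -0.2611  0.0972] yaw 0.0 F [ 0.4  -0.85  0.2 ] w 1.001 q [ 0.02  0.77  0.64  1.2  -0.45  1.31  0.63]
0.58 282 [0.175 0.175 0.175 0.178]
0.59 251 [0.141 0.144 0.15  0.152]
0.6 273 [0.131 0.133 0.134 0.134]
0.61 340 [0.127 0.134 0.139 0.142]
0.62 1007 [0.187 0.189 0.19  0.191]
0.63 539 [0.188 0.193 0.193 0.194]
0.64 391 [0.101 0.106 0.107 0.111]
0.65 343 [0.1   0.101 0.101 0.102]
0.66 175 [0.108 0.113 0.115 0.12 ]
0.67 60 [0.192 0.196 0.197 0.198]
0.68 27 [0.185 0.187 0.189 0.19 ]
0.69 59 [0.13  0.131 0.131 0.131]
0.7 48 [0.129 0.131 0.134 0.135]
0.71 48 [0.175 0.176 0.178 0.179]
0.72 27 [0.176 0.181 0.183 0.183]
0.73 3 [0.178 0.184 0.188]
```

The stick sits between the fingers with its tip just under the palm, and the fingertips are at about z 0.13, clear of the cup rim. I'll close the gripper.

>>> carry_out(
  moves=[
    {"dx": 0,"dy": 0,"dz": 0,"rx": 0,"ry": 0,"rz": 0,"jaw": -1},
    {"dx": 0,"dy": 0,"dz": 0,"rx": 0,"ry": 0,"rz": 0,"jaw": -1},
    {"dx": 0,"dy": 0,"dz": 0,"rx": 0,"ry": 0,"rz": 0,"jaw": -1},
    {"dx": 0,"dy": 0,"dz": 0,"rx": 0,"ry": 0,"rz": 0,"jaw": -1},
    {"dx": 0,"dy": 0,"dz": 0,"rx": 0,"ry": 0,"rz": 0,"jaw": -1},
    {"dx": 0,"dy": 0,"dz": 0,"rx": 0,"ry": 0,"rz": 0,"jaw": -1},
    {"dx": 0,"dy": 0,"dz": 0,"rx": 0,"ry": 0,"rz": 0,"jaw": -1},
    {"dx": 0,"dy": 0,"dz": 0,"rx": 0,"ry": 0,"rz": 0,"jaw": -1},
    {"dx": 0,"dy": 0,"dz": 0,"rx": 0,"ry": 0,"rz": 0,"jaw": -1},
    {"dx": 0,"dy": 0,"dz": 0,"rx": 0,"ry": 0,"rz": 0,"jaw": -1},
  ],
)

```text
t: 6.1
tcp_pos: [0.6536, -0.2609, 0.0971]
tcp_rot: [0.707, -0.0, 0.707, 0.0]
wrist_force: [-0.1, 0.8, 0.9]
width: 0.156
```

```bash
python3 go.py
```

```text
t 6.1 p [ 0.6536 -0.2609  0.0971] yaw 0.0 F [-0.05  0.76  0.86] w 0.156 q [ 0.02  0.77  0.64  1.2  -0.45  1.31  0.63]
```

>>> carry_out(
  moves=[
    {"dx": -0.03,"dy": 0,"dz": 0,"rx": 0,"ry": 0,"rz": 0,"jaw": -1},
    {"dx": -0.08,"dy": 0,"dz": 0,"rx": 0,"ry": 0,"rz": 0,"jaw": -1},
    {"dx": -0.14,"dy": 0,"dz": 0,"rx": 0,"ry": 0,"rz": 0,"jaw": -1},
    {"dx": -0.2,"dy": 0,"dz": 0,"rx": 0,"ry": 0,"rz": 0,"jaw": -1},
    {"dx": -0.24,"dy": 0,"dz": 0,"rx": 0,"ry": 0,"rz": 0,"jaw": -1},
    {"dx": -0.24,"dy": 0,"dz": 0,"rx": 0,"ry": 0,"rz": 0,"jaw": -1},
    {"dx": -0.24,"dy": 0,"dz": 0,"rx": 0,"ry": 0,"rz": 0,"jaw": -1},
    {"dx": -0.24,"dy": 0,"dz": 0,"rx": 0,"ry": 0,"rz": 0,"jaw": -1},
    {"dx": -0.24,"dy": 0,"dz": 0,"rx": 0,"ry": 0,"rz": 0,"jaw": -1},
    {"dx": -0.24,"dy": 0,"dz": 0,"rx": 0,"ry": 0,"rz": 0,"jaw": -1},
  ],
)

```text
t: 6.93
tcp_pos: [0.6527, -0.2602, 0.2148]
tcp_rot: [0.706, 0.0, 0.708, 0.001]
wrist_force: [0.8, -0.5, -0.3]
width: 0.152
```

```bash
python3 go.py; python3 - <<'E'
from h import *
f=grab_frame("side"); W=cloud(f)
im=cv2.cvtColor(f["pixels"],cv2.COLOR_RGB2BGR)[110:250,350:430]
cv2.imwrite(f"pics/g4.png",cv2.resize(im,None,fx=4,fy=4,interpolation=cv2.INTER_CUBIC))
m=(abs(W[...,0]-.654)<.03)&(abs(W[...,1]+.261)<.03)&(W[...,2]>.09)
P=W[m]
for z in np.arange(.1,.3,.012):
    k=abs(P[:,2]-z)<.006
    if k.any(): print(z.round(3),k.sum(),P[k].mean(0).round(4),P[k,0].min().round(3),P[k,0].max().round(3))
E
```

```text
t 6.93 p [ 0.6527 -0.2602  0.2148] yaw 0.0 F [ 0.79 -0.48 -0.32] w 0.152 q [ 0.04  0.71  0.67  1.01 -0.41  1.55  0.59]
0.124 21 [ 0.6447 -0.2628  0.1258] 0.638 0.66
0.136 35 [ 0.6453 -0.2623  0.1355] 0.637 0.66
0.148 23 [ 0.6466 -0.2617  0.1474] 0.641 0.659
0.16 20 [ 0.6466 -0.2608  0.1604] 0.641 0.654
0.172 21 [ 0.6472 -0.2604  0.172 ] 0.642 0.661
0.184 18 [ 0.6474 -0.2621  0.1839] 0.642 0.656
0.196 21 [ 0.6457 -0.2608  0.1958] 0.641 0.654
0.208 21 [ 0.6467 -0.2614  0.2072] 0.642 0.657
0.22 23 [ 0.6471 -0.2627  0.2198] 0.642 0.655
0.232 18 [ 0.6469 -0.2637  0.233 ] 0.636 0.663
0.244 38 [ 0.6425 -0.2644  0.2445] 0.629 0.664
0.256 40 [ 0.6418 -0.2643  0.2559] 0.626 0.664
0.268 37 [ 0.6466 -0.2652  0.2669] 0.63 0.673
0.28 42 [ 0.654  -0.2683  0.2808] 0.629 0.683
0.292 38 [ 0.6518 -0.2684  0.2917] 0.629 0.683
```

```bash
cat > lf.py <<'E'
from go import *
import leaf
LEAF={"A":((.5861,.1089),16.2),"B":((.505,-.3198),97.7),"C":((.5962,-.1176),-74.9),"D":((.5095,.3242),183.7)}
YAW={"A":16.2,"B":7.7,"C":15.1,"D":3.7}
def w(n,x,y):
    c,t=LEAF[n]; a=np.radians(t); return np.array(c)+np.array([np.cos(a)*(x-61)-np.sin(a)*(y-48.5),np.sin(a)*(x-61)+np.cos(a)*(y-48.5)])/1000
if __name__=="__main__":
    # lf.py LEAF x y z [x y z ...]  (leaf mm, tcp z m)
    n=sys.argv[1]; a=list(map(float,sys.argv[2:])); s=read_state(); R=Rq(s["tcp_rot"])
    print("t",round(s["t"],2),"p",s["tcp_pos"].round(4),"yaw",np.degrees(np.arctan2(R[1,2],R[0,2])).round(1),"F",s["wrist_force"].round(1),"w",round(s["width"],3))
    p=s["tcp_pos"][:2]; c=np.radians(LEAF[n][1]); e=(p-np.array(w(n,0,0)))*1000; print("leafpos",np.round([np.cos(c)*e[0]+np.sin(c)*e[1],-np.sin(c)*e[0]+np.cos(c)*e[1]],1))
    for i in range(0,len(a),3):
        q=w(n,a[i],a[i+1]); d,r=plan(q[0],q[1],a[i+2],YAW[n],s); print(a[i:i+3],q.round(3),"d",d.round(4),"r",r.round(4))
E
python3 lf.py C 142 57 .215 142 57 .103
```

```text
t 6.98 p [ 0.6529 -0.2603  0.2151] yaw 0.0 F [-0.3  0.7 -1.1] w 0.158
leafpos [213.6  66. ]
[142.0, 57.0, 0.215] [ 0.626 -0.194] d [ 0.0006  0.1335 -0.0547] r [-0.1674 -0.0016 -0.0012]
[142.0, 57.0, 0.103] [ 0.626 -0.194] d [ 0.2246  0.1332 -0.054 ] r [-0.1674 -0.0016 -0.0012]
```

>>> carry_out(
  moves=[
    {"dx": 0,"dy": 0.133,"dz": -0.054,"rx": -0.167,"ry": 0,"rz": 0,"jaw": -1},
    {"dx": 0,"dy": 0.133,"dz": -0.054,"rx": -0.167,"ry": 0,"rz": 0,"jaw": -1},
    {"dx": 0,"dy": 0.133,"dz": -0.054,"rx": -0.167,"ry": 0,"rz": 0,"jaw": -1},
    {"dx": 0.06,"dy": 0.133,"dz": -0.054,"rx": -0.167,"ry": 0,"rz": 0,"jaw": -1},
    {"dx": 0.12,"dy": 0.133,"dz": -0.054,"rx": -0.167,"ry": 0,"rz": 0,"jaw": -1},
    {"dx": 0.18,"dy": 0.133,"dz": -0.054,"rx": -0.167,"ry": 0,"rz": 0,"jaw": -1},
    {"dx": 0.2,"dy": 0.133,"dz": -0.054,"rx": -0.167,"ry": 0,"rz": 0,"jaw": -1},
    {"dx": 0.2,"dy": 0.133,"dz": -0.054,"rx": -0.167,"ry": 0,"rz": 0,"jaw": -1},
    {"dx": 0.2,"dy": 0.133,"dz": -0.054,"rx": -0.167,"ry": 0,"rz": 0,"jaw": -1},
    {"dx": 0.2,"dy": 0.133,"dz": -0.054,"rx": -0.167,"ry": 0,"rz": 0,"jaw": -1},
    {"dx": 0.2,"dy": 0.133,"dz": -0.054,"rx": -0.167,"ry": 0,"rz": 0,"jaw": -1},
    {"dx": 0.2,"dy": 0.133,"dz": -0.054,"rx": -0.167,"ry": 0,"rz": 0,"jaw": -1},
  ],
)

```text
t: 7.98
tcp_pos: [0.6277, -0.1951, 0.1191]
tcp_rot: [0.702, -0.093, 0.7, 0.092]
wrist_force: [-1.0, 0.1, -1.3]
width: 0.155
```

```bash
python3 lf.py C 142 57 .103 112 57 .103; python3 - <<'E'
from h import *
f=grab_frame("side"); 
im=cv2.cvtColor(f["pixels"],cv2.COLOR_RGB2BGR)[150:270,300:430]
cv2.imwrite(f"pics/g5.png",cv2.resize(im,None,fx=5,fy=5,interpolation=cv2.INTER_CUBIC))
E
```

```text
t 7.98 p [ 0.6277 -0.1951  0.1191] yaw 15.1 F [-1.   0.1 -1.3] w 0.155
leafpos [144.1  58.7]
[142.0, 57.0, 0.103] [ 0.626 -0.194] d [ 0.0321  0.0042 -0.0035] r [-0.0004  0.002   0.0013]
[112.0, 57.0, 0.103] [ 0.618 -0.165] d [ 0.032   0.0642 -0.0035] r [-0.0004  0.002   0.0013]
```

>>> carry_out(
  moves=[
    {"dx": 0.015,"dy": 0,"dz": -0.003,"rx": 0,"ry": 0,"rz": 0,"jaw": -1},
    {"dx": 0.032,"dy": 0,"dz": -0.003,"rx": 0,"ry": 0,"rz": 0,"jaw": -1},
    {"dx": 0.032,"dy": 0,"dz": -0.003,"rx": 0,"ry": 0,"rz": 0,"jaw": -1},
    {"dx": 0.032,"dy": 0.01,"dz": -0.003,"rx": 0,"ry": 0,"rz": 0,"jaw": -1},
    {"dx": 0.032,"dy": 0.02,"dz": -0.003,"rx": 0,"ry": 0,"rz": 0,"jaw": -1},
    {"dx": 0.032,"dy": 0.03,"dz": -0.003,"rx": 0,"ry": 0,"rz": 0,"jaw": -1},
    {"dx": 0.032,"dy": 0.04,"dz": -0.003,"rx": 0,"ry": 0,"rz": 0,"jaw": -1},
    {"dx": 0.032,"dy": 0.05,"dz": -0.003,"rx": 0,"ry": 0,"rz": 0,"jaw": -1},
    {"dx": 0.032,"dy": 0.055,"dz": -0.003,"rx": 0,"ry": 0,"rz": 0,"jaw": -1},
    {"dx": 0.032,"dy": 0.06,"dz": -0.003,"rx": 0,"ry": 0,"rz": 0,"jaw": -1},
    {"dx": 0.032,"dy": 0.06,"dz": -0.003,"rx": 0,"ry": 0,"rz": 0,"jaw": -1},
    {"dx": 0.032,"dy": 0.06,"dz": -0.003,"rx": 0,"ry": 0,"rz": 0,"jaw": -1},
  ],
)

```text
t: 9.03
tcp_pos: [0.6172, -0.1656, 0.1011]
tcp_rot: [0.701, -0.093, 0.701, 0.093]
wrist_force: [0.4, 0.2, -0.3]
width: 0.162
```

```bash
python3 lf.py C 112 57 .103 108 57 .103; python3 - <<'E'
from leaf import *
f=grab_frame("side"); 
im=cv2.cvtColor(f["pixels"],cv2.COLOR_RGB2BGR)[150:270,300:430]
cv2.imwrite(f"pics/g6.png",cv2.resize(im,None,fx=5,fy=5,interpolation=cv2.INTER_CUBIC))
E
```

```text
t 9.03 p [ 0.6172 -0.1656  0.1011] yaw 15.1 F [ 0.4  0.2 -0.3] w 0.162
leafpos [112.8  56.3]
[112.0, 57.0, 0.103] [ 0.618 -0.165] d [-0.0039  0.0015  0.0014] r [-0.0001  0.0001 -0.0001]
[108.0, 57.0, 0.103] [ 0.617 -0.161] d [-0.0039  0.0095  0.0014] r [-0.0001  0.0001 -0.0001]
```

>>> carry_out(
  moves=[
    {"dx": -0.002,"dy": 0.003,"dz": 0,"rx": 0,"ry": 0,"rz": 0,"jaw": -1},
    {"dx": -0.002,"dy": 0.006,"dz": 0,"rx": 0,"ry": 0,"rz": 0,"jaw": -1},
    {"dx": -0.002,"dy": 0.006,"dz": 0,"rx": 0,"ry": 0,"rz": 0,"jaw": -1},
    {"dx": -0.002,"dy": 0.006,"dz": 0,"rx": 0,"ry": 0,"rz": 0,"jaw": -1},
    {"dx": -0.002,"dy": 0.006,"dz": 0,"rx": 0,"ry": 0,"rz": 0,"jaw": -1},
  ],
)

```text
t: 9.5
tcp_pos: [0.6164, -0.1629, 0.102]
tcp_rot: [0.701, -0.093, 0.701, 0.093]
wrist_force: [0.2, 0.5, -0.5]
width: 0.155
```

```bash
python3 lf.py C 108 57 .103; python3 lf.py C |tail -2;  python3 - <<'E'
from h import *
for i in range(3): grab_frame("side"); print(read_state()["wrist_force"].round(1),read_state()["tcp_pos"].round(4))
E
```

```text
t 9.5 p [ 0.6164 -0.1629  0.102 ] yaw 15.1 F [ 0.2  0.5 -0.5] w 0.155
leafpos [110.1  56.2]
[108.0, 57.0, 0.103] [ 0.617 -0.161] d [-0.0021  0.0041  0.0015] r [-0.0004  0.0001 -0.    ]
t 9.5 p [ 0.6164 -0.1629  0.102 ] yaw 15.1 F [ 0.2  0.5 -0.5] w 0.155
leafpos [110.1  56.2]
[ 0.4 -0.3 -0.1] [ 0.6164 -0.1629  0.102 ]
[-0.5 -0.2 -0.6] [ 0.6164 -0.163   0.102 ]
[ 0.3 -0.4  0.3] [ 0.6164 -0.163   0.1019]
```

>>> carry_out(
  moves=[
    {"dx": 0,"dy": 0.003,"dz": 0,"rx": 0,"ry": 0,"rz": 0,"jaw": -1},
    {"dx": 0,"dy": 0.005,"dz": 0,"rx": 0,"ry": 0,"rz": 0,"jaw": -1},
    {"dx": 0,"dy": 0.005,"dz": 0,"rx": 0,"ry": 0,"rz": 0,"jaw": -1},
    {"dx": 0,"dy": 0.005,"dz": 0,"rx": 0,"ry": 0,"rz": 0,"jaw": -1},
  ],
)

```text
t: 9.98
tcp_pos: [0.6159, -0.1606, 0.102]
tcp_rot: [0.701, -0.093, 0.701, 0.093]
wrist_force: [0.2, -0.7, -0.5]
width: 0.151
```

```bash
cat > ff.py <<'E'
from h import *
import sys
F=[];
for i in range(3): grab_frame("side"); F.append(read_state()["wrist_force"])
print("F",np.mean(F,0).round(2), "T",read_state()["ft_torque"].round(2))
E
python3 ff.py; python3 lf.py C
```

```text
F [ 0.51 -0.58 -1.01] T [-0.16 -0.16 -0.  ]
t 10.13 p [ 0.6159 -0.1605  0.1021] yaw 15.1 F [ 1.  -1.1 -1.2] w 0.156
leafpos [107.6  56.4]
```

```bash
python3 - <<'E'
from leaf import *
f=grab_frame("side"); 
im=cv2.cvtColor(f["pixels"],cv2.COLOR_RGB2BGR)[190:250,310:380]
a=cv2.resize(im,None,fx=8,fy=8,interpolation=cv2.INTER_CUBIC)
cv2.imwrite(f"pics/g7.png",a)
f=grab_frame("top");save(f,"t7.png"); q=measure(f)["C"]; print(q, rel(q["leaf"],q["panel"]))
E
```

```text
{'leaf': (array([ 0.60930798, -0.07087701]), 168.0995361328125, 91.3124267578125, -27.73110580444336), 'panel': (array([ 0.60086157, -0.09715359]), 88.30059356689453, 76.62163848876953, -75.29775619506836)} (array([ 15.75081891, -16.18878222]), -47.566650390625)
```

>>> carry_out(
  moves=[
    {"dx": 0,"dy": 0.003,"dz": 0,"rx": 0,"ry": 0,"rz": 0,"jaw": -1},
    {"dx": 0,"dy": 0.006,"dz": 0,"rx": 0,"ry": 0,"rz": 0,"jaw": -1},
    {"dx": 0,"dy": 0.006,"dz": 0,"rx": 0,"ry": 0,"rz": 0,"jaw": -1},
    {"dx": 0,"dy": 0.006,"dz": 0,"rx": 0,"ry": 0,"rz": 0,"jaw": -1},
  ],
)

```text
t: 10.57
tcp_pos: [0.6156, -0.159, 0.1025]
tcp_rot: [0.702, -0.093, 0.7, 0.092]
wrist_force: [0.8, -3.4, -1.0]
width: 0.154
```

```bash
python3 ff.py; python3 lf.py C
```

```text
F [ 1.92 -4.19 -0.74] T [-1.28 -0.72  0.02]
t 10.72 p [ 0.6155 -0.159   0.1024] yaw 15.0 F [ 2.3 -4.1 -0.6] w 0.158
leafpos [106.   56.4]
```

```bash
python3 lf.py C 118 57 .102 118 57 .15 56 122 .15 56 122 .103 56 96 .103 
```

```text
t 10.72 p [ 0.6155 -0.159   0.1024] yaw 15.0 F [ 2.3 -4.1 -0.6] w 0.158
leafpos [106.   56.4]
[118.0, 57.0, 0.102] [ 0.619 -0.17 ] d [ 0.0009 -0.0241  0.0012] r [-0.0007  0.0007  0.0015]
[118.0, 57.0, 0.15] [ 0.619 -0.17 ] d [-0.0951 -0.0243  0.0013] r [-0.0007  0.0007  0.0015]
[56.0, 122.0, 0.15] [ 0.666 -0.094] d [-0.0953  0.0999  0.1312] r [-0.0007  0.0007  0.0015]
[56.0, 122.0, 0.103] [ 0.666 -0.094] d [-0.0013  0.1001  0.1311] r [-0.0007  0.0007  0.0015]
[56.0, 96.0, 0.103] [ 0.641 -0.1  ] d [-0.0014  0.1     0.0791] r [-0.0007  0.0007  0.0015]
```

>>> carry_out(
  moves=[
    {"dx": 0,"dy": -0.02,"dz": 0,"rx": 0,"ry": 0,"rz": 0,"jaw": -1},
    {"dx": -0.04,"dy": -0.024,"dz": 0,"rx": 0,"ry": 0,"rz": 0,"jaw": -1},
    {"dx": -0.095,"dy": -0.024,"dz": 0,"rx": 0,"ry": 0,"rz": 0,"jaw": -1},
    {"dx": -0.095,"dy": 0.02,"dz": 0.05,"rx": 0,"ry": 0,"rz": 0,"jaw": -1},
    {"dx": -0.095,"dy": 0.07,"dz": 0.1,"rx": 0,"ry": 0,"rz": 0,"jaw": -1},
    {"dx": -0.095,"dy": 0.11,"dz": 0.131,"rx": 0,"ry": 0,"rz": 0,"jaw": -1},
    {"dx": -0.095,"dy": 0.11,"dz": 0.131,"rx": 0,"ry": 0,"rz": 0,"jaw": -1},
    {"dx": -0.095,"dy": 0.11,"dz": 0.131,"rx": 0,"ry": 0,"rz": 0,"jaw": -1},
    {"dx": -0.03,"dy": 0.11,"dz": 0.131,"rx": 0,"ry": 0,"rz": 0,"jaw": -1},
    {"dx": -0.03,"dy": 0.11,"dz": 0.131,"rx": 0,"ry": 0,"rz": 0,"jaw": -1},
    {"dx": -0.03,"dy": 0.11,"dz": 0.131,"rx": 0,"ry": 0,"rz": 0,"jaw": -1},
    {"dx": -0.03,"dy": 0.11,"dz": 0.131,"rx": 0,"ry": 0,"rz": 0,"jaw": -1},
  ],
)

```text
t: 11.72
tcp_pos: [0.6632, -0.0883, 0.1173]
tcp_rot: [0.701, -0.092, 0.702, 0.092]
wrist_force: [0.3, 0.0, 0.5]
width: 0.157
```

```bash
python3 ff.py; python3 lf.py C 50 122 .103 50 90 .103;  python3 - <<'E'
from leaf import *
f=grab_frame("side"); 
im=cv2.cvtColor(f["pixels"],cv2.COLOR_RGB2BGR)[150:250,300:400]
a=cv2.resize(im,None,fx=6,fy=6,interpolation=cv2.INTER_CUBIC)
cv2.imwrite(f"pics/g8.png",a)
E
```

```text
F [-0.08  0.51 -0.34] T [-0.01  0.01 -0.02]
t 11.87 p [ 0.6646 -0.0882  0.1186] yaw 15.0 F [-0.1  0.1  0.1] w 0.155
leafpos [ 50.4 122.2]
[50.0, 122.0, 0.103] [ 0.664 -0.088] d [ 0.0311  0.0009 -0.0004] r [-0.0008  0.0013  0.0004]
[50.0, 90.0, 0.103] [ 0.633 -0.096] d [ 0.031   0.0008 -0.0644] r [-0.0008  0.0013  0.0004]
```

>>> carry_out(
  moves=[
    {"dx": 0.015,"dy": 0,"dz": 0,"rx": 0,"ry": 0,"rz": 0,"jaw": -1},
    {"dx": 0.031,"dy": 0,"dz": 0,"rx": 0,"ry": 0,"rz": 0,"jaw": -1},
    {"dx": 0.031,"dy": 0,"dz": 0,"rx": 0,"ry": 0,"rz": 0,"jaw": -1},
    {"dx": 0.031,"dy": 0,"dz": -0.01,"rx": 0,"ry": 0,"rz": 0,"jaw": -1},
    {"dx": 0.031,"dy": 0,"dz": -0.02,"rx": 0,"ry": 0,"rz": 0,"jaw": -1},
    {"dx": 0.031,"dy": 0,"dz": -0.03,"rx": 0,"ry": 0,"rz": 0,"jaw": -1},
    {"dx": 0.031,"dy": 0,"dz": -0.04,"rx": 0,"ry": 0,"rz": 0,"jaw": -1},
    {"dx": 0.031,"dy": 0,"dz": -0.05,"rx": 0,"ry": 0,"rz": 0,"jaw": -1},
    {"dx": 0.031,"dy": 0,"dz": -0.058,"rx": 0,"ry": 0,"rz": 0,"jaw": -1},
    {"dx": 0.031,"dy": 0,"dz": -0.064,"rx": 0,"ry": 0,"rz": 0,"jaw": -1},
    {"dx": 0.031,"dy": 0,"dz": -0.064,"rx": 0,"ry": 0,"rz": 0,"jaw": -1},
    {"dx": 0.031,"dy": 0,"dz": -0.064,"rx": 0,"ry": 0,"rz": 0,"jaw": -1},
  ],
)

```text
t: 12.92
tcp_pos: [0.6328, -0.0958, 0.1016]
tcp_rot: [0.701, -0.093, 0.701, 0.093]
wrist_force: [-0.3, 0.6, -0.8]
width: 0.154
```

```bash
python3 ff.py; python3 lf.py C 50 86 .103
```

```text
F [ 0.   -0.17 -0.7 ] T [-0.01  0.04  0.02]
t 13.07 p [ 0.6331 -0.0956  0.1014] yaw 15.1 F [ 0.  -0.2 -0.5] w 0.154
leafpos [49.3 89.9]
[50.0, 86.0, 0.103] [ 0.63  -0.097] d [-0.0032 -0.0013 -0.0078] r [-0.0001 -0.0001 -0.0001]
```

>>> carry_out(
  moves=[
    {"dx": 0,"dy": 0,"dz": -0.003,"rx": 0,"ry": 0,"rz": 0,"jaw": -1},
    {"dx": 0,"dy": 0,"dz": -0.006,"rx": 0,"ry": 0,"rz": 0,"jaw": -1},
    {"dx": 0,"dy": 0,"dz": -0.006,"rx": 0,"ry": 0,"rz": 0,"jaw": -1},
    {"dx": 0,"dy": 0,"dz": -0.006,"rx": 0,"ry": 0,"rz": 0,"jaw": -1},
  ],
)

```text
t: 13.4
tcp_pos: [0.63, -0.0966, 0.1014]
tcp_rot: [0.701, -0.093, 0.701, 0.093]
wrist_force: [0.6, -0.0, -0.1]
width: 0.156
```

```bash
python3 ff.py; python3 lf.py C 50 86 .103
```

```text
F [ 0.21 -0.31 -0.32] T [-0.01  0.05  0.04]
t 13.55 p [ 0.6301 -0.0966  0.1014] yaw 15.1 F [-0.3 -1.1 -0.7] w 0.158
leafpos [49.5 86.7]
[50.0, 86.0, 0.103] [ 0.63  -0.097] d [-0.0031 -0.0009 -0.0014] r [-0.0003 -0.0001 -0.    ]
```

>>> carry_out(
  moves=[
    {"dx": 0,"dy": 0,"dz": -0.003,"rx": 0,"ry": 0,"rz": 0,"jaw": -1},
    {"dx": 0,"dy": 0,"dz": -0.005,"rx": 0,"ry": 0,"rz": 0,"jaw": -1},
    {"dx": 0,"dy": 0,"dz": -0.005,"rx": 0,"ry": 0,"rz": 0,"jaw": -1},
    {"dx": 0,"dy": 0,"dz": -0.005,"rx": 0,"ry": 0,"rz": 0,"jaw": -1},
  ],
)

```text
t: 13.88
tcp_pos: [0.6289, -0.0964, 0.1019]
tcp_rot: [0.702, -0.093, 0.7, 0.093]
wrist_force: [2.6, 1.0, -0.6]
width: 0.153
```

```bash
python3 ff.py; python3 lf.py C 50 86 .103
```

```text
F [ 2.62  1.8  -0.99] T [ 0.59 -1.09  0.05]
t 14.03 p [ 0.6288 -0.0964  0.1018] yaw 15.1 F [ 3.5  1.4 -0.8] w 0.152
leafpos [49.1 85.5]
[50.0, 86.0, 0.103] [ 0.63  -0.097] d [-0.0024 -0.0019  0.001 ] r [ 0.0001  0.0015 -0.0001]
```

>>> carry_out(
  moves=[
    {"dx": 0,"dy": 0,"dz": -0.003,"rx": 0,"ry": 0,"rz": 0,"jaw": -1},
    {"dx": 0,"dy": 0,"dz": -0.005,"rx": 0,"ry": 0,"rz": 0,"jaw": -1},
    {"dx": 0,"dy": 0,"dz": -0.005,"rx": 0,"ry": 0,"rz": 0,"jaw": -1},
    {"dx": 0,"dy": 0,"dz": -0.005,"rx": 0,"ry": 0,"rz": 0,"jaw": -1},
  ],
)

```text
t: 14.37
tcp_pos: [0.628, -0.0965, 0.1024]
tcp_rot: [0.703, -0.093, 0.699, 0.093]
wrist_force: [5.3, 1.5, -1.5]
width: 0.156
```

```bash
python3 ff.py; python3 lf.py C 50 86 .103; python3 - <<'E'
from leaf import *
f=grab_frame("side"); 
im=cv2.cvtColor(f["pixels"],cv2.COLOR_RGB2BGR)[190:250,310:380]
a=cv2.resize(im,None,fx=8,fy=8,interpolation=cv2.INTER_CUBIC)
cv2.imwrite(f"pics/g9.png",a)
E
```

```text
F [ 5.39  2.77 -1.01] T [ 0.83 -1.76  0.04]
t 14.52 p [ 0.628  -0.0966  0.1024] yaw 15.1 F [ 5.6  2.9 -1. ] w 0.16
leafpos [49.  84.7]
[50.0, 86.0, 0.103] [ 0.63  -0.097] d [-0.0012 -0.0021  0.0027] r [0.0005 0.0037 0.0002]
```

```bash
python3 lf.py A 142 60 .15 142 60 .103
```

```text
t 14.57 p [ 0.628  -0.0966  0.1024] yaw 15.1 F [ 6.   2.4 -0.9] w 0.156
leafpos [  43.9 -160.5]
[142.0, 60.0, 0.15] [0.661 0.143] d [-0.0942  0.4445  0.1886] r [-0.0117  0.0038  0.0003]
[142.0, 60.0, 0.103] [0.661 0.143] d [-2.000e-04  4.446e-01  1.881e-01] r [-0.0117  0.0038  0.0003]
```

>>> carry_out(
  moves=[
    {"dx": 0,"dy": 0,"dz": 0.03,"rx": 0,"ry": 0,"rz": 0,"jaw": -1},
    {"dx": -0.06,"dy": 0.02,"dz": 0.05,"rx": 0,"ry": 0,"rz": 0,"jaw": -1},
    {"dx": -0.11,"dy": 0.09,"dz": 0.1,"rx": -0.012,"ry": 0,"rz": 0,"jaw": -1},
    {"dx": -0.11,"dy": 0.17,"dz": 0.15,"rx": -0.012,"ry": 0,"rz": 0,"jaw": -1},
    {"dx": -0.11,"dy": 0.24,"dz": 0.188,"rx": -0.012,"ry": 0,"rz": 0,"jaw": -1},
    {"dx": -0.1,"dy": 0.31,"dz": 0.188,"rx": -0.012,"ry": 0,"rz": 0,"jaw": -1},
    {"dx": -0.08,"dy": 0.38,"dz": 0.188,"rx": -0.012,"ry": 0,"rz": 0,"jaw": -1},
    {"dx": -0.06,"dy": 0.444,"dz": 0.188,"rx": -0.012,"ry": 0,"rz": 0,"jaw": -1},
    {"dx": -0.03,"dy": 0.444,"dz": 0.188,"rx": -0.012,"ry": 0,"rz": 0,"jaw": -1},
    {"dx": -0.03,"dy": 0.444,"dz": 0.188,"rx": -0.012,"ry": 0,"rz": 0,"jaw": -1},
    {"dx": -0.03,"dy": 0.444,"dz": 0.188,"rx": -0.012,"ry": 0,"rz": 0,"jaw": -1},
    {"dx": -0.03,"dy": 0.444,"dz": 0.188,"rx": -0.012,"ry": 0,"rz": 0,"jaw": -1},
  ],
)

```text
t: 15.57
tcp_pos: [0.6585, 0.1373, 0.117]
tcp_rot: [0.7, -0.099, 0.7, 0.097]
wrist_force: [0.8, 0.1, -0.5]
width: 0.153
```

```bash
python3 ff.py; python3 lf.py A 142 60 .103 113 60 .103;python3 - <<'E'
from leaf import *
f=grab_frame("side"); 
im=cv2.cvtColor(f["pixels"],cv2.COLOR_RGB2BGR)[140:240,230:350]
a=cv2.resize(im,None,fx=6,fy=6,interpolation=cv2.INTER_CUBIC)
cv2.imwrite(f"pics/g10.png",a)
E
```

```text
F [-0.21 -0.17 -0.7 ] T [ 0.01 -0.02  0.02]
t 15.72 p [0.6593 0.1383 0.1178] yaw 16.0 F [-0.6 -0.6 -1. ] w 0.159
leafpos [139.5  56.3]
[142.0, 60.0, 0.103] [0.661 0.143] d [0.0295 0.0074 0.0049] r [-0.0026  0.0009  0.001 ]
[113.0, 60.0, 0.103] [0.633 0.134] d [ 0.0294  0.0071 -0.0531] r [-0.0026  0.0009  0.001 ]
```

>>> carry_out(
  moves=[
    {"dx": 0.015,"dy": 0.008,"dz": 0,"rx": 0,"ry": 0,"rz": 0,"jaw": -1},
    {"dx": 0.028,"dy": 0.008,"dz": 0,"rx": 0,"ry": 0,"rz": 0,"jaw": -1},
    {"dx": 0.028,"dy": 0.008,"dz": 0,"rx": 0,"ry": 0,"rz": 0,"jaw": -1},
    {"dx": 0.028,"dy": 0.008,"dz": -0.01,"rx": 0,"ry": 0,"rz": 0,"jaw": -1},
    {"dx": 0.028,"dy": 0.008,"dz": -0.02,"rx": 0,"ry": 0,"rz": 0,"jaw": -1},
    {"dx": 0.028,"dy": 0.008,"dz": -0.03,"rx": 0,"ry": 0,"rz": 0,"jaw": -1},
    {"dx": 0.028,"dy": 0.008,"dz": -0.04,"rx": 0,"ry": 0,"rz": 0,"jaw": -1},
    {"dx": 0.028,"dy": 0.008,"dz": -0.048,"rx": 0,"ry": 0,"rz": 0,"jaw": -1},
    {"dx": 0.028,"dy": 0.008,"dz": -0.052,"rx": 0,"ry": 0,"rz": 0,"jaw": -1},
    {"dx": 0.028,"dy": 0.008,"dz": -0.054,"rx": 0,"ry": 0,"rz": 0,"jaw": -1},
    {"dx": 0.028,"dy": 0.008,"dz": -0.054,"rx": 0,"ry": 0,"rz": 0,"jaw": -1},
    {"dx": 0.028,"dy": 0.008,"dz": -0.054,"rx": 0,"ry": 0,"rz": 0,"jaw": -1},
  ],
)

```text
t: 16.77
tcp_pos: [0.6313, 0.1373, 0.1026]
tcp_rot: [0.7, -0.099, 0.7, 0.099]
wrist_force: [-1.1, 0.4, -0.9]
width: 0.155
```

```bash
python3 ff.py; python3 lf.py A 110 60 .103
```

```text
F [ 0.27 -0.02 -0.6 ] T [-0.01  0.01 -0.01]
t 16.92 p [0.6314 0.1373 0.1024] yaw 16.2 F [-0.1 -0.3 -0.6] w 0.153
leafpos [112.4  63.1]
[110.0, 60.0, 0.103] [0.63  0.134] d [-0.0012 -0.0062 -0.0048] r [-0.0005 -0.0001  0.    ]
```

>>> carry_out(
  moves=[
    {"dx": 0,"dy": 0,"dz": -0.003,"rx": 0,"ry": 0,"rz": 0,"jaw": -1},
    {"dx": 0,"dy": 0,"dz": -0.006,"rx": 0,"ry": 0,"rz": 0,"jaw": -1},
    {"dx": 0,"dy": 0,"dz": -0.006,"rx": 0,"ry": 0,"rz": 0,"jaw": -1},
    {"dx": 0,"dy": 0,"dz": -0.006,"rx": 0,"ry": 0,"rz": 0,"jaw": -1},
  ],
)

```text
t: 17.25
tcp_pos: [0.6293, 0.1375, 0.1029]
tcp_rot: [0.701, -0.099, 0.699, 0.1]
wrist_force: [1.9, 2.3, -1.5]
width: 0.151
```

```bash
python3 ff.py; python3 lf.py A 110 60 .103
```

```text
F [ 2.53  2.   -0.83] T [ 0.76 -0.95 -0.04]
t 17.4 p [0.6293 0.1374 0.1029] yaw 16.2 F [ 2.4  2.4 -0.7] w 0.154
leafpos [110.4  63.8]
[110.0, 60.0, 0.103] [0.63  0.134] d [-0.0002 -0.0076 -0.0009] r [-0.0002  0.0015 -0.0005]
```

>>> carry_out(
  moves=[
    {"dx": 0,"dy": 0,"dz": -0.003,"rx": 0,"ry": 0,"rz": 0,"jaw": -1},
    {"dx": 0,"dy": 0,"dz": -0.005,"rx": 0,"ry": 0,"rz": 0,"jaw": -1},
    {"dx": 0,"dy": 0,"dz": -0.005,"rx": 0,"ry": 0,"rz": 0,"jaw": -1},
    {"dx": 0,"dy": 0,"dz": -0.005,"rx": 0,"ry": 0,"rz": 0,"jaw": -1},
  ],
)

```text
t: 17.73
tcp_pos: [0.6281, 0.1375, 0.1035]
tcp_rot: [0.702, -0.099, 0.698, 0.1]
wrist_force: [4.5, 3.5, -0.7]
width: 0.154
```

```bash
python3 ff.py; python3 lf.py A 122 62 .102 122 62 .15 52 126 .15 52 126 .103; python3 - <<'E'
from leaf import *
f=grab_frame("side"); 
im=cv2.cvtColor(f["pixels"],cv2.COLOR_RGB2BGR)[160:240,250:350]
a=cv2.resize(im,None,fx=7,fy=7,interpolation=cv2.INTER_CUBIC)
cv2.imwrite(f"pics/g11.png",a)
E
```

```text
F [ 4.6   3.64 -0.53] T [ 1.07 -1.62 -0.02]
t 17.88 p [0.6282 0.1375 0.1035] yaw 16.2 F [4.5 4.5 0. ] w 0.155
leafpos [109.4  64.3]
[122.0, 62.0, 0.102] [0.641 0.139] d [ 0.0031 -0.0045  0.0252] r [ 0.0001  0.0037 -0.0007]
[122.0, 62.0, 0.15] [0.641 0.139] d [-0.0929 -0.0044  0.0258] r [ 0.0001  0.0037 -0.0007]
[52.0, 126.0, 0.15] [0.556 0.181] d [-0.0935  0.1236 -0.1142] r [ 0.0001  0.0037 -0.0007]
[52.0, 126.0, 0.103] [0.556 0.181] d [ 0.0005  0.1235 -0.1147] r [ 0.0001  0.0037 -0.0007]
```

>>> carry_out(
  moves=[
    {"dx": 0,"dy": 0,"dz": 0.02,"rx": 0,"ry": 0,"rz": 0,"jaw": -1},
    {"dx": -0.04,"dy": 0,"dz": 0.026,"rx": 0,"ry": 0.003,"rz": 0,"jaw": -1},
    {"dx": -0.095,"dy": 0,"dz": 0.02,"rx": 0,"ry": 0.003,"rz": 0,"jaw": -1},
    {"dx": -0.095,"dy": 0.05,"dz": -0.03,"rx": 0,"ry": 0.003,"rz": 0,"jaw": -1},
    {"dx": -0.095,"dy": 0.1,"dz": -0.08,"rx": 0,"ry": 0.003,"rz": 0,"jaw": -1},
    {"dx": -0.095,"dy": 0.125,"dz": -0.115,"rx": 0,"ry": 0.003,"rz": 0,"jaw": -1},
    {"dx": -0.095,"dy": 0.125,"dz": -0.115,"rx": 0,"ry": 0.003,"rz": 0,"jaw": -1},
    {"dx": -0.06,"dy": 0.125,"dz": -0.115,"rx": 0,"ry": 0.003,"rz": 0,"jaw": -1},
    {"dx": -0.03,"dy": 0.125,"dz": -0.115,"rx": 0,"ry": 0.003,"rz": 0,"jaw": -1},
    {"dx": -0.03,"dy": 0.125,"dz": -0.115,"rx": 0,"ry": 0.003,"rz": 0,"jaw": -1},
    {"dx": -0.03,"dy": 0.125,"dz": -0.115,"rx": 0,"ry": 0.003,"rz": 0,"jaw": -1},
    {"dx": -0.03,"dy": 0.125,"dz": -0.115,"rx": 0,"ry": 0.003,"rz": 0,"jaw": -1},
  ],
)

```text
t: 18.93
tcp_pos: [0.5537, 0.1786, 0.1179]
tcp_rot: [0.698, -0.1, 0.702, 0.098]
wrist_force: [0.5, 0.8, -0.7]
width: 0.154
```

```bash
python3 ff.py; python3 lf.py A 50 126 .103 50 90 .103;python3 - <<'E'
from leaf import *
f=grab_frame("side"); 
im=cv2.cvtColor(f["pixels"],cv2.COLOR_RGB2BGR)[140:240,230:350]
a=cv2.resize(im,None,fx=6,fy=6,interpolation=cv2.INTER_CUBIC)
cv2.imwrite(f"pics/g12.png",a)
E
```

```text
F [ 0.07  0.37 -0.67] T [ 0.01  0.02 -0.02]
t 19.08 p [0.5542 0.1794 0.1184] yaw 16.1 F [-0.7  0.3 -0.7] w 0.161
leafpos [ 50.  125.1]
[50.0, 126.0, 0.103] [0.554 0.18 ] d [0.0309 0.0018 0.    ] r [-0.0008 -0.0021  0.0002]
[50.0, 90.0, 0.103] [0.564 0.146] d [ 0.0309 -0.0702  0.0001] r [-0.0008 -0.0021  0.0002]
```

>>> carry_out(
  moves=[
    {"dx": 0.015,"dy": 0,"dz": 0,"rx": 0,"ry": -0.002,"rz": 0,"jaw": -1},
    {"dx": 0.03,"dy": 0,"dz": 0,"rx": 0,"ry": -0.002,"rz": 0,"jaw": -1},
    {"dx": 0.03,"dy": 0,"dz": 0,"rx": 0,"ry": -0.002,"rz": 0,"jaw": -1},
    {"dx": 0.03,"dy": -0.012,"dz": 0,"rx": 0,"ry": -0.002,"rz": 0,"jaw": -1},
    {"dx": 0.03,"dy": -0.024,"dz": 0,"rx": 0,"ry": -0.002,"rz": 0,"jaw": -1},
    {"dx": 0.03,"dy": -0.034,"dz": 0,"rx": 0,"ry": -0.002,"rz": 0,"jaw": -1},
    {"dx": 0.03,"dy": -0.044,"dz": 0,"rx": 0,"ry": -0.002,"rz": 0,"jaw": -1},
    {"dx": 0.03,"dy": -0.054,"dz": 0,"rx": 0,"ry": -0.002,"rz": 0,"jaw": -1},
    {"dx": 0.03,"dy": -0.062,"dz": 0,"rx": 0,"ry": -0.002,"rz": 0,"jaw": -1},
    {"dx": 0.03,"dy": -0.066,"dz": 0,"rx": 0,"ry": -0.002,"rz": 0,"jaw": -1},
    {"dx": 0.03,"dy": -0.068,"dz": 0,"rx": 0,"ry": -0.002,"rz": 0,"jaw": -1},
    {"dx": 0.03,"dy": -0.068,"dz": 0,"rx": 0,"ry": -0.002,"rz": 0,"jaw": -1},
  ],
)

```text
t: 20.13
tcp_pos: [0.5628, 0.1478, 0.1026]
tcp_rot: [0.7, -0.099, 0.701, 0.1]
wrist_force: [-1.0, 1.7, -0.5]
width: 0.155
```

```bash
python3 ff.py; python3 lf.py A 50 88 .103
```

```text
F [-0.36  1.13  0.08] T [ 0.34  0.11 -0.  ]
t 20.28 p [0.5627 0.1478 0.1025] yaw 16.2 F [-1.   1.3  0.3] w 0.158
leafpos [49.4 92.4]
[50.0, 88.0, 0.103] [0.565 0.144] d [-0.001  -0.0087  0.0012] r [ 0.     -0.0009 -0.0003]
```

>>> carry_out(
  moves=[
    {"dx": 0,"dy": -0.003,"dz": 0,"rx": 0,"ry": 0,"rz": 0,"jaw": -1},
    {"dx": 0,"dy": -0.005,"dz": 0,"rx": 0,"ry": 0,"rz": 0,"jaw": -1},
    {"dx": 0,"dy": -0.005,"dz": 0,"rx": 0,"ry": 0,"rz": 0,"jaw": -1},
    {"dx": 0,"dy": -0.005,"dz": 0,"rx": 0,"ry": 0,"rz": 0,"jaw": -1},
  ],
)

```text
t: 20.62
tcp_pos: [0.5631, 0.1464, 0.1025]
tcp_rot: [0.699, -0.099, 0.701, 0.1]
wrist_force: [-1.0, 3.8, 0.9]
width: 0.155
```

```bash
python3 ff.py; python3 lf.py A 50 88 .103
```

```text
F [-1.18  4.11  1.01] T [1.08 0.27 0.  ]
t 20.77 p [0.5632 0.1461 0.1026] yaw 16.2 F [-0.6  4.1  1. ] w 0.154
leafpos [49.4 90.6]
[50.0, 88.0, 0.103] [0.565 0.144] d [-0.0009 -0.0052  0.0012] r [ 0.0001 -0.0009 -0.0011]
```

>>> carry_out(
  moves=[
    {"dx": 0,"dy": -0.003,"dz": 0,"rx": 0,"ry": 0,"rz": 0,"jaw": -1},
    {"dx": 0,"dy": -0.005,"dz": 0,"rx": 0,"ry": 0,"rz": 0,"jaw": -1},
    {"dx": 0,"dy": -0.005,"dz": 0,"rx": 0,"ry": 0,"rz": 0,"jaw": -1},
    {"dx": 0,"dy": -0.005,"dz": 0,"rx": 0,"ry": 0,"rz": 0,"jaw": -1},
  ],
)

```text
t: 21.1
tcp_pos: [0.5645, 0.1419, 0.1027]
tcp_rot: [0.7, -0.099, 0.7, 0.099]
wrist_force: [-1.1, 4.2, 1.3]
width: 0.154
```

```bash
python3 ff.py; python3 lf.py A 50 88 .103
```

```text
F [-0.08  3.16  0.65] T [ 1.15  0.22 -0.02]
t 21.25 p [0.5644 0.1419 0.1026] yaw 16.1 F [-0.3  3.4  0.4] w 0.154
leafpos [49.4 86.3]
[50.0, 88.0, 0.103] [0.565 0.144] d [-0.0009  0.0035  0.0012] r [-0.0007 -0.0008  0.0003]
```

```bash
python3 - <<'E'
from leaf import *
f=grab_frame("side"); 
im=cv2.cvtColor(f["pixels"],cv2.COLOR_RGB2BGR)[160:230,260:330]
a=cv2.resize(im,None,fx=8,fy=8,interpolation=cv2.INTER_CUBIC)
cv2.imwrite(f"pics/g13.png",a)
f=grab_frame("top"); im=cv2.cvtColor(f["pixels"],cv2.COLOR_RGB2BGR)[150:270,180:445]
cv2.imwrite(f"pics/t13.png",cv2.resize(im,None,fx=3,fy=3,interpolation=cv2.INTER_CUBIC))
E
```

>>> carry_out(
  moves=[
    {"dx": 0,"dy": -0.002,"dz": 0,"rx": 0,"ry": 0,"rz": 0,"jaw": -1},
    {"dx": 0,"dy": -0.004,"dz": 0,"rx": 0,"ry": 0,"rz": 0,"jaw": -1},
    {"dx": 0,"dy": -0.004,"dz": 0,"rx": 0,"ry": 0,"rz": 0,"jaw": -1},
    {"dx": 0,"dy": -0.004,"dz": 0,"rx": 0,"ry": 0,"rz": 0,"jaw": -1},
  ],
)

```text
t: 21.68
tcp_pos: [0.5648, 0.1406, 0.1025]
tcp_rot: [0.7, -0.099, 0.701, 0.099]
wrist_force: [-1.2, 4.4, 1.9]
width: 0.158
```

```bash
python3 ff.py; python3 lf.py A; python3 lf.py D 145 54 .15 145 54 .118
```

```text
F [-0.83  3.78  1.24] T [ 1.33  0.23 -0.01]
t 21.83 p [0.5648 0.1406 0.1025] yaw 16.2 F [-0.8  4.   1.8] w 0.157
leafpos [49.3 84.9]
t 21.83 p [0.5648 0.1406 0.1025] yaw 16.2 F [-0.8  4.   1.8] w 0.157
leafpos [ 17.7 235.3]
[145.0, 54.0, 0.15] [0.426 0.313] d [-0.0947  0.409  -0.1705] r [ 0.1385 -0.0009 -0.    ]
[145.0, 54.0, 0.118] [0.426 0.313] d [-0.0307  0.409  -0.1704] r [ 0.1385 -0.0009 -0.    ]
```

>>> carry_out(
  moves=[
    {"dx": 0,"dy": 0.02,"dz": 0,"rx": 0,"ry": 0,"rz": 0,"jaw": -1},
    {"dx": -0.06,"dy": 0.04,"dz": 0,"rx": 0,"ry": 0,"rz": 0,"jaw": -1},
    {"dx": -0.12,"dy": 0.06,"dz": 0,"rx": 0.05,"ry": 0,"rz": 0,"jaw": -1},
    {"dx": -0.12,"dy": 0.13,"dz": -0.03,"rx": 0.1,"ry": 0,"rz": 0,"jaw": -1},
    {"dx": -0.12,"dy": 0.2,"dz": -0.07,"rx": 0.138,"ry": 0,"rz": 0,"jaw": -1},
    {"dx": -0.12,"dy": 0.27,"dz": -0.1,"rx": 0.138,"ry": 0,"rz": 0,"jaw": -1},
    {"dx": -0.12,"dy": 0.34,"dz": -0.14,"rx": 0.138,"ry": 0,"rz": 0,"jaw": -1},
    {"dx": -0.1,"dy": 0.409,"dz": -0.17,"rx": 0.138,"ry": 0,"rz": 0,"jaw": -1},
    {"dx": -0.06,"dy": 0.409,"dz": -0.17,"rx": 0.138,"ry": 0,"rz": 0,"jaw": -1},
    {"dx": -0.03,"dy": 0.409,"dz": -0.17,"rx": 0.138,"ry": 0,"rz": 0,"jaw": -1},
    {"dx": -0.03,"dy": 0.409,"dz": -0.17,"rx": 0.138,"ry": 0,"rz": 0,"jaw": -1},
    {"dx": -0.03,"dy": 0.409,"dz": -0.17,"rx": 0.138,"ry": 0,"rz": 0,"jaw": -1},
  ],
)

```text
t: 22.83
tcp_pos: [0.4265, 0.3108, 0.1168]
tcp_rot: [0.706, -0.024, 0.707, 0.021]
wrist_force: [-0.6, -1.3, -0.1]
width: 0.156
```

```bash
python3 ff.py; python3 lf.py D 145 54 .103 113 54 .103;python3 - <<'E'
from leaf import *
f=grab_frame("side"); s=read_state()["tcp_pos"]
im=cv2.cvtColor(f["pixels"],cv2.COLOR_RGB2BGR)[130:230,200:320]
a=cv2.resize(im,None,fx=6,fy=6,interpolation=cv2.INTER_CUBIC)
cv2.imwrite(f"pics/g14.png",a)
W=cloud(f); m=(abs(W[...,0]-s[0])<.04)&(abs(W[...,1]-s[1])<.04)&(W[...,2]>.022); P=W[m]
for z in np.arange(.03,.17,.012):
    k=abs(P[:,2]-z)<.006
    if k.any(): print(z.round(3),k.sum(),(P[k].mean(0)-s).round(4))
E
```

```text
F [ 0.34 -0.25 -0.13] T [-0.02  0.02 -0.  ]
t 22.98 p [0.428  0.3123 0.1187] yaw 3.6 F [ 0.3  0.3 -0.2] w 0.156
leafpos [143.1  55.1]
[145.0, 54.0, 0.103] [0.426 0.313] d [ 0.0315  0.0022 -0.0038] r [-0.001   0.0006  0.0002]
[113.0, 54.0, 0.103] [0.458 0.315] d [0.0315 0.0023 0.0602] r [-0.001   0.0006  0.0002]
0.03 18 [-0.0049 -0.0013 -0.087 ]
0.042 24 [-0.0061  0.0001 -0.0764]
0.054 12 [-0.004   0.0009 -0.0648]
0.066 14 [-0.0054  0.0017 -0.0524]
0.078 13 [-0.0043  0.0004 -0.041 ]
0.09 14 [-0.004  -0.0018 -0.0287]
0.102 15 [-0.0055  0.0005 -0.0174]
0.114 12 [-0.0041 -0.0018 -0.0056]
0.126 16 [-0.0045 -0.0027  0.006 ]
0.138 15 [-0.0016 -0.0056  0.0188]
0.15 39 [-0.0053 -0.0057  0.0309]
0.162 34 [-0.0064 -0.0042  0.0436]
```

>>> carry_out(
  moves=[
    {"dx": 0,"dy": 0,"dz": -0.004,"rx": 0,"ry": 0,"rz": 0,"jaw": -1},
    {"dx": 0.015,"dy": 0,"dz": -0.004,"rx": 0,"ry": 0,"rz": 0,"jaw": -1},
    {"dx": 0.031,"dy": 0,"dz": -0.002,"rx": 0,"ry": 0,"rz": 0,"jaw": -1},
    {"dx": 0.031,"dy": 0,"dz": 0.01,"rx": 0,"ry": 0,"rz": 0,"jaw": -1},
    {"dx": 0.031,"dy": 0,"dz": 0.02,"rx": 0,"ry": 0,"rz": 0,"jaw": -1},
    {"dx": 0.031,"dy": 0,"dz": 0.03,"rx": 0,"ry": 0,"rz": 0,"jaw": -1},
    {"dx": 0.031,"dy": 0,"dz": 0.04,"rx": 0,"ry": 0,"rz": 0,"jaw": -1},
    {"dx": 0.031,"dy": 0,"dz": 0.05,"rx": 0,"ry": 0,"rz": 0,"jaw": -1},
    {"dx": 0.031,"dy": 0,"dz": 0.056,"rx": 0,"ry": 0,"rz": 0,"jaw": -1},
    {"dx": 0.031,"dy": 0,"dz": 0.06,"rx": 0,"ry": 0,"rz": 0,"jaw": -1},
    {"dx": 0.031,"dy": 0,"dz": 0.06,"rx": 0,"ry": 0,"rz": 0,"jaw": -1},
    {"dx": 0.031,"dy": 0,"dz": 0.06,"rx": 0,"ry": 0,"rz": 0,"jaw": -1},
  ],
)

```text
t: 24.03
tcp_pos: [0.4563, 0.3151, 0.1021]
tcp_rot: [0.706, -0.023, 0.707, 0.023]
wrist_force: [-0.3, 0.1, -1.6]
width: 0.155
```

```bash
python3 ff.py; python3 lf.py D 110 54 .103
```

```text
F [ 0.03 -0.32 -0.47] T [ 0.01 -0.02 -0.03]
t 24.18 p [0.4561 0.3152 0.1022] yaw 3.7 F [-0.4 -0.9 -0. ] w 0.153
leafpos [114.8  54.1]
[110.0, 54.0, 0.103] [0.461 0.316] d [-0.0017  0.0002  0.0097] r [ 0.0004 -0.0008  0.0001]
```

>>> carry_out(
  moves=[
    {"dx": 0,"dy": 0,"dz": 0.003,"rx": 0,"ry": 0,"rz": 0,"jaw": -1},
    {"dx": 0,"dy": 0,"dz": 0.005,"rx": 0,"ry": 0,"rz": 0,"jaw": -1},
    {"dx": 0,"dy": 0,"dz": 0.005,"rx": 0,"ry": 0,"rz": 0,"jaw": -1},
    {"dx": 0,"dy": 0,"dz": 0.005,"rx": 0,"ry": 0,"rz": 0,"jaw": -1},
  ],
)

```text
t: 24.52
tcp_pos: [0.4576, 0.3157, 0.1019]
tcp_rot: [0.705, -0.023, 0.708, 0.023]
wrist_force: [-2.4, 0.1, 0.8]
width: 0.156
```

```bash
python3 ff.py; python3 lf.py D 110 54 .103
```

```text
F [-3.3   0.52  0.5 ] T [0.21 1.01 0.06]
t 24.67 p [0.4576 0.3156 0.1018] yaw 3.8 F [-3.9  0.3  0.6] w 0.158
leafpos [113.3  53.7]
[110.0, 54.0, 0.103] [0.461 0.316] d [-0.0023 -0.0006  0.0066] r [ 0.0007 -0.0021  0.    ]
```

>>> carry_out(
  moves=[
    {"dx": 0,"dy": 0,"dz": 0.003,"rx": 0,"ry": 0,"rz": 0,"jaw": -1},
    {"dx": 0,"dy": 0,"dz": 0.005,"rx": 0,"ry": 0,"rz": 0,"jaw": -1},
    {"dx": 0,"dy": 0,"dz": 0.005,"rx": 0,"ry": 0,"rz": 0,"jaw": -1},
    {"dx": 0,"dy": 0,"dz": 0.005,"rx": 0,"ry": 0,"rz": 0,"jaw": -1},
  ],
)

```text
t: 25.0
tcp_pos: [0.459, 0.3163, 0.1016]
tcp_rot: [0.705, -0.023, 0.709, 0.023]
wrist_force: [-5.2, 1.3, 1.2]
width: 0.153
```

```bash
python3 ff.py; python3 lf.py D 125 54 .103 52 118 .15 52 90 .103; python3 - <<'E'
from leaf import *
f=grab_frame("side")
im=cv2.cvtColor(f["pixels"],cv2.COLOR_RGB2BGR)[160:210,210:280]
a=cv2.resize(im,None,fx=8,fy=8,interpolation=cv2.INTER_CUBIC)
cv2.imwrite(f"pics/g15.png",a)
E
```

```text
F [-5.17  1.31  1.28] T [0.39 1.74 0.11]
t 25.15 p [0.459  0.3163 0.1016] yaw 3.8 F [-4.7  1.3  1.1] w 0.155
leafpos [111.9  53.2]
[125.0, 54.0, 0.103] [0.446 0.315] d [-0.0027 -0.0016 -0.0262] r [ 0.001  -0.0036 -0.0003]
[52.0, 118.0, 0.15] [0.523 0.255] d [-0.0975 -0.1298  0.119 ] r [ 0.001  -0.0036 -0.0003]
[52.0, 90.0, 0.103] [0.521 0.283] d [-0.0035 -0.0739  0.1197] r [ 0.001  -0.0036 -0.0003]
```

>>> carry_out(
  moves=[
    {"dx": 0,"dy": 0,"dz": -0.02,"rx": 0,"ry": 0,"rz": 0,"jaw": -1},
    {"dx": -0.04,"dy": 0,"dz": -0.026,"rx": 0,"ry": -0.003,"rz": 0,"jaw": -1},
    {"dx": -0.097,"dy": -0.02,"dz": -0.02,"rx": 0,"ry": -0.003,"rz": 0,"jaw": -1},
    {"dx": -0.097,"dy": -0.06,"dz": 0.03,"rx": 0,"ry": -0.003,"rz": 0,"jaw": -1},
    {"dx": -0.097,"dy": -0.1,"dz": 0.08,"rx": 0,"ry": -0.003,"rz": 0,"jaw": -1},
    {"dx": -0.097,"dy": -0.13,"dz": 0.12,"rx": 0,"ry": -0.003,"rz": 0,"jaw": -1},
    {"dx": -0.097,"dy": -0.13,"dz": 0.12,"rx": 0,"ry": -0.003,"rz": 0,"jaw": -1},
    {"dx": -0.06,"dy": -0.13,"dz": 0.12,"rx": 0,"ry": -0.003,"rz": 0,"jaw": -1},
    {"dx": -0.035,"dy": -0.13,"dz": 0.12,"rx": 0,"ry": -0.003,"rz": 0,"jaw": -1},
    {"dx": -0.035,"dy": -0.13,"dz": 0.12,"rx": 0,"ry": -0.003,"rz": 0,"jaw": -1},
    {"dx": -0.035,"dy": -0.13,"dz": 0.12,"rx": 0,"ry": -0.003,"rz": 0,"jaw": -1},
    {"dx": -0.035,"dy": -0.13,"dz": 0.12,"rx": 0,"ry": -0.003,"rz": 0,"jaw": -1},
  ],
)

```text
t: 26.2
tcp_pos: [0.5262, 0.2545, 0.1204]
tcp_rot: [0.709, -0.023, 0.705, 0.023]
wrist_force: [-1.0, -0.1, -1.3]
width: 0.153
```

```bash
python3 ff.py; python3 lf.py D 50 118 .103 50 88 .103
```

```text
F [ 0.36 -0.02 -0.7 ] T [-0.05 -0.03  0.02]
t 26.35 p [0.5262 0.2548 0.1206] yaw 3.7 F [ 0.   0.6 -0.6] w 0.156
leafpos [ 48.9 118.9]
[50.0, 118.0, 0.103] [0.525 0.256] d [ 0.0353  0.0017 -0.0025] r [ 0.0005  0.0036 -0.0002]
[50.0, 88.0, 0.103] [0.523 0.285] d [ 0.0353  0.0617 -0.0024] r [ 0.0005  0.0036 -0.0002]
```

>>> carry_out(
  moves=[
    {"dx": 0.018,"dy": 0,"dz": -0.002,"rx": 0,"ry": 0.003,"rz": 0,"jaw": -1},
    {"dx": 0.034,"dy": 0,"dz": -0.002,"rx": 0,"ry": 0.003,"rz": 0,"jaw": -1},
    {"dx": 0.034,"dy": 0,"dz": -0.002,"rx": 0,"ry": 0.003,"rz": 0,"jaw": -1},
    {"dx": 0.034,"dy": 0.01,"dz": -0.002,"rx": 0,"ry": 0.003,"rz": 0,"jaw": -1},
    {"dx": 0.034,"dy": 0.02,"dz": -0.002,"rx": 0,"ry": 0.003,"rz": 0,"jaw": -1},
    {"dx": 0.034,"dy": 0.03,"dz": -0.002,"rx": 0,"ry": 0.003,"rz": 0,"jaw": -1},
    {"dx": 0.034,"dy": 0.04,"dz": -0.002,"rx": 0,"ry": 0.003,"rz": 0,"jaw": -1},
    {"dx": 0.034,"dy": 0.05,"dz": -0.002,"rx": 0,"ry": 0.003,"rz": 0,"jaw": -1},
    {"dx": 0.034,"dy": 0.056,"dz": -0.002,"rx": 0,"ry": 0.003,"rz": 0,"jaw": -1},
    {"dx": 0.034,"dy": 0.06,"dz": -0.002,"rx": 0,"ry": 0.003,"rz": 0,"jaw": -1},
    {"dx": 0.034,"dy": 0.06,"dz": -0.002,"rx": 0,"ry": 0.003,"rz": 0,"jaw": -1},
    {"dx": 0.034,"dy": 0.06,"dz": -0.002,"rx": 0,"ry": 0.003,"rz": 0,"jaw": -1},
  ],
)

```text
t: 27.35
tcp_pos: [0.5224, 0.2844, 0.1025]
tcp_rot: [0.706, -0.023, 0.707, 0.023]
wrist_force: [-0.1, -0.1, -0.5]
width: 0.154
```

```bash
python3 ff.py; python3 lf.py D 50 86 .103
```

```text
F [ 0.09 -0.22 -0.73] T [-0.05  0.04  0.02]
t 27.5 p [0.5225 0.2842 0.1025] yaw 3.7 F [ 0.1 -0.1 -1.1] w 0.153
leafpos [50.7 89.3]
[50.0, 86.0, 0.103] [0.523 0.287] d [-0.0009  0.0066  0.0013] r [ 0.     -0.0009  0.0001]
```

>>> carry_out(
  moves=[
    {"dx": 0,"dy": 0.003,"dz": 0,"rx": 0,"ry": 0,"rz": 0,"jaw": -1},
    {"dx": 0,"dy": 0.005,"dz": 0,"rx": 0,"ry": 0,"rz": 0,"jaw": -1},
    {"dx": 0,"dy": 0.005,"dz": 0,"rx": 0,"ry": 0,"rz": 0,"jaw": -1},
    {"dx": 0,"dy": 0.005,"dz": 0,"rx": 0,"ry": 0,"rz": 0,"jaw": -1},
  ],
)

```text
t: 27.83
tcp_pos: [0.5224, 0.2858, 0.1025]
tcp_rot: [0.706, -0.023, 0.707, 0.022]
wrist_force: [-0.5, -1.3, 0.6]
width: 0.151
```

```bash
python3 ff.py; python3 lf.py D 50 86 .103
```

```text
F [-0.36 -2.51  0.55] T [-0.87  0.   -0.04]
t 27.98 p [0.5224 0.2859 0.1025] yaw 3.7 F [-0.2 -1.5 -0. ] w 0.152
leafpos [50.6 87.6]
[50.0, 86.0, 0.103] [0.523 0.287] d [-0.001   0.0032  0.0013] r [-0.0001 -0.0011  0.001 ]
```

>>> carry_out(
  moves=[
    {"dx": 0,"dy": 0.003,"dz": 0,"rx": 0,"ry": 0,"rz": 0,"jaw": -1},
    {"dx": 0,"dy": 0.005,"dz": 0,"rx": 0,"ry": 0,"rz": 0,"jaw": -1},
    {"dx": 0,"dy": 0.005,"dz": 0,"rx": 0,"ry": 0,"rz": 0,"jaw": -1},
    {"dx": 0,"dy": 0.005,"dz": 0,"rx": 0,"ry": 0,"rz": 0,"jaw": -1},
  ],
)

```text
t: 28.32
tcp_pos: [0.5223, 0.2884, 0.1025]
tcp_rot: [0.706, -0.023, 0.707, 0.022]
wrist_force: [-0.0, -5.3, 1.7]
width: 0.154
```

```bash
python3 ff.py; python3 lf.py D; python3 - <<'E'
from leaf import *
f=grab_frame("side")
im=cv2.cvtColor(f["pixels"],cv2.COLOR_RGB2BGR)[160:230,210:320]
a=cv2.resize(im,None,fx=7,fy=7,interpolation=cv2.INTER_CUBIC)
cv2.imwrite(f"pics/g16.png",a)
E
```

```text
F [ 0.34 -4.62  1.39] T [-1.55 -0.01 -0.01]
t 28.47 p [0.5223 0.2888 0.1025] yaw 3.7 F [ 0.3 -4.5  1.7] w 0.151
leafpos [50.6 84.6]
```

```bash
python3 lf.py B 144 50 .17 144 50 .118
```

```text
t 28.52 p [0.5222 0.2891 0.1025] yaw 3.7 F [-0.1 -5.   1.5] w 0.159
leafpos [662.1 -50.2]
[144.0, 50.0, 0.17] [ 0.492 -0.238] d [-0.1343 -1.0476 -0.1279] r [-0.0444 -0.0008  0.0003]
[144.0, 50.0, 0.118] [ 0.492 -0.238] d [-0.0303 -1.0476 -0.1277] r [-0.0444 -0.0008  0.0003]
```

>>> carry_out(
  moves=[
    {"dx": 0,"dy": -0.03,"dz": 0,"rx": 0,"ry": 0,"rz": 0,"jaw": -1},
    {"dx": -0.06,"dy": -0.06,"dz": 0,"rx": 0,"ry": 0,"rz": 0,"jaw": -1},
    {"dx": -0.13,"dy": -0.11,"dz": -0.01,"rx": 0,"ry": 0,"rz": 0,"jaw": -1},
    {"dx": -0.14,"dy": -0.18,"dz": -0.02,"rx": 0,"ry": 0,"rz": 0,"jaw": -1},
    {"dx": -0.14,"dy": -0.25,"dz": -0.04,"rx": 0,"ry": 0,"rz": 0,"jaw": -1},
    {"dx": -0.14,"dy": -0.32,"dz": -0.06,"rx": 0,"ry": 0,"rz": 0,"jaw": -1},
    {"dx": -0.14,"dy": -0.39,"dz": -0.08,"rx": 0,"ry": 0,"rz": 0,"jaw": -1},
    {"dx": -0.14,"dy": -0.46,"dz": -0.1,"rx": 0,"ry": 0,"rz": 0,"jaw": -1},
    {"dx": -0.14,"dy": -0.53,"dz": -0.1,"rx": 0,"ry": 0,"rz": 0,"jaw": -1},
    {"dx": -0.14,"dy": -0.6,"dz": -0.1,"rx": 0,"ry": 0,"rz": 0,"jaw": -1},
    {"dx": -0.14,"dy": -0.67,"dz": -0.1,"rx": 0,"ry": 0,"rz": 0,"jaw": -1},
    {"dx": -0.14,"dy": -0.72,"dz": -0.1,"rx": 0,"ry": 0,"rz": 0,"jaw": -1},
  ],
)

```text
t: 29.52
tcp_pos: [0.4962, -0.0752, 0.1732]
tcp_rot: [0.708, -0.022, 0.706, 0.023]
wrist_force: [0.1, 0.0, -0.5]
width: 0.152
```

```bash
python3 lf.py B 144 50 .17 144 50 .118
```

```text
t 29.52 p [ 0.4962 -0.0752  0.1732] yaw 3.6 F [ 0.1  0.  -0.5] w 0.152
leafpos [304.6  24.5]
[144.0, 50.0, 0.17] [ 0.492 -0.238] d [ 0.0057 -0.324  -0.028 ] r [-0.0454  0.0015 -0.0011]
[144.0, 50.0, 0.118] [ 0.492 -0.238] d [ 0.1097 -0.3242 -0.0283] r [-0.0454  0.0015 -0.0011]
```

>>> carry_out(
  moves=[
    {"dx": 0,"dy": -0.07,"dz": -0.01,"rx": -0.045,"ry": 0,"rz": 0,"jaw": -1},
    {"dx": 0,"dy": -0.14,"dz": -0.02,"rx": -0.045,"ry": 0,"rz": 0,"jaw": -1},
    {"dx": 0,"dy": -0.21,"dz": -0.028,"rx": -0.045,"ry": 0,"rz": 0,"jaw": -1},
    {"dx": 0,"dy": -0.28,"dz": -0.028,"rx": -0.045,"ry": 0,"rz": 0,"jaw": -1},
    {"dx": 0.03,"dy": -0.324,"dz": -0.028,"rx": -0.045,"ry": 0,"rz": 0,"jaw": -1},
    {"dx": 0.07,"dy": -0.324,"dz": -0.028,"rx": -0.045,"ry": 0,"rz": 0,"jaw": -1},
    {"dx": 0.11,"dy": -0.324,"dz": -0.028,"rx": -0.045,"ry": 0,"rz": 0,"jaw": -1},
    {"dx": 0.11,"dy": -0.324,"dz": -0.028,"rx": -0.045,"ry": 0,"rz": 0,"jaw": -1},
    {"dx": 0.11,"dy": -0.324,"dz": -0.028,"rx": -0.045,"ry": 0,"rz": 0,"jaw": -1},
    {"dx": 0.11,"dy": -0.324,"dz": -0.028,"rx": -0.045,"ry": 0,"rz": 0,"jaw": -1},
  ],
)

```text
t: 30.35
tcp_pos: [0.4935, -0.2351, 0.1187]
tcp_rot: [0.706, -0.048, 0.705, 0.048]
wrist_force: [-0.5, -0.8, -0.7]
width: 0.159
```

```bash
python3 ff.py; python3 lf.py B 144 50 .103 113 50 .103; python3 - <<'E'
from leaf import *
f=grab_frame("side"); s=read_state()["tcp_pos"]
im=cv2.cvtColor(f["pixels"],cv2.COLOR_RGB2BGR)[180:300,310:430]
a=cv2.resize(im,None,fx=5,fy=5,interpolation=cv2.INTER_CUBIC)
cv2.imwrite(f"pics/g17.png",a)
W=cloud(f); m=(abs(W[...,0]-s[0])<.04)&(abs(W[...,1]-s[1])<.04)&(W[...,2]>.022); P=W[m]
for z in np.arange(.03,.17,.012):
    k=abs(P[:,2]-z)<.006
    if k.any(): print(z.round(3),k.sum(),(P[k].mean(0)-s).round(4))
f=grab_frame("top");save(f,"t17.png")
for n,q in measure(f).items(): print(n,q["panel"],rel((np.array(LF[n][0]),0,0,LF[n][1]),q["panel"])) if 0 else print(n,[np.round(q[k][0],4).tolist()+list(np.round(q[k][1:],1)) for k in q],rel(q["leaf"],q["panel"]))
E
```

```text
F [-0.14  0.54 -0.55] T [0.02 0.02 0.01]
t 30.5 p [ 0.4935 -0.2357  0.1192] yaw 7.8 F [ 0.2  0.9 -0.4] w 0.153
leafpos [145.9  48.6]
[144.0, 50.0, 0.103] [ 0.492 -0.238] d [ 0.0324 -0.0038 -0.0028] r [0.0015 0.001  0.0007]
[113.0, 50.0, 0.103] [ 0.497 -0.268] d [ 0.0325 -0.0658 -0.0029] r [0.0015 0.001  0.0007]
0.03 21 [-0.0087 -0.0021 -0.0877]
0.042 35 [-0.0057 -0.0007 -0.0778]
0.054 21 [-0.0063 -0.0006 -0.0649]
0.066 18 [-0.006   0.0005 -0.0532]
0.078 18 [-0.0062  0.0002 -0.0413]
0.09 22 [-0.0049 -0.0005 -0.0291]
0.102 17 [-0.0039 -0.0011 -0.0173]
0.114 20 [-0.0068 -0.0015 -0.0052]
0.126 19 [-0.0051 -0.0009  0.0062]
0.138 13 [-0.0091 -0.0039  0.02  ]
0.15 37 [-0.0076 -0.0055  0.0311]
0.162 39 [-0.0106 -0.0055  0.0435]
A [[0.5861, 0.1089, np.float64(147.9), np.float64(125.0), np.float64(16.2)], [0.5792, 0.0992, np.float64(102.2), np.float64(77.0), np.float64(15.8)]] (array([1.67442406, 3.6602299 ]), -0.3199481964111328)
B [[0.5171, -0.2587, np.float64(253.7), np.float64(71.1), np.float64(144.4)], [0.5437, -0.32, np.float64(19.6), np.float64(9.8), np.float64(90.4)]] (array([-46.28594211,  45.3658914 ]), -53.981375485658646)
C [[0.5961, -0.1174, np.float64(150.1), np.float64(120.9), np.float64(-74.9)], [0.5836, -0.1086, np.float64(101.3), np.float64(77.0), np.float64(-74.8)]] (array([-0.72829719,  1.19156159]), 0.1418170928955078)
D [[0.5095, 0.3242, np.float64(148.0), np.float64(126.7), np.float64(183.7)], [0.5189, 0.3367, np.float64(102.3), np.float64(73.3), np.float64(182.9)]] (array([ 0.88587895, -0.88278856]), -0.79296875)
```

>>> carry_out(
  moves=[
    {"dx": 0.017,"dy": 0,"dz": -0.002,"rx": 0,"ry": 0,"rz": 0,"jaw": -1},
    {"dx": 0.032,"dy": 0,"dz": -0.002,"rx": 0,"ry": 0,"rz": 0,"jaw": -1},
    {"dx": 0.032,"dy": 0,"dz": -0.002,"rx": 0,"ry": 0,"rz": 0,"jaw": -1},
    {"dx": 0.032,"dy": -0.012,"dz": -0.002,"rx": 0,"ry": 0,"rz": 0,"jaw": -1},
    {"dx": 0.032,"dy": -0.022,"dz": -0.002,"rx": 0,"ry": 0,"rz": 0,"jaw": -1},
    {"dx": 0.032,"dy": -0.032,"dz": -0.002,"rx": 0,"ry": 0,"rz": 0,"jaw": -1},
    {"dx": 0.032,"dy": -0.042,"dz": -0.002,"rx": 0,"ry": 0,"rz": 0,"jaw": -1},
    {"dx": 0.032,"dy": -0.052,"dz": -0.002,"rx": 0,"ry": 0,"rz": 0,"jaw": -1},
    {"dx": 0.032,"dy": -0.06,"dz": -0.002,"rx": 0,"ry": 0,"rz": 0,"jaw": -1},
    {"dx": 0.032,"dy": -0.064,"dz": -0.002,"rx": 0,"ry": 0,"rz": 0,"jaw": -1},
    {"dx": 0.032,"dy": -0.064,"dz": -0.002,"rx": 0,"ry": 0,"rz": 0,"jaw": -1},
    {"dx": 0.032,"dy": -0.064,"dz": -0.002,"rx": 0,"ry": 0,"rz": 0,"jaw": -1},
  ],
)

```text
t: 31.6
tcp_pos: [0.4955, -0.2677, 0.1018]
tcp_rot: [0.705, -0.048, 0.706, 0.048]
wrist_force: [0.1, 0.4, -1.1]
width: 0.16
```

```bash
python3 ff.py; python3 lf.py B 110 50 .103
```

```text
F [ 0.09 -0.54 -0.46] T [ 0.   -0.05 -0.03]
t 31.75 p [ 0.4956 -0.2672  0.1017] yaw 7.8 F [ 0.2  0.1 -0.7] w 0.153
leafpos [114.4  50.8]
[110.0, 50.0, 0.103] [ 0.497 -0.271] d [-0.0025 -0.0087  0.0016] r [ 0.0012 -0.0009 -0.    ]
```

>>> carry_out(
  moves=[
    {"dx": 0,"dy": -0.003,"dz": 0,"rx": 0,"ry": 0,"rz": 0,"jaw": -1},
    {"dx": 0,"dy": -0.006,"dz": 0,"rx": 0,"ry": 0,"rz": 0,"jaw": -1},
    {"dx": 0,"dy": -0.006,"dz": 0,"rx": 0,"ry": 0,"rz": 0,"jaw": -1},
    {"dx": 0,"dy": -0.006,"dz": 0,"rx": 0,"ry": 0,"rz": 0,"jaw": -1},
  ],
)

```text
t: 32.08
tcp_pos: [0.4959, -0.2706, 0.1018]
tcp_rot: [0.705, -0.048, 0.706, 0.048]
wrist_force: [-0.2, 0.1, -0.2]
width: 0.155
```

```bash
python3 ff.py; python3 lf.py B 110 50 .103
```

```text
F [ 0.2   0.04 -0.45] T [0.02 0.04 0.01]
t 32.23 p [ 0.4959 -0.2705  0.1018] yaw 7.8 F [ 0.9  0.3 -0.6] w 0.155
leafpos [111.   50.9]
[110.0, 50.0, 0.103] [ 0.497 -0.271] d [-0.0025 -0.0021  0.0019] r [ 0.0009 -0.001   0.0002]
```

>>> carry_out(
  moves=[
    {"dx": 0,"dy": -0.003,"dz": 0,"rx": 0,"ry": 0,"rz": 0,"jaw": -1},
    {"dx": 0,"dy": -0.006,"dz": 0,"rx": 0,"ry": 0,"rz": 0,"jaw": -1},
    {"dx": 0,"dy": -0.006,"dz": 0,"rx": 0,"ry": 0,"rz": 0,"jaw": -1},
    {"dx": 0,"dy": -0.006,"dz": 0,"rx": 0,"ry": 0,"rz": 0,"jaw": -1},
  ],
)

```text
t: 32.57
tcp_pos: [0.4963, -0.2719, 0.1016]
tcp_rot: [0.705, -0.047, 0.706, 0.049]
wrist_force: [-0.7, 4.2, 1.2]
width: 0.157
```

```bash
python3 ff.py; python3 lf.py B 110 50 .103
```

```text
F [-0.43  4.45  1.52] T [ 1.48  0.14 -0.01]
t 32.72 p [ 0.4963 -0.272   0.1015] yaw 7.8 F [-0.1  4.6  1.8] w 0.153
leafpos [109.5  50.7]
[110.0, 50.0, 0.103] [ 0.497 -0.271] d [-0.0029  0.001   0.0014] r [ 0.0014 -0.0011 -0.0015]
```

>>> carry_out(
  moves=[
    {"dx": 0,"dy": -0.003,"dz": 0,"rx": 0,"ry": 0,"rz": 0,"jaw": -1},
    {"dx": 0,"dy": -0.006,"dz": 0,"rx": 0,"ry": 0,"rz": 0,"jaw": -1},
    {"dx": 0,"dy": -0.006,"dz": 0,"rx": 0,"ry": 0,"rz": 0,"jaw": -1},
    {"dx": 0,"dy": -0.006,"dz": 0,"rx": 0,"ry": 0,"rz": 0,"jaw": -1},
  ],
)

```text
t: 33.05
tcp_pos: [0.4969, -0.2764, 0.1017]
tcp_rot: [0.705, -0.048, 0.706, 0.048]
wrist_force: [0.1, 4.1, 0.7]
width: 0.153
```

```bash
python3 ff.py; python3 lf.py B 110 50 .103; python3 - <<'E'
from leaf import *
f=grab_frame("side"); 
im=cv2.cvtColor(f["pixels"],cv2.COLOR_RGB2BGR)[210:300,330:420]
a=cv2.resize(im,None,fx=6,fy=6,interpolation=cv2.INTER_CUBIC)
cv2.imwrite(f"pics/g18.png",a)
E
```

```text
F [0.16 4.19 0.37] T [ 1.26 -0.07 -0.08]
t 33.2 p [ 0.4968 -0.2764  0.1017] yaw 7.8 F [-0.   5.3  0.3] w 0.151
leafpos [105.1  50.8]
[110.0, 50.0, 0.103] [ 0.497 -0.271] d [-0.0027  0.0099  0.0016] r [ 0.0009 -0.0009  0.0002]
```

```bash
python3 lf.py B 50 116 .15 50 116 .118
```

```text
t 33.25 p [ 0.4968 -0.2764  0.1016] yaw 7.8 F [ 1.6  4.1 -0.4] w 0.157
leafpos [105.1  50.8]
[50.0, 116.0, 0.15] [ 0.44 -0.34] d [-0.0965 -0.11   -0.1307] r [ 0.0009 -0.0009  0.0001]
[50.0, 116.0, 0.118] [ 0.44 -0.34] d [-0.0325 -0.11   -0.1306] r [ 0.0009 -0.0009  0.0001]
```

>>> carry_out(
  moves=[
    {"dx": 0,"dy": 0.025,"dz": 0,"rx": 0,"ry": 0,"rz": 0,"jaw": -1},
    {"dx": -0.04,"dy": 0.03,"dz": 0,"rx": 0,"ry": 0,"rz": 0,"jaw": -1},
    {"dx": -0.097,"dy": 0.02,"dz": -0.02,"rx": 0,"ry": 0,"rz": 0,"jaw": -1},
    {"dx": -0.097,"dy": -0.02,"dz": -0.07,"rx": 0,"ry": 0,"rz": 0,"jaw": -1},
    {"dx": -0.097,"dy": -0.07,"dz": -0.11,"rx": 0,"ry": 0,"rz": 0,"jaw": -1},
    {"dx": -0.097,"dy": -0.11,"dz": -0.13,"rx": 0,"ry": 0,"rz": 0,"jaw": -1},
    {"dx": -0.097,"dy": -0.11,"dz": -0.13,"rx": 0,"ry": 0,"rz": 0,"jaw": -1},
    {"dx": -0.06,"dy": -0.11,"dz": -0.13,"rx": 0,"ry": 0,"rz": 0,"jaw": -1},
    {"dx": -0.033,"dy": -0.11,"dz": -0.13,"rx": 0,"ry": 0,"rz": 0,"jaw": -1},
    {"dx": -0.033,"dy": -0.11,"dz": -0.13,"rx": 0,"ry": 0,"rz": 0,"jaw": -1},
    {"dx": -0.033,"dy": -0.11,"dz": -0.13,"rx": 0,"ry": 0,"rz": 0,"jaw": -1},
    {"dx": -0.033,"dy": -0.11,"dz": -0.13,"rx": 0,"ry": 0,"rz": 0,"jaw": -1},
  ],
)

```text
t: 34.25
tcp_pos: [0.44, -0.3413, 0.1192]
tcp_rot: [0.705, -0.049, 0.706, 0.047]
wrist_force: [0.5, -1.1, 0.2]
width: 0.152
```

```bash
python3 ff.py; python3 lf.py B 50 116 .103 50 88 .103; python3 - <<'E'
from leaf import *
f=grab_frame("side"); 
im=cv2.cvtColor(f["pixels"],cv2.COLOR_RGB2BGR)[200:320,300:420]
a=cv2.resize(im,None,fx=5,fy=5,interpolation=cv2.INTER_CUBIC)
cv2.imwrite(f"pics/g19.png",a)
E
```

```text
F [ 0.18  0.26 -0.84] T [-0.01 -0.03  0.03]
t 34.4 p [ 0.4403 -0.3407  0.1194] yaw 7.8 F [-0.4  0.1 -0.9] w 0.156
leafpos [ 49.  115.4]
[50.0, 116.0, 0.103] [ 0.44 -0.34] d [ 0.0329  0.0021 -0.0012] r [ 0.001  -0.0002  0.0015]
[50.0, 88.0, 0.103] [ 0.467 -0.336] d [0.0329 0.0021 0.0548] r [ 0.001  -0.0002  0.0015]
```

>>> carry_out(
  moves=[
    {"dx": 0.017,"dy": 0,"dz": 0,"rx": 0,"ry": 0,"rz": 0,"jaw": -1},
    {"dx": 0.032,"dy": 0,"dz": 0,"rx": 0,"ry": 0,"rz": 0,"jaw": -1},
    {"dx": 0.032,"dy": 0,"dz": 0,"rx": 0,"ry": 0,"rz": 0,"jaw": -1},
    {"dx": 0.032,"dy": 0,"dz": 0.01,"rx": 0,"ry": 0,"rz": 0,"jaw": -1},
    {"dx": 0.032,"dy": 0,"dz": 0.02,"rx": 0,"ry": 0,"rz": 0,"jaw": -1},
    {"dx": 0.032,"dy": 0,"dz": 0.03,"rx": 0,"ry": 0,"rz": 0,"jaw": -1},
    {"dx": 0.032,"dy": 0,"dz": 0.04,"rx": 0,"ry": 0,"rz": 0,"jaw": -1},
    {"dx": 0.032,"dy": 0,"dz": 0.046,"rx": 0,"ry": 0,"rz": 0,"jaw": -1},
    {"dx": 0.032,"dy": 0,"dz": 0.05,"rx": 0,"ry": 0,"rz": 0,"jaw": -1},
    {"dx": 0.032,"dy": 0,"dz": 0.05,"rx": 0,"ry": 0,"rz": 0,"jaw": -1},
    {"dx": 0.032,"dy": 0,"dz": 0.05,"rx": 0,"ry": 0,"rz": 0,"jaw": -1},
  ],
)

```text
t: 35.37
tcp_pos: [0.4646, -0.3364, 0.1023]
tcp_rot: [0.705, -0.048, 0.706, 0.048]
wrist_force: [-0.1, -0.5, -0.9]
width: 0.153
```

```bash
python3 ff.py; python3 lf.py B 50 88 .103
```

```text
F [ 0.05  0.05 -1.04] T [-0.03  0.03  0.  ]
t 35.52 p [ 0.4643 -0.3365  0.1024] yaw 7.8 F [ 0.7  0.4 -1.1] w 0.155
leafpos [49.9 91.1]
[50.0, 88.0, 0.103] [ 0.467 -0.336] d [-0.0012  0.0002  0.0062] r [ 0.0006 -0.001   0.0001]
```

>>> carry_out(
  moves=[
    {"dx": 0,"dy": 0,"dz": 0.003,"rx": 0,"ry": 0,"rz": 0,"jaw": -1},
    {"dx": 0,"dy": 0,"dz": 0.006,"rx": 0,"ry": 0,"rz": 0,"jaw": -1},
    {"dx": 0,"dy": 0,"dz": 0.006,"rx": 0,"ry": 0,"rz": 0,"jaw": -1},
    {"dx": 0,"dy": 0,"dz": 0.006,"rx": 0,"ry": 0,"rz": 0,"jaw": -1},
  ],
)

```text
t: 35.85
tcp_pos: [0.4676, -0.336, 0.1023]
tcp_rot: [0.705, -0.048, 0.706, 0.048]
wrist_force: [-0.1, -0.0, -1.7]
width: 0.159
```

```bash
python3 ff.py; python3 lf.py B 50 88 .103
```

```text
F [-0.2  -0.05 -0.82] T [-0.04 -0.01  0.01]
t 36.0 p [ 0.4676 -0.3359  0.1023] yaw 7.8 F [-0.7 -0.5 -0.4] w 0.155
leafpos [50.  87.8]
[50.0, 88.0, 0.103] [ 0.467 -0.336] d [-0.0014 -0.0001 -0.0005] r [ 0.0009 -0.0009  0.0001]
```

>>> carry_out(
  moves=[
    {"dx": 0,"dy": 0,"dz": 0.003,"rx": 0,"ry": 0,"rz": 0,"jaw": -1},
    {"dx": 0,"dy": 0,"dz": 0.006,"rx": 0,"ry": 0,"rz": 0,"jaw": -1},
    {"dx": 0,"dy": 0,"dz": 0.006,"rx": 0,"ry": 0,"rz": 0,"jaw": -1},
    {"dx": 0,"dy": 0,"dz": 0.006,"rx": 0,"ry": 0,"rz": 0,"jaw": -1},
  ],
)

```text
t: 36.33
tcp_pos: [0.4685, -0.336, 0.1021]
tcp_rot: [0.704, -0.048, 0.707, 0.048]
wrist_force: [-4.8, -0.3, 1.1]
width: 0.153
```

```bash
python3 ff.py; python3 lf.py B 50 88 .103
```

```text
F [-5.43 -0.16  2.51] T [-0.08  1.82  0.05]
t 36.48 p [ 0.4686 -0.336   0.1021] yaw 7.7 F [-6.   0.3  2.6] w 0.155
leafpos [49.8 86.7]
[50.0, 88.0, 0.103] [ 0.467 -0.336] d [-0.0018  0.0004 -0.0025] r [ 0.0003 -0.0029 -0.0002]
```

>>> carry_out(
  moves=[
    {"dx": 0,"dy": 0,"dz": 0.003,"rx": 0,"ry": 0,"rz": 0,"jaw": -1},
    {"dx": 0,"dy": 0,"dz": 0.004,"rx": 0,"ry": 0,"rz": 0,"jaw": -1},
    {"dx": 0,"dy": 0,"dz": 0.004,"rx": 0,"ry": 0,"rz": 0,"jaw": -1},
    {"dx": 0,"dy": 0,"dz": 0.004,"rx": 0,"ry": 0,"rz": 0,"jaw": -1},
  ],
)

```text
t: 36.82
tcp_pos: [0.4692, -0.336, 0.102]
tcp_rot: [0.703, -0.047, 0.708, 0.048]
wrist_force: [-7.2, -0.9, 3.3]
width: 0.152
```

```bash
python3 ff.py; python3 lf.py B 50 88 .103
```

```text
F [-6.97 -0.2   3.28] T [-0.11  2.32  0.08]
t 36.97 p [ 0.4692 -0.3361  0.102 ] yaw 7.7 F [-6.9 -0.4  3.8] w 0.155
leafpos [49.7 86.1]
[50.0, 88.0, 0.103] [ 0.467 -0.336] d [-0.0019  0.0006 -0.0037] r [-0.0001 -0.0043 -0.0005]
```

```bash
python3 go.py .34 -.44 .25 7.7
```

```text
t 36.97 p [ 0.4692 -0.3361  0.102 ] yaw 7.7 F [-6.86 -0.4   3.82] w 0.155 q [ 0.06  0.54  0.77  1.61 -0.4   1.16  1.06]
d [-0.2941 -0.1712 -0.2859] r [-0.0001 -0.0043 -0.0005]
```

>>> carry_out(
  moves=[
    {"dx": 0,"dy": 0,"dz": -0.03,"rx": 0,"ry": 0,"rz": 0,"jaw": -1},
    {"dx": -0.06,"dy": 0,"dz": -0.05,"rx": 0,"ry": -0.004,"rz": 0,"jaw": -1},
    {"dx": -0.13,"dy": -0.03,"dz": -0.08,"rx": 0,"ry": -0.004,"rz": 0,"jaw": -1},
    {"dx": -0.2,"dy": -0.08,"dz": -0.14,"rx": 0,"ry": -0.004,"rz": 0,"jaw": -1},
    {"dx": -0.26,"dy": -0.12,"dz": -0.2,"rx": 0,"ry": -0.004,"rz": 0,"jaw": -1},
    {"dx": -0.29,"dy": -0.17,"dz": -0.26,"rx": 0,"ry": -0.004,"rz": 0,"jaw": -1},
    {"dx": -0.29,"dy": -0.17,"dz": -0.285,"rx": 0,"ry": -0.004,"rz": 0,"jaw": -1},
    {"dx": -0.29,"dy": -0.17,"dz": -0.285,"rx": 0,"ry": -0.004,"rz": 0,"jaw": -1},
    {"dx": -0.29,"dy": -0.17,"dz": -0.285,"rx": 0,"ry": -0.004,"rz": 0,"jaw": -1},
  ],
)

```text
t: 37.72
tcp_pos: [0.343, -0.4405, 0.2489]
tcp_rot: [0.709, -0.048, 0.702, 0.046]
wrist_force: [0.5, 0.7, -0.6]
width: 0.158
```

```bash
python3 - <<'E'
from leaf import *
f=grab_frame("top");np.save("top2.npy",f,allow_pickle=True)
im=cv2.cvtColor(f["pixels"],cv2.COLOR_RGB2BGR)[150:290,180:445]
cv2.imwrite("pics/t20.png",cv2.resize(im,None,fx=3,fy=3,interpolation=cv2.INTER_CUBIC))
for n,q in measure(f).items(): print(n,[np.round(q[k][0],4).tolist()+list(np.round(q[k][1:],1)) for k in q],rel(q["leaf"],q["panel"]))
g=grab_frame("side");np.save("side2.npy",g,allow_pickle=True)
im=cv2.cvtColor(g["pixels"],cv2.COLOR_RGB2BGR)[155:285,215:410]
cv2.imwrite("pics/s20.png",cv2.resize(im,None,fx=4,fy=4,interpolation=cv2.INTER_CUBIC))
E
```

```text
A [[0.5865, 0.109, np.float64(147.9), np.float64(124.4), np.float64(15.7)], [0.5792, 0.0993, np.float64(102.2), np.float64(77.1), np.float64(15.8)]] (array([1.35898691, 3.56894561]), 0.06480216979980469)
B [[0.5049, -0.3199, np.float64(151.6), np.float64(122.7), np.float64(97.5)], [0.5156, -0.3281, np.float64(102.1), np.float64(77.6), np.float64(97.5)]] (array([1.49387602, 1.43403807]), -0.06957530975341797)
C [[0.5962, -0.1177, np.float64(149.7), np.float64(120.7), np.float64(-75.0)], [0.5836, -0.1086, np.float64(101.3), np.float64(77.0), np.float64(-74.8)]] (array([-1.02371554,  1.21106926]), 0.2547435760498047)
D [[0.5096, 0.3242, np.float64(147.8), np.float64(126.7), np.float64(183.7)], [0.5188, 0.3367, np.float64(102.4), np.float64(73.4), np.float64(182.9)]] (array([ 1.05222805, -0.8705325 ]), -0.7929797172546387)
```

```bash
cat > prof.py <<'E'
from lf import *
def prof(f,n,ax,z):
    cam,_=ray(f,0,0); L=f["pixels"].astype(np.float32).sum(-1)
    s=np.arange(-25,150 if ax==0 else 125,.5); b=np.arange(8,66,2.) if ax==1 else np.arange(8,66,2.)
    U=np.zeros((len(b),len(s)),np.float32);V=U.copy()
    for i,bb in enumerate(b):
        for j,ss in enumerate(s):
            q=w(n,*( (ss,bb) if ax==0 else (bb,ss))); U[i,j],V[i,j]=proj(f,[q[0],q[1],z])
    I=cv2.remap(L,U,V,cv2.INTER_LINEAR); return s,I.mean(0),I
def cross(s,p,lo,hi,thr):
    r=[]
    for i in range(len(s)-1):
        if lo<=s[i]<=hi and (p[i]-thr)*(p[i+1]-thr)<0: r.append(round(float(s[i]+.5*(thr-p[i])/(p[i+1]-p[i])),1))
    return r
if __name__=="__main__":
    f=np.load(sys.argv[1],allow_pickle=True).item() if len(sys.argv)>1 else grab_frame("top")
    cam,_=ray(f,0,0)
    for n in "ABCD":
        for ax in (0,1):
            s,p,I=prof(f,n,ax,.008)
            E=100 if ax==0 else 75; F=134 if ax==0 else 109
            c=np.array(w(n,0,0)); e=np.radians(LEAF[n][1]+90*ax); d=np.array([np.cos(e),np.sin(e)])
            # parallax per mm height along axis, at edge
            t=lambda x: float(((w(n,x,37) if ax==0 else w(n,50,x))-cam[:2])@d/(cam[2]))
            bench=p[s>F+8].mean(); brown=np.median(p[(s>E+8)&(s<F-6)]); cream=p[(s>10)&(s<E-10)].mean()
            pe=cross(s,p,E-15,E+30,(cream+brown)/2); le=cross(s,p,F-8,F+10,(bench+brown)/2); ps=cross(s,p,-10,25,(cream+brown)/2)
            ro=cross(s,p,-22,-5,(p[s<-20].mean()+p[(s>-9)&(s<-4)].mean())/2)
            # true values
            pe_t=pe[0]-(8*t(E) if t(E)>0 else 0) if pe else None
            le_t=le[0]+(8*(-t(F))*-1 if t(F)<0 else 0) if le else None
            ps_t=ps[0]-(8*t(0)) if ps else None
            print(n,"xy"[ax],"tilt %.2f"%t(E),"pe",pe,"le",le,"ps",ps,"ro",ro,"| strip-34 = gap deficit", round(34-(le[0]-pe[0]),1) if pe and le else None, "levels",int(bench),int(brown),int(cream))
E
python3 prof.py top2.npy; echo; python3 prof.py top0.npy
```

```text
A x tilt 0.19 pe [103.5] le [133.9] ps [2.3] ro [-12.1] | strip-34 = gap deficit 3.6 levels 358 171 444
A y tilt 0.05 pe [79.3] le [111.9] ps [3.5] ro [-14.9] | strip-34 = gap deficit 1.4 levels 381 174 447
B x tilt -0.23 pe [99.5] le [136.1] ps [-1.4] ro [-15.8] | strip-34 = gap deficit -2.6 levels 373 165 450
B y tilt -0.03 pe [76.4] le [109.7] ps [0.9] ro [-12.0] | strip-34 = gap deficit 0.7 levels 367 160 450
C x tilt 0.17 pe [100.7] le [133.8] ps [0.3] ro [-13.2] | strip-34 = gap deficit 0.9 levels 362 167 441
C y tilt 0.15 pe [77.3] le [109.3] ps [1.5] ro [-11.7] | strip-34 = gap deficit 2.0 levels 355 169 439
D x tilt -0.07 pe [100.3] le [134.4] ps [-0.2] ro [-13.6] | strip-34 = gap deficit -0.1 levels 361 175 458
D y tilt -0.22 pe [71.6] le [111.4] ps [-2.7] ro [-16.6] | strip-34 = gap deficit -5.8 levels 380 172 457

A x tilt 0.19 pe [116.5] le [136.4] ps [19.4] ro [-12.1] | strip-34 = gap deficit 14.1 levels 351 270 340
A y tilt 0.05 pe [97.4] le [] ps [] ro [-14.9] | strip-34 = gap deficit None levels 374 389 330
B x tilt -0.23 pe [115.8] le [138.5] ps [18.2] ro [-15.2] | strip-34 = gap deficit 11.3 levels 366 278 395
B y tilt -0.03 pe [87.7] le [109.9] ps [11.8] ro [-12.0] | strip-34 = gap deficit 11.8 levels 362 171 386
C x tilt 0.17 pe [117.0] le [137.6] ps [21.0] ro [-13.0] | strip-34 = gap deficit 13.4 levels 355 308 351
C y tilt 0.15 pe [93.4] le [] ps [23.2] ro [-11.6] | strip-34 = gap deficit None levels 349 350 335
D x tilt -0.07 pe [115.0] le [136.3] ps [16.8] ro [-13.4] | strip-34 = gap deficit 12.7 levels 353 253 397
D y tilt -0.22 pe [87.3] le [111.4] ps [11.0] ro [-15.6] | strip-34 = gap deficit 9.9 levels 372 167 388
```

```bash
cat > tilt.py <<'E'
from lf import *
def tilt(f,tag):
    W=cloud(f)
    for n in "ABCD":
        c,t=LEAF[n]; a=np.radians(t); o=w(n,0,0)
        d=W[...,:2]-o; X=(np.cos(a)*d[...,0]+np.sin(a)*d[...,1])*1000; Y=(-np.sin(a)*d[...,0]+np.cos(a)*d[...,1])*1000
        m=(X>8)&(X<92)&(Y>8)&(Y<67)&(W[...,2]<.04)
        A=np.c_[X[m]-50,Y[m]-37.5,np.ones(m.sum())]; k,*_=np.linalg.lstsq(A,W[...,2][m]*1000,rcond=None); print(tag,n,m.sum(),"slope x %.3f y %.3f z %.1f"%tuple(k))
tilt(np.load("top2.npy",allow_pickle=True).item(),"top"); tilt(np.load("side2.npy",allow_pickle=True).item(),"side")
E
python3 tilt.py
python3 - <<'E'
from h import *
f=np.load("top2.npy",allow_pickle=True).item(); g=np.load("side2.npy",allow_pickle=True).item()
a=cv2.cvtColor(f["pixels"],cv2.COLOR_RGB2BGR)[195:250,185:240];b=cv2.cvtColor(g["pixels"],cv2.COLOR_RGB2BGR)[163:203,215:272]
a=cv2.resize(a,(400,400),interpolation=cv2.INTER_CUBIC); b=cv2.resize(b,None,fx=7,fy=7,interpolation=cv2.INTER_CUBIC); b=cv2.copyMakeBorder(b,0,400-b.shape[0],0,0,0)
cv2.imwrite("pics/d21.png",np.hstack([a,b]))
E
```

```text
top A 464 slope x -0.004 y -0.004 z 16.3
top B 460 slope x 0.004 y 0.004 z 16.6
top C 460 slope x -0.003 y -0.004 z 16.6
top D 483 slope x -0.007 y -0.009 z 15.7
side A 191 slope x -0.010 y 0.005 z 15.1
side B 263 slope x -0.003 y -0.002 z 15.0
side C 250 slope x 0.014 y -0.007 z 15.2
side D 163 slope x -0.005 y 0.003 z 15.4
```

```bash
python3 lf.py A 132 38 .2 132 38 .118; python3 go.py .5 -.1 .25 12
```

```text
t 37.82 p [ 0.3455 -0.4376  0.2472] yaw 7.9 F [ 0.8 -0.  -0.7] w 0.156
leafpos [-322.5 -409.2]
[132.0, 38.0, 0.2] [0.657 0.119] d [0.1008 1.0159 0.77  ] r [-0.092   0.005   0.0001]
[132.0, 38.0, 0.118] [0.657 0.119] d [0.2648 1.0158 0.7688] r [-0.092   0.005   0.0001]
t 37.82 p [ 0.3455 -0.4376  0.2472] yaw 7.9 F [ 0.85 -0.04 -0.72] w 0.156 q [ 0.27  0.39  0.86  1.45 -0.3   1.43  1.27]
d [-0.0023  0.6262  0.3991] r [-0.0453  0.005  -0.0001]
```

>>> carry_out(
  moves=[
    {"dx": 0,"dy": 0.626,"dz": 0.4,"rx": -0.045,"ry": 0.005,"rz": 0,"jaw": -1},
    {"dx": 0,"dy": 0.626,"dz": 0.4,"rx": -0.045,"ry": 0.005,"rz": 0,"jaw": -1},
    {"dx": 0,"dy": 0.626,"dz": 0.4,"rx": -0.045,"ry": 0.005,"rz": 0,"jaw": -1},
    {"dx": 0,"dy": 0.626,"dz": 0.4,"rx": -0.045,"ry": 0.005,"rz": 0,"jaw": -1},
    {"dx": 0,"dy": 0.626,"dz": 0.4,"rx": -0.045,"ry": 0.005,"rz": 0,"jaw": -1},
    {"dx": 0,"dy": 0.626,"dz": 0.4,"rx": -0.045,"ry": 0.005,"rz": 0,"jaw": -1},
    {"dx": 0,"dy": 0.626,"dz": 0.4,"rx": -0.045,"ry": 0.005,"rz": 0,"jaw": -1},
    {"dx": 0,"dy": 0.626,"dz": 0.4,"rx": -0.045,"ry": 0.005,"rz": 0,"jaw": -1},
    {"dx": 0,"dy": 0.626,"dz": 0.4,"rx": -0.045,"ry": 0.005,"rz": 0,"jaw": -1},
    {"dx": 0,"dy": 0.626,"dz": 0.4,"rx": -0.045,"ry": 0.005,"rz": 0,"jaw": -1},
    {"dx": 0,"dy": 0.626,"dz": 0.4,"rx": -0.045,"ry": 0.005,"rz": 0,"jaw": -1},
    {"dx": 0,"dy": 0.626,"dz": 0.4,"rx": -0.045,"ry": 0.005,"rz": 0,"jaw": -1},
  ],
)

```text
t: 38.82
tcp_pos: [0.4991, -0.0999, 0.2478]
tcp_rot: [0.702, -0.074, 0.705, 0.074]
wrist_force: [-1.2, -0.1, -0.6]
width: 0.156
```

```bash
python3 lf.py A 132 38 .2 132 38 .118
```

```text
t 38.82 p [ 0.4991 -0.0999  0.2478] yaw 12.0 F [-1.2 -0.1 -0.6] w 0.156
leafpos [ -80.8 -127.8]
[132.0, 38.0, 0.2] [0.657 0.119] d [0.0938 0.3616 0.4008] r [-0.0463 -0.0026  0.0001]
[132.0, 38.0, 0.118] [0.657 0.119] d [0.2578 0.3616 0.4015] r [-0.0463 -0.0026  0.0001]
```

>>> carry_out(
  moves=[
    {"dx": 0.05,"dy": 0.362,"dz": 0.4,"rx": -0.046,"ry": -0.003,"rz": 0,"jaw": -1},
    {"dx": 0.05,"dy": 0.362,"dz": 0.4,"rx": -0.046,"ry": -0.003,"rz": 0,"jaw": -1},
    {"dx": 0.05,"dy": 0.362,"dz": 0.4,"rx": -0.046,"ry": -0.003,"rz": 0,"jaw": -1},
    {"dx": 0.05,"dy": 0.362,"dz": 0.4,"rx": -0.046,"ry": -0.003,"rz": 0,"jaw": -1},
    {"dx": 0.05,"dy": 0.362,"dz": 0.4,"rx": -0.046,"ry": -0.003,"rz": 0,"jaw": -1},
    {"dx": 0.05,"dy": 0.362,"dz": 0.4,"rx": -0.046,"ry": -0.003,"rz": 0,"jaw": -1},
    {"dx": 0.08,"dy": 0.362,"dz": 0.4,"rx": -0.046,"ry": -0.003,"rz": 0,"jaw": -1},
    {"dx": 0.15,"dy": 0.362,"dz": 0.4,"rx": -0.046,"ry": -0.003,"rz": 0,"jaw": -1},
    {"dx": 0.22,"dy": 0.362,"dz": 0.4,"rx": -0.046,"ry": -0.003,"rz": 0,"jaw": -1},
    {"dx": 0.257,"dy": 0.362,"dz": 0.4,"rx": -0.046,"ry": -0.003,"rz": 0,"jaw": -1},
    {"dx": 0.257,"dy": 0.362,"dz": 0.4,"rx": -0.046,"ry": -0.003,"rz": 0,"jaw": -1},
    {"dx": 0.257,"dy": 0.362,"dz": 0.4,"rx": -0.046,"ry": -0.003,"rz": 0,"jaw": -1},
  ],
)

```text
t: 39.82
tcp_pos: [0.6564, 0.1152, 0.1183]
tcp_rot: [0.7, -0.098, 0.701, 0.097]
wrist_force: [-0.6, -0.3, -0.0]
width: 0.157
```

```bash
python3 ff.py; python3 lf.py A 132 40 .103 114 40 .103
```

```text
F [-0.16 -0.53  0.49] T [-0.05 -0.04  0.02]
t 39.97 p [0.659  0.1158 0.1221] yaw 15.9 F [ 0.2 -0.5  0.7] w 0.157
leafpos [132.9  34.8]
[132.0, 40.0, 0.103] [0.657 0.121] d [ 0.0382  0.0105 -0.0021] r [-0.0031  0.0042  0.0007]
[114.0, 40.0, 0.103] [0.639 0.116] d [ 0.038   0.0103 -0.0381] r [-0.0031  0.0042  0.0007]
```

>>> carry_out(
  moves=[
    {"dx": 0.018,"dy": 0,"dz": 0,"rx": 0,"ry": 0,"rz": 0,"jaw": -1},
    {"dx": 0.034,"dy": 0,"dz": 0,"rx": 0,"ry": 0,"rz": 0,"jaw": -1},
    {"dx": 0.034,"dy": 0,"dz": 0,"rx": 0,"ry": 0,"rz": 0,"jaw": -1},
    {"dx": 0.034,"dy": 0,"dz": -0.012,"rx": 0,"ry": 0,"rz": 0,"jaw": -1},
    {"dx": 0.034,"dy": 0,"dz": -0.024,"rx": 0,"ry": 0,"rz": 0,"jaw": -1},
    {"dx": 0.034,"dy": 0,"dz": -0.034,"rx": 0,"ry": 0,"rz": 0,"jaw": -1},
    {"dx": 0.034,"dy": 0,"dz": -0.04,"rx": 0,"ry": 0,"rz": 0,"jaw": -1},
    {"dx": 0.034,"dy": 0,"dz": -0.044,"rx": 0,"ry": 0,"rz": 0,"jaw": -1},
    {"dx": 0.034,"dy": 0,"dz": -0.044,"rx": 0,"ry": 0,"rz": 0,"jaw": -1},
    {"dx": 0.034,"dy": 0,"dz": -0.044,"rx": 0,"ry": 0,"rz": 0,"jaw": -1},
  ],
)

```text
t: 40.8
tcp_pos: [0.6367, 0.1106, 0.1028]
tcp_rot: [0.702, -0.098, 0.699, 0.098]
wrist_force: [1.3, 0.1, -0.0]
width: 0.153
```

```bash
python3 ff.py; python3 lf.py A 110 40 .103
```

```text
F [1.52 0.03 0.01] T [ 0.09 -0.61  0.03]
t 40.95 p [0.6367 0.1106 0.1026] yaw 16.0 F [2.1 0.2 0.8] w 0.158
leafpos [110.1  36. ]
[110.0, 40.0, 0.103] [0.636 0.114] d [-0.0007  0.008  -0.0002] r [-0.0024  0.0021  0.0004]
```

>>> carry_out(
  moves=[
    {"dx": 0,"dy": 0,"dz": -0.003,"rx": 0,"ry": 0,"rz": 0,"jaw": -1},
    {"dx": 0,"dy": 0,"dz": -0.006,"rx": 0,"ry": 0,"rz": 0,"jaw": -1},
    {"dx": 0,"dy": 0,"dz": -0.006,"rx": 0,"ry": 0,"rz": 0,"jaw": -1},
    {"dx": 0,"dy": 0,"dz": -0.006,"rx": 0,"ry": 0,"rz": 0,"jaw": -1},
  ],
)

```text
t: 41.28
tcp_pos: [0.6356, 0.1104, 0.1033]
tcp_rot: [0.703, -0.098, 0.697, 0.098]
wrist_force: [5.5, 1.4, -1.1]
width: 0.154
```

```bash
python3 ff.py; python3 lf.py A 110 40 .103
```

```text
F [ 4.73  1.17 -0.75] T [ 0.39 -1.72 -0.07]
t 41.43 p [0.6356 0.1104 0.1032] yaw 16.0 F [ 4.6  1.7 -0.6] w 0.156
leafpos [109.   36.1]
[110.0, 40.0, 0.103] [0.636 0.114] d [0.0005 0.0077 0.002 ] r [-0.0023  0.005   0.0005]
```

```bash
python3 go.py .655 -.262 .225 0
```

```text
t 41.43 p [0.6356 0.1104 0.1032] yaw 16.0 F [ 4.61  1.68 -0.62] w 0.156 q [-0.56  0.62  0.57  1.41 -0.35  1.2   0.33]
d [-0.2443 -0.7269 -0.1661] r [ 0.1777  0.005  -0.0002]
```

>>> carry_out(
  moves=[
    {"dx": 0,"dy": 0,"dz": 0.03,"rx": 0,"ry": 0,"rz": 0,"jaw": -1},
    {"dx": -0.07,"dy": 0,"dz": 0.03,"rx": 0,"ry": 0.005,"rz": 0,"jaw": -1},
    {"dx": -0.14,"dy": -0.03,"dz": 0.02,"rx": 0.05,"ry": 0.005,"rz": 0,"jaw": -1},
    {"dx": -0.2,"dy": -0.1,"dz": 0,"rx": 0.1,"ry": 0.005,"rz": 0,"jaw": -1},
    {"dx": -0.24,"dy": -0.17,"dz": -0.02,"rx": 0.177,"ry": 0.005,"rz": 0,"jaw": -1},
    {"dx": -0.244,"dy": -0.25,"dz": -0.05,"rx": 0.177,"ry": 0.005,"rz": 0,"jaw": -1},
    {"dx": -0.244,"dy": -0.33,"dz": -0.07,"rx": 0.177,"ry": 0.005,"rz": 0,"jaw": -1},
    {"dx": -0.244,"dy": -0.41,"dz": -0.09,"rx": 0.177,"ry": 0.005,"rz": 0,"jaw": -1},
    {"dx": -0.244,"dy": -0.49,"dz": -0.11,"rx": 0.177,"ry": 0.005,"rz": 0,"jaw": -1},
    {"dx": -0.244,"dy": -0.57,"dz": -0.13,"rx": 0.177,"ry": 0.005,"rz": 0,"jaw": -1},
    {"dx": -0.244,"dy": -0.65,"dz": -0.15,"rx": 0.177,"ry": 0.005,"rz": 0,"jaw": -1},
    {"dx": -0.244,"dy": -0.727,"dz": -0.166,"rx": 0.177,"ry": 0.005,"rz": 0,"jaw": -1},
  ],
)

```text
t: 42.43
tcp_pos: [0.6509, -0.2627, 0.2235]
tcp_rot: [0.703, 0.0, 0.711, 0.001]
wrist_force: [0.9, 0.0, -0.0]
width: 0.155
```

>>> carry_out(
  moves=[
    {"dx": 0,"dy": 0,"dz": 0,"rx": 0,"ry": 0,"rz": 0,"jaw": -1},
    {"dx": 0,"dy": 0,"dz": 0,"rx": 0,"ry": 0,"rz": 0,"jaw": -1},
    {"dx": 0,"dy": 0,"dz": 0,"rx": 0,"ry": 0,"rz": 0,"jaw": -1},
    {"dx": 0,"dy": 0,"dz": 0,"rx": 0,"ry": 0,"rz": 0,"jaw": -1},
    {"dx": 0,"dy": 0,"dz": 0,"rx": 0,"ry": 0,"rz": 0,"jaw": -1},
  ],
)

```text
t: 42.85
tcp_pos: [0.6535, -0.2587, 0.2241]
tcp_rot: [0.705, -0.001, 0.709, 0.002]
wrist_force: [0.2, -0.1, -0.7]
width: 0.153
```

```bash
python3 go.py .657 -.258 .225 0; python3 - <<'E'
from leaf import *
f=grab_frame("side"); s=read_state()["tcp_pos"]
im=cv2.cvtColor(f["pixels"],cv2.COLOR_RGB2BGR)[120:250,340:430]
cv2.imwrite(f"pics/g22.png",cv2.resize(im,None,fx=4,fy=4,interpolation=cv2.INTER_CUBIC))
W=cloud(f); m=(abs(W[...,0]-s[0])<.04)&(abs(W[...,1]-s[1])<.04)&(W[...,2]>.1); P=W[m]
for z in np.arange(.1,.28,.012):
    k=abs(P[:,2]-z)<.006
    if k.any(): print(z.round(3),k.sum(),(P[k].mean(0)).round(4))
f=grab_frame("top");np.save("top3.npy",f,allow_pickle=True)
E
python3 prof.py top3.npy
```

```text
t 42.85 p [ 0.6535 -0.2587  0.2241] yaw 0.2 F [ 0.22 -0.06 -0.73] w 0.153 q [ 0.04  0.71  0.67  0.98 -0.42  1.57  0.59]
d [-0.0019  0.0013  0.007 ] r [ 0.0027 -0.0042 -0.0007]
0.136 26 [ 0.6442 -0.2539  0.1367]
0.148 33 [ 0.646  -0.254   0.1473]
0.16 19 [ 0.6472 -0.2538  0.1602]
0.172 17 [ 0.6478 -0.2539  0.171 ]
0.184 24 [ 0.6474 -0.2555  0.1837]
0.196 15 [ 0.6477 -0.2567  0.1957]
0.208 24 [ 0.6469 -0.2569  0.2077]
0.22 19 [ 0.6473 -0.2572  0.2199]
0.232 22 [ 0.6478 -0.2581  0.2312]
0.244 16 [ 0.6484 -0.2633  0.245 ]
0.256 44 [ 0.6434 -0.2627  0.2557]
0.268 41 [ 0.6431 -0.2621  0.2677]
0.28 32 [ 0.6489 -0.2659  0.2794]
A x tilt 0.19 pe [102.2] le [133.9] ps [1.4] ro [-12.2] | strip-34 = gap deficit 2.3 levels 348 165 433
A y tilt 0.05 pe [79.3] le [111.9] ps [3.5] ro [-14.9] | strip-34 = gap deficit 1.4 levels 371 168 437
B x tilt -0.23 pe [128.4] le [134.4] ps [0.2, 21.7] ro [-15.7] | strip-34 = gap deficit 28.0 levels 221 283 251
B y tilt -0.03 pe [77.5] le [110.0] ps [] ro [-13.5] | strip-34 = gap deficit 1.5 levels 315 124 252
C x tilt 0.17 pe [100.7] le [133.4] ps [0.3] ro [-13.1] | strip-34 = gap deficit 1.3 levels 322 155 429
C y tilt 0.15 pe [77.3] le [109.3] ps [1.6] ro [-11.7] | strip-34 = gap deficit 2.0 levels 345 161 427
D x tilt -0.07 pe [100.3] le [134.4] ps [-0.2] ro [-13.7] | strip-34 = gap deficit -0.1 levels 352 170 447
D y tilt -0.22 pe [71.6] le [111.4] ps [-2.7] ro [-16.6] | strip-34 = gap deficit -5.8 levels 370 167 446
```

>>> carry_out(
  moves=[
    {"dx": 0,"dy": -0.006,"dz": 0.013,"rx": 0,"ry": -0.004,"rz": 0,"jaw": -1},
    {"dx": 0.02,"dy": -0.006,"dz": 0.013,"rx": 0,"ry": -0.004,"rz": 0,"jaw": -1},
    {"dx": 0.06,"dy": -0.006,"dz": 0.013,"rx": 0,"ry": -0.004,"rz": 0,"jaw": -1},
    {"dx": 0.1,"dy": -0.006,"dz": 0.013,"rx": 0,"ry": -0.004,"rz": 0,"jaw": -1},
    {"dx": 0.14,"dy": -0.006,"dz": 0.013,"rx": 0,"ry": -0.004,"rz": 0,"jaw": -1},
    {"dx": 0.18,"dy": -0.006,"dz": 0.013,"rx": 0,"ry": -0.004,"rz": 0,"jaw": -1},
    {"dx": 0.21,"dy": -0.006,"dz": 0.013,"rx": 0,"ry": -0.004,"rz": 0,"jaw": -1},
    {"dx": 0.235,"dy": -0.006,"dz": 0.013,"rx": 0,"ry": -0.004,"rz": 0,"jaw": -1},
    {"dx": 0.24,"dy": -0.006,"dz": 0.013,"rx": 0,"ry": -0.004,"rz": 0,"jaw": -1},
    {"dx": 0.24,"dy": -0.006,"dz": 0.013,"rx": 0,"ry": -0.004,"rz": 0,"jaw": -1},
    {"dx": 0.24,"dy": -0.006,"dz": 0.013,"rx": 0,"ry": -0.004,"rz": 0,"jaw": -1},
    {"dx": 0.24,"dy": -0.006,"dz": 0.013,"rx": 0,"ry": -0.004,"rz": 0,"jaw": -1},
  ],
)

```text
t: 43.95
tcp_pos: [0.6596, -0.2652, 0.1057]
tcp_rot: [0.708, -0.001, 0.706, -0.0]
wrist_force: [0.5, 0.0, -0.9]
width: 0.154
```

```bash
python3 ff.py; python3 go.py .66 -.2615 .1 0; python3 - <<'E'
from leaf import *
f=grab_frame("side")
im=cv2.cvtColor(f["pixels"],cv2.COLOR_RGB2BGR)[120:250,340:430]
cv2.imwrite(f"pics/g23.png",cv2.resize(im,None,fx=4,fy=4,interpolation=cv2.INTER_CUBIC))
E
```

```text
F [-0.08  0.21 -0.44] T [ 0.   -0.02 -0.03]
t 44.1 p [ 0.6593 -0.265   0.1054] yaw 0.0 F [-0.09  0.52 -0.  ] w 0.152 q [ 0.02  0.78  0.65  1.17 -0.45  1.33  0.63]
d [0.0108 0.007  0.0013] r [0.0005 0.0013 0.0011]
```

>>> carry_out(
  moves=[
    {"dx": 0.006,"dy": 0.004,"dz": 0,"rx": 0,"ry": 0,"rz": 0,"jaw": -1},
    {"dx": 0.011,"dy": 0.006,"dz": 0,"rx": 0,"ry": 0,"rz": 0,"jaw": -1},
    {"dx": 0.011,"dy": 0.006,"dz": 0,"rx": 0,"ry": 0,"rz": 0,"jaw": -1},
    {"dx": 0.011,"dy": 0.006,"dz": 0,"rx": 0,"ry": 0,"rz": 0,"jaw": -1},
    {"dx": 0.011,"dy": 0.006,"dz": 0,"rx": 0,"ry": 0,"rz": 0,"jaw": 1},
    {"dx": 0.011,"dy": 0.006,"dz": 0,"rx": 0,"ry": 0,"rz": 0,"jaw": 1},
    {"dx": 0.011,"dy": 0.006,"dz": 0,"rx": 0,"ry": 0,"rz": 0,"jaw": 1},
    {"dx": 0.011,"dy": 0.006,"dz": 0,"rx": 0,"ry": 0,"rz": 0,"jaw": 1},
    {"dx": 0.011,"dy": 0.006,"dz": 0,"rx": 0,"ry": 0,"rz": 0,"jaw": 1},
    {"dx": 0.011,"dy": 0.006,"dz": 0,"rx": 0,"ry": 0,"rz": 0,"jaw": 1},
    {"dx": 0.011,"dy": 0.006,"dz": 0,"rx": 0,"ry": 0,"rz": 0,"jaw": 1},
  ],
)

```text
t: 45.07
tcp_pos: [0.6588, -0.2616, 0.0987]
tcp_rot: [0.707, -0.001, 0.707, -0.0]
wrist_force: [-0.0, 0.2, -0.3]
width: 1.0
```

>>> carry_out(
  moves=[
    {"dx": -0.04,"dy": 0,"dz": 0,"rx": 0,"ry": 0,"rz": 0,"jaw": 1},
    {"dx": -0.1,"dy": 0,"dz": 0,"rx": 0,"ry": 0,"rz": 0,"jaw": 1},
    {"dx": -0.17,"dy": 0,"dz": 0,"rx": 0,"ry": 0,"rz": 0,"jaw": 1},
    {"dx": -0.24,"dy": 0,"dz": 0,"rx": 0,"ry": 0,"rz": 0,"jaw": 1},
    {"dx": -0.28,"dy": 0,"dz": 0,"rx": 0,"ry": 0,"rz": 0,"jaw": 1},
    {"dx": -0.28,"dy": 0,"dz": 0,"rx": 0,"ry": 0,"rz": 0,"jaw": 1},
    {"dx": -0.28,"dy": 0,"dz": 0,"rx": 0,"ry": 0,"rz": 0,"jaw": 1},
    {"dx": -0.28,"dy": 0,"dz": 0,"rx": 0,"ry": 0,"rz": 0,"jaw": 1},
  ],
)

```text
t: 45.73
tcp_pos: [0.6583, -0.2613, 0.2376]
tcp_rot: [0.707, -0.0, 0.708, 0.0]
wrist_force: [-1.1, 0.1, -0.8]
width: 0.998
```

```bash
python3 go.py; python3 - <<'E'
from leaf import *
f=grab_frame("side")
im=cv2.cvtColor(f["pixels"],cv2.COLOR_RGB2BGR)[110:290,220:430]
cv2.imwrite(f"pics/g24.png",cv2.resize(im,None,fx=3.5,fy=3.3,interpolation=cv2.INTER_CUBIC))
f=grab_frame("top");np.save("top4.npy",f,allow_pickle=True); save(f,"t24.png")
rgb=f["pixels"].astype(int)
# weights: grey disc & dark knob
W=cloud(f)
for (u,v) in [(267,243),(290,246),(313,240),(335,243)]:
    sub=W[v-12:v+13,u-12:u+13].reshape(-1,3)
    k=sub[sub[:,2]>.04]; d=sub[(sub[:,2]>.014)]
    print((u,v),"knob",len(k),((k.max(0)+k.min(0))/2).round(4) if len(k) else None,k.mean(0).round(4) if len(k) else None,"all",((d.max(0)+d.min(0))/2).round(4))
E
```

```text
t 45.73 p [ 0.6583 -0.2613  0.2376] yaw 0.0 F [-1.05  0.06 -0.82] w 0.998 q [ 0.05  0.72  0.67  0.93 -0.42  1.61  0.58]
(267, 243) knob 47 [0.4385 0.1452 0.0476] [0.4374 0.1456 0.0494] all [0.438  0.1449 0.0351]
(290, 246) knob 44 [0.428  0.0719 0.0477] [0.4282 0.0717 0.0501] all [0.4288 0.0717 0.0353]
(313, 240) knob 45 [0.4499 0.0038 0.0491] [0.4499 0.0038 0.0501] all [0.4496 0.0036 0.0353]
(335, 243) knob 97 [ 0.4234 -0.064   0.3425] [ 0.4208 -0.0605  0.3671] all [ 0.4304 -0.0699  0.3285]
```

```bash
python3 - <<'E'
from h import *
f=np.load("top0.npy",allow_pickle=True).item(); W=cloud(f)
for nm,(u,v) in dict(w1=(267,243),w2=(290,246),w3=(313,240),w4=(335,243),o1=(340,272),o2=(373,274),staples=(361,239)).items():
    sub=W[v-12:v+13,u-12:u+13].reshape(-1,3)
    k=sub[sub[:,2]>.04]; d=sub[sub[:,2]>.013]
    print(nm,k.mean(0).round(4) if len(k) else None,((d.max(0)+d.min(0))/2).round(4))
im=cv2.cvtColor(f["pixels"],cv2.COLOR_RGB2BGR)[225:290,255:390]
cv2.imwrite("pics/w25.png",cv2.resize(im,None,fx=5.5,fy=5.5,interpolation=cv2.INTER_CUBIC))
E
python3 go.py .44 -.068 .12 0
```

```text
w1 [0.4376 0.1458 0.049 ] [0.4381 0.1455 0.0344]
w2 [0.4285 0.0717 0.0494] [0.4288 0.0717 0.0357]
w3 [0.4499 0.0038 0.0499] [0.4498 0.0037 0.0342]
w4 [ 0.4378 -0.0727  0.0496] [ 0.4374 -0.0729  0.0358]
o1 [ 0.347  -0.0867  0.0495] [ 0.3464 -0.087   0.0351]
o2 [ 0.3433 -0.1925  0.0493] [ 0.3434 -0.192   0.0348]
staples None [ 0.4521 -0.1555  0.0199]
t 45.83 p [ 0.658  -0.2608  0.2365] yaw 0.0 F [0.85 0.29 0.32] w 0.998 q [ 0.05  0.72  0.67  0.94 -0.42  1.61  0.58]
d [ 0.2347  0.3856 -0.4351] r [ 0.0003 -0.002  -0.0007]
```

The four steel weights with black knobs are at (267,243), (290,246), (313,240) and (335,243). The two at (340,272) and (373,274) are orange look-alikes, so I'll leave them. I'll start with the weight at (335,243).

>>> carry_out(
  moves=[
    {"dx": 0,"dy": 0.376,"dz": -0.44,"rx": 0,"ry": 0,"rz": 0,"jaw": 1},
    {"dx": 0,"dy": 0.376,"dz": -0.44,"rx": 0,"ry": 0,"rz": 0,"jaw": 1},
    {"dx": 0,"dy": 0.376,"dz": -0.44,"rx": 0,"ry": 0,"rz": 0,"jaw": 1},
    {"dx": 0,"dy": 0.376,"dz": -0.44,"rx": 0,"ry": 0,"rz": 0,"jaw": 1},
    {"dx": 0.05,"dy": 0.376,"dz": -0.44,"rx": 0,"ry": 0,"rz": 0,"jaw": 1},
    {"dx": 0.1,"dy": 0.376,"dz": -0.44,"rx": 0,"ry": 0,"rz": 0,"jaw": 1},
    {"dx": 0.18,"dy": 0.376,"dz": -0.44,"rx": 0,"ry": 0,"rz": 0,"jaw": 1},
    {"dx": 0.234,"dy": 0.376,"dz": -0.44,"rx": 0,"ry": 0,"rz": 0,"jaw": 1},
    {"dx": 0.234,"dy": 0.376,"dz": -0.44,"rx": 0,"ry": 0,"rz": 0,"jaw": 1},
    {"dx": 0.234,"dy": 0.376,"dz": -0.44,"rx": 0,"ry": 0,"rz": 0,"jaw": 1},
    {"dx": 0.234,"dy": 0.376,"dz": -0.44,"rx": 0,"ry": 0,"rz": 0,"jaw": 1},
    {"dx": 0.234,"dy": 0.376,"dz": -0.44,"rx": 0,"ry": 0,"rz": 0,"jaw": 1},
  ],
)

```text
t: 46.83
tcp_pos: [0.4402, -0.0746, 0.1226]
tcp_rot: [0.708, -0.001, 0.706, -0.001]
wrist_force: [0.9, -0.7, 0.3]
width: 1.001
```

```bash
python3 - <<'E'
from leaf import *
f=grab_frame("side"); s=read_state()["tcp_pos"]; print(s)
im=cv2.cvtColor(f["pixels"],cv2.COLOR_RGB2BGR)[130:300,220:400]
cv2.imwrite(f"pics/g26.png",cv2.resize(im,None,fx=3.5,fy=3.5,interpolation=cv2.INTER_CUBIC))
W=cloud(f)
m=(abs(W[...,0]-s[0])<.09)&(abs(W[...,1]-s[1])<.02)&(W[...,2]>.06)&(W[...,2]<.4)
P=W[m]
for a in np.arange(s[0]-.08,s[0]+.08,.01):
    k=abs(P[:,0]-a)<.005
    if k.any(): print((a-s[0]).round(2),k.sum(),np.sort(P[k,2])[:3].round(3),(P[k][np.argsort(P[k,2])[:3]].mean(0)[:2]-s[:2]).round(3))
E
python3 go.py .438 -.073 .008 0
```

```text
[ 0.44070115 -0.07482663  0.12297714]
-0.08 15 [0.202 0.203 0.204] [-0.076 -0.003]
-0.07 129 [0.199 0.2   0.202] [-0.07  -0.008]
-0.06 56 [0.161 0.163 0.164] [-0.057  0.001]
-0.05 74 [0.155 0.155 0.156] [-0.049 -0.004]
-0.04 379 [0.19  0.202 0.203] [-0.044 -0.001]
-0.03 218 [0.213 0.215 0.216] [-0.031 -0.006]
-0.02 45 [0.214 0.223 0.226] [-0.021 -0.012]
-0.01 17 [0.214 0.216 0.217] [-0.01  -0.007]
0.0 32 [0.215 0.216 0.218] [-0.001 -0.008]
0.01 33 [0.214 0.216 0.218] [ 0.011 -0.008]
0.02 20 [0.221 0.223 0.224] [ 0.02  -0.013]
0.03 29 [0.206 0.208 0.208] [ 0.033 -0.001]
0.04 83 [0.152 0.155 0.156] [ 0.043 -0.001]
0.05 46 [0.159 0.159 0.167] [ 0.047 -0.008]
0.06 86 [0.198 0.202 0.203] [ 0.061 -0.008]
0.07 16 [0.202 0.204 0.207] [ 0.068 -0.011]
t 46.88 p [ 0.4407 -0.0748  0.123 ] yaw -0.0 F [-0.03 -0.77 -0.01] w 1.0 q [-0.49  0.2   0.71  1.94 -0.15  1.05  0.29]
d [ 0.2299  0.0041 -0.0063] r [-0.0002  0.0024  0.0013]
```

>>> carry_out(
  moves=[
    {"dx": 0.05,"dy": 0.004,"dz": -0.006,"rx": 0,"ry": 0.002,"rz": 0,"jaw": 1},
    {"dx": 0.11,"dy": 0.004,"dz": -0.006,"rx": 0,"ry": 0.002,"rz": 0,"jaw": 1},
    {"dx": 0.16,"dy": 0.004,"dz": -0.006,"rx": 0,"ry": 0.002,"rz": 0,"jaw": 1},
    {"dx": 0.2,"dy": 0.004,"dz": -0.006,"rx": 0,"ry": 0.002,"rz": 0,"jaw": 1},
    {"dx": 0.222,"dy": 0.004,"dz": -0.006,"rx": 0,"ry": 0.002,"rz": 0,"jaw": 1},
    {"dx": 0.222,"dy": 0.004,"dz": -0.006,"rx": 0,"ry": 0.002,"rz": 0,"jaw": 1},
    {"dx": 0.222,"dy": 0.004,"dz": -0.006,"rx": 0,"ry": 0.002,"rz": 0,"jaw": 1},
    {"dx": 0.222,"dy": 0.004,"dz": -0.006,"rx": 0,"ry": 0.002,"rz": 0,"jaw": 1},
    {"dx": 0.222,"dy": 0.004,"dz": -0.006,"rx": 0,"ry": 0.002,"rz": 0,"jaw": 1},
    {"dx": 0.222,"dy": 0.004,"dz": -0.006,"rx": 0,"ry": 0.002,"rz": 0,"jaw": 1},
  ],
)

```text
t: 47.72
tcp_pos: [0.437, -0.072, 0.0116]
tcp_rot: [0.707, -0.001, 0.707, -0.0]
wrist_force: [-0.2, 0.3, -0.1]
width: 0.999
```

```bash
python3 go.py .438 -.073 .01 0; python3 - <<'E'
from leaf import *
f=grab_frame("side")
im=cv2.cvtColor(f["pixels"],cv2.COLOR_RGB2BGR)[170:260,240:350]
cv2.imwrite(f"pics/g27.png",cv2.resize(im,None,fx=5,fy=5,interpolation=cv2.INTER_CUBIC))
E
```

```text
t 47.72 p [ 0.437  -0.072   0.0116] yaw 0.0 F [-0.16  0.29 -0.12] w 0.999 q [-0.4   0.38  0.64  2.07 -0.32  0.79  0.43]
d [ 0.0032 -0.0021  0.0021] r [ 0.0005 -0.0001  0.0005]
```

>>> carry_out(
  moves=[
    {"dx": 0.002,"dy": -0.002,"dz": 0.002,"rx": 0,"ry": 0,"rz": 0,"jaw": -1},
    {"dx": 0.002,"dy": -0.002,"dz": 0.002,"rx": 0,"ry": 0,"rz": 0,"jaw": -1},
    {"dx": 0.002,"dy": -0.002,"dz": 0.002,"rx": 0,"ry": 0,"rz": 0,"jaw": -1},
    {"dx": 0.002,"dy": -0.002,"dz": 0.002,"rx": 0,"ry": 0,"rz": 0,"jaw": -1},
    {"dx": 0.002,"dy": -0.002,"dz": 0.002,"rx": 0,"ry": 0,"rz": 0,"jaw": -1},
    {"dx": 0.002,"dy": -0.002,"dz": 0.002,"rx": 0,"ry": 0,"rz": 0,"jaw": -1},
    {"dx": 0.002,"dy": -0.002,"dz": 0.002,"rx": 0,"ry": 0,"rz": 0,"jaw": -1},
    {"dx": 0.002,"dy": -0.002,"dz": 0.002,"rx": 0,"ry": 0,"rz": 0,"jaw": -1},
    {"dx": 0.002,"dy": -0.002,"dz": 0.002,"rx": 0,"ry": 0,"rz": 0,"jaw": -1},
    {"dx": 0.002,"dy": -0.002,"dz": 0.002,"rx": 0,"ry": 0,"rz": 0,"jaw": -1},
  ],
)

```text
t: 48.6
tcp_pos: [0.4368, -0.0728, 0.0097]
tcp_rot: [0.706, -0.001, 0.708, -0.0]
wrist_force: [-0.1, 0.3, 4.2]
width: 0.256
```

```bash
python3 go.py .5156 -.3281 .10 0; python3 ff.py
```

```text
t 48.6 p [ 0.4368 -0.0728  0.0097] yaw 0.0 F [-0.12  0.32  4.17] w 0.256 q [-0.4   0.39  0.64  2.07 -0.32  0.79  0.44]
d [-0.1807 -0.5108  0.1567] r [ 0.0004 -0.0017  0.0005]
F [-1.    0.26  4.97] T [0.06 0.05 0.07]
```

>>> carry_out(
  moves=[
    {"dx": -0.04,"dy": 0,"dz": 0,"rx": 0,"ry": 0,"rz": 0,"jaw": -1},
    {"dx": -0.1,"dy": 0,"dz": 0,"rx": 0,"ry": 0,"rz": 0,"jaw": -1},
    {"dx": -0.16,"dy": -0.03,"dz": 0.01,"rx": 0,"ry": 0,"rz": 0,"jaw": -1},
    {"dx": -0.18,"dy": -0.1,"dz": 0.03,"rx": 0,"ry": 0,"rz": 0,"jaw": -1},
    {"dx": -0.18,"dy": -0.17,"dz": 0.05,"rx": 0,"ry": 0,"rz": 0,"jaw": -1},
    {"dx": -0.18,"dy": -0.24,"dz": 0.08,"rx": 0,"ry": 0,"rz": 0,"jaw": -1},
    {"dx": -0.18,"dy": -0.31,"dz": 0.1,"rx": 0,"ry": 0,"rz": 0,"jaw": -1},
    {"dx": -0.18,"dy": -0.38,"dz": 0.12,"rx": 0,"ry": 0,"rz": 0,"jaw": -1},
    {"dx": -0.18,"dy": -0.45,"dz": 0.14,"rx": 0,"ry": 0,"rz": 0,"jaw": -1},
    {"dx": -0.18,"dy": -0.51,"dz": 0.157,"rx": 0,"ry": 0,"rz": 0,"jaw": -1},
    {"dx": -0.18,"dy": -0.51,"dz": 0.157,"rx": 0,"ry": 0,"rz": 0,"jaw": -1},
    {"dx": -0.18,"dy": -0.51,"dz": 0.157,"rx": 0,"ry": 0,"rz": 0,"jaw": -1},
  ],
)

```text
t: 49.75
tcp_pos: [0.5133, -0.3301, 0.0974]
tcp_rot: [0.705, 0.001, 0.71, -0.002]
wrist_force: [-0.6, 0.1, -4.3]
width: 0.257
```

>>> carry_out(
  moves=[
    {"dx": 0,"dy": 0,"dz": 0,"rx": 0,"ry": 0,"rz": 0,"jaw": -1},
    {"dx": 0,"dy": 0,"dz": 0,"rx": 0,"ry": 0,"rz": 0,"jaw": -1},
    {"dx": 0,"dy": 0,"dz": 0,"rx": 0,"ry": 0,"rz": 0,"jaw": -1},
    {"dx": 0,"dy": 0,"dz": 0,"rx": 0,"ry": 0,"rz": 0,"jaw": -1},
  ],
)

```text
t: 50.08
tcp_pos: [0.5159, -0.3259, 0.0992]
tcp_rot: [0.706, -0.001, 0.708, 0.001]
wrist_force: [0.2, -0.1, -3.4]
width: 0.255
```

```bash
python3 go.py .5156 -.3281 .03 0; python3 ff.py; python3 - <<'E'
from leaf import *
f=grab_frame("side"); s=read_state()["tcp_pos"]
im=cv2.cvtColor(f["pixels"],cv2.COLOR_RGB2BGR)[170:290,310:430]
cv2.imwrite(f"pics/g28.png",cv2.resize(im,None,fx=5,fy=5,interpolation=cv2.INTER_CUBIC))
W=cloud(f); m=(abs(W[...,0]-s[0])<.04)&(abs(W[...,1]-s[1])<.04)&(W[...,2]>.03)&(W[...,2]<.15); P=W[m]
for z in np.arange(.04,.15,.008):
    k=abs(P[:,2]-z)<.004
    if k.any(): print(z.round(3),k.sum(),(P[k].mean(0)-s).round(4),np.ptp(P[k],0).round(3))
E
```

```text
t 50.08 p [ 0.5159 -0.3259  0.0992] yaw 0.2 F [ 0.2  -0.05 -3.43] w 0.255 q [ 0.08  0.59  0.7   1.52 -0.4   1.18  0.85]
d [ 1.385e-01 -4.500e-03 -1.000e-04] r [ 0.0018 -0.002  -0.0003]
F [-0.16  0.14 -3.17] T [ 0.02  0.01 -0.04]
0.088 21 [-0.0207 -0.0076 -0.0089] [0.024 0.037 0.004]
0.096 36 [-0.0141 -0.0116 -0.0038] [0.04  0.04  0.008]
0.104 49 [-0.0146 -0.0071  0.0043] [0.051 0.046 0.007]
0.112 88 [-0.0092 -0.0054  0.011 ] [0.048 0.048 0.008]
0.12 16 [-0.0057 -0.0059  0.0199] [0.031 0.021 0.007]
0.128 31 [-0.0108 -0.0056  0.0286] [0.044 0.019 0.008]
0.136 39 [-0.0077 -0.0041  0.0367] [0.043 0.02  0.008]
0.144 38 [-0.0062 -0.0033  0.0442] [0.047 0.018 0.008]
```

>>> carry_out(
  moves=[
    {"dx": 0.02,"dy": -0.004,"dz": 0,"rx": 0,"ry": 0,"rz": 0,"jaw": -1},
    {"dx": 0.05,"dy": -0.004,"dz": 0,"rx": 0,"ry": 0,"rz": 0,"jaw": -1},
    {"dx": 0.08,"dy": -0.004,"dz": 0,"rx": 0,"ry": 0,"rz": 0,"jaw": -1},
    {"dx": 0.11,"dy": -0.004,"dz": 0,"rx": 0,"ry": 0,"rz": 0,"jaw": -1},
    {"dx": 0.13,"dy": -0.004,"dz": 0,"rx": 0,"ry": 0,"rz": 0,"jaw": -1},
    {"dx": 0.138,"dy": -0.004,"dz": 0,"rx": 0,"ry": 0,"rz": 0,"jaw": -1},
    {"dx": 0.138,"dy": -0.004,"dz": 0,"rx": 0,"ry": 0,"rz": 0,"jaw": -1},
    {"dx": 0.138,"dy": -0.004,"dz": 0,"rx": 0,"ry": 0,"rz": 0,"jaw": -1},
    {"dx": 0.138,"dy": -0.004,"dz": 0,"rx": 0,"ry": 0,"rz": 0,"jaw": -1},
    {"dx": 0.138,"dy": -0.004,"dz": 0,"rx": 0,"ry": 0,"rz": 0,"jaw": -1},
  ],
)

```text
t: 51.12
tcp_pos: [0.5161, -0.3304, 0.0315]
tcp_rot: [0.707, -0.001, 0.708, -0.0]
wrist_force: [-0.7, 0.0, -3.2]
width: 0.259
```

```bash
python3 go.py .5156 -.3281 .0265 0; python3 ff.py
```

```text
t 51.12 p [ 0.5161 -0.3304  0.0315] yaw 0.0 F [-0.71  0.03 -3.16] w 0.259 q [ 0.11  0.67  0.66  1.58 -0.45  1.05  0.89]
d [ 0.0101  0.0046 -0.0009] r [ 0.0005 -0.0008  0.0013]
F [-0.23  0.04 -3.31] T [-0.01 -0.03  0.02]
```

>>> carry_out(
  moves=[
    {"dx": 0.004,"dy": 0,"dz": 0,"rx": 0,"ry": 0,"rz": 0,"jaw": -1},
    {"dx": 0.008,"dy": 0,"dz": 0,"rx": 0,"ry": 0,"rz": 0,"jaw": -1},
    {"dx": 0.01,"dy": 0,"dz": 0,"rx": 0,"ry": 0,"rz": 0,"jaw": -1},
    {"dx": 0.011,"dy": 0,"dz": 0,"rx": 0,"ry": 0,"rz": 0,"jaw": -1},
    {"dx": 0.011,"dy": 0,"dz": 0,"rx": 0,"ry": 0,"rz": 0,"jaw": -1},
    {"dx": 0.011,"dy": 0,"dz": 0,"rx": 0,"ry": 0,"rz": 0,"jaw": -1},
  ],
)

```text
t: 51.77
tcp_pos: [0.5154, -0.3297, 0.0258]
tcp_rot: [0.706, -0.0, 0.708, 0.0]
wrist_force: [-2.6, 2.4, 5.2]
width: 0.26
```

```bash
python3 go.py .5156 -.3281 .0265 0; python3 ff.py
```

```text
t 51.77 p [ 0.5154 -0.3297  0.0258] yaw 0.0 F [-2.55  2.36  5.18] w 0.26 q [ 0.11  0.67  0.66  1.59 -0.45  1.04  0.89]
d [-0.0015  0.0031  0.0005] r [ 0.0005 -0.0017  0.0003]
F [-2.46  1.86  5.44] T [ 0.51  0.45 -0.01]
```

>>> carry_out(
  moves=[
    {"dx": -0.001,"dy": 0,"dz": 0,"rx": 0,"ry": 0,"rz": 0,"jaw": 1},
    {"dx": -0.001,"dy": 0,"dz": 0,"rx": 0,"ry": 0,"rz": 0,"jaw": 1},
    {"dx": -0.001,"dy": 0,"dz": 0,"rx": 0,"ry": 0,"rz": 0,"jaw": 1},
    {"dx": -0.001,"dy": 0,"dz": 0,"rx": 0,"ry": 0,"rz": 0,"jaw": 1},
    {"dx": -0.001,"dy": 0,"dz": 0,"rx": 0,"ry": 0,"rz": 0,"jaw": 1},
    {"dx": -0.001,"dy": 0,"dz": 0,"rx": 0,"ry": 0,"rz": 0,"jaw": 1},
    {"dx": -0.03,"dy": 0,"dz": 0,"rx": 0,"ry": 0,"rz": 0,"jaw": 1},
    {"dx": -0.08,"dy": 0,"dz": 0,"rx": 0,"ry": 0,"rz": 0,"jaw": 1},
    {"dx": -0.14,"dy": 0,"dz": 0,"rx": 0,"ry": 0,"rz": 0,"jaw": 1},
    {"dx": -0.18,"dy": 0,"dz": 0,"rx": 0,"ry": 0,"rz": 0,"jaw": 1},
    {"dx": -0.18,"dy": 0,"dz": 0,"rx": 0,"ry": 0,"rz": 0,"jaw": 1},
    {"dx": -0.18,"dy": 0,"dz": 0,"rx": 0,"ry": 0,"rz": 0,"jaw": 1},
  ],
)

```text
t: 52.92
tcp_pos: [0.5164, -0.3305, 0.1163]
tcp_rot: [0.707, -0.001, 0.707, -0.001]
wrist_force: [-0.3, 0.0, -0.7]
width: 0.999
```

```bash
python3 go.py .45 .004 .12 0; python3 - <<'E'
from leaf import *
f=grab_frame("side")
im=cv2.cvtColor(f["pixels"],cv2.COLOR_RGB2BGR)[150:290,230:430]
cv2.imwrite(f"pics/g29.png",cv2.resize(im,None,fx=4,fy=4,interpolation=cv2.INTER_CUBIC))
E
```

```text
t 52.92 p [ 0.5164 -0.3305  0.1163] yaw 0.0 F [-0.32  0.02 -0.66] w 0.999 q [ 0.08  0.58  0.71  1.49 -0.39  1.21  0.84]
d [-0.009   0.669  -0.1323] r [ 0.0004 -0.0002  0.0016]
```

>>> carry_out(
  moves=[
    {"dx": -0.01,"dy": 0.669,"dz": -0.132,"rx": 0,"ry": 0,"rz": 0,"jaw": 1},
    {"dx": -0.01,"dy": 0.669,"dz": -0.132,"rx": 0,"ry": 0,"rz": 0,"jaw": 1},
    {"dx": -0.01,"dy": 0.669,"dz": -0.132,"rx": 0,"ry": 0,"rz": 0,"jaw": 1},
    {"dx": -0.01,"dy": 0.669,"dz": -0.132,"rx": 0,"ry": 0,"rz": 0,"jaw": 1},
    {"dx": -0.01,"dy": 0.669,"dz": -0.132,"rx": 0,"ry": 0,"rz": 0,"jaw": 1},
    {"dx": -0.01,"dy": 0.669,"dz": -0.132,"rx": 0,"ry": 0,"rz": 0,"jaw": 1},
    {"dx": -0.01,"dy": 0.669,"dz": -0.132,"rx": 0,"ry": 0,"rz": 0,"jaw": 1},
    {"dx": -0.01,"dy": 0.669,"dz": -0.132,"rx": 0,"ry": 0,"rz": 0,"jaw": 1},
    {"dx": -0.01,"dy": 0.669,"dz": -0.132,"rx": 0,"ry": 0,"rz": 0,"jaw": 1},
    {"dx": -0.01,"dy": 0.669,"dz": -0.132,"rx": 0,"ry": 0,"rz": 0,"jaw": 1},
    {"dx": -0.01,"dy": 0.669,"dz": -0.132,"rx": 0,"ry": 0,"rz": 0,"jaw": 1},
    {"dx": -0.01,"dy": 0.669,"dz": -0.132,"rx": 0,"ry": 0,"rz": 0,"jaw": 1},
  ],
)

```text
t: 53.97
tcp_pos: [0.4491, 0.0028, 0.1193]
tcp_rot: [0.706, -0.0, 0.709, -0.002]
wrist_force: [0.3, -0.4, 0.2]
width: 0.997
```

>>> carry_out(
  moves=[
    {"dx": 0,"dy": 0,"dz": 0,"rx": 0,"ry": 0,"rz": 0,"jaw": 1},
    {"dx": 0,"dy": 0,"dz": 0,"rx": 0,"ry": 0,"rz": 0,"jaw": 1},
    {"dx": 0,"dy": 0,"dz": 0,"rx": 0,"ry": 0,"rz": 0,"jaw": 1},
    {"dx": 0,"dy": 0,"dz": 0,"rx": 0,"ry": 0,"rz": 0,"jaw": 1},
    {"dx": 0,"dy": 0,"dz": 0,"rx": 0,"ry": 0,"rz": 0,"jaw": 1},
  ],
)

```text
t: 54.38
tcp_pos: [0.4494, 0.0043, 0.1198]
tcp_rot: [0.706, -0.0, 0.708, -0.0]
wrist_force: [0.5, -0.1, 0.2]
width: 1.0
```

```bash
python3 go.py .45 .004 .0125 0
```

```text
t 54.38 p [0.4494 0.0043 0.1198] yaw -0.0 F [ 0.45 -0.08  0.2 ] w 1.0 q [-0.65  0.22  0.7   1.93 -0.16  1.05  0.12]
d [ 0.2146 -0.0004  0.0018] r [-0.0003 -0.0019  0.0006]
```

>>> carry_out(
  moves=[
    {"dx": 0.06,"dy": 0,"dz": 0.001,"rx": 0,"ry": 0,"rz": 0,"jaw": 1},
    {"dx": 0.12,"dy": 0,"dz": 0.001,"rx": 0,"ry": 0,"rz": 0,"jaw": 1},
    {"dx": 0.17,"dy": 0,"dz": 0.001,"rx": 0,"ry": 0,"rz": 0,"jaw": 1},
    {"dx": 0.2,"dy": 0,"dz": 0.001,"rx": 0,"ry": 0,"rz": 0,"jaw": 1},
    {"dx": 0.214,"dy": 0,"dz": 0.001,"rx": 0,"ry": 0,"rz": 0,"jaw": 1},
    {"dx": 0.214,"dy": 0,"dz": 0.001,"rx": 0,"ry": 0,"rz": 0,"jaw": 1},
    {"dx": 0.214,"dy": 0,"dz": 0.001,"rx": 0,"ry": 0,"rz": 0,"jaw": 1},
    {"dx": 0.214,"dy": 0,"dz": 0.001,"rx": 0,"ry": 0,"rz": 0,"jaw": 1},
    {"dx": 0.214,"dy": 0,"dz": 0.001,"rx": 0,"ry": 0,"rz": 0,"jaw": 1},
    {"dx": 0.214,"dy": 0,"dz": 0.001,"rx": 0,"ry": 0,"rz": 0,"jaw": 1},
  ],
)

```text
t: 55.22
tcp_pos: [0.4506, 0.0048, 0.0138]
tcp_rot: [0.707, -0.0, 0.707, 0.0]
wrist_force: [-0.4, -0.0, -1.2]
width: 0.998
```

```bash
python3 go.py .45 .004 .0125 0
```

```text
t 55.22 p [0.4506 0.0048 0.0138] yaw 0.0 F [-0.37 -0.03 -1.15] w 0.998 q [-0.56  0.39  0.63  2.04 -0.32  0.8   0.26]
d [ 0.0027 -0.0017 -0.0011] r [ 0.0006 -0.0005  0.0002]
```

>>> carry_out(
  moves=[
    {"dx": 0,"dy": 0,"dz": 0,"rx": 0,"ry": 0,"rz": 0,"jaw": -1},
    {"dx": 0,"dy": 0,"dz": 0,"rx": 0,"ry": 0,"rz": 0,"jaw": -1},
    {"dx": 0,"dy": 0,"dz": 0,"rx": 0,"ry": 0,"rz": 0,"jaw": -1},
    {"dx": 0,"dy": 0,"dz": 0,"rx": 0,"ry": 0,"rz": 0,"jaw": -1},
    {"dx": 0,"dy": 0,"dz": 0,"rx": 0,"ry": 0,"rz": 0,"jaw": -1},
    {"dx": 0,"dy": 0,"dz": 0,"rx": 0,"ry": 0,"rz": 0,"jaw": -1},
    {"dx": 0,"dy": 0,"dz": 0,"rx": 0,"ry": 0,"rz": 0,"jaw": -1},
    {"dx": 0,"dy": 0,"dz": 0,"rx": 0,"ry": 0,"rz": 0,"jaw": -1},
    {"dx": 0,"dy": 0,"dz": 0,"rx": 0,"ry": 0,"rz": 0,"jaw": -1},
  ],
)

```text
t: 55.97
tcp_pos: [0.4493, 0.0048, 0.013]
tcp_rot: [0.706, -0.0, 0.708, 0.0]
wrist_force: [-3.5, 0.0, 5.7]
width: 0.258
```

```bash
python3 go.py .5836 -.1086 .1 0; python3 ff.py
```

```text
t 55.97 p [0.4493 0.0048 0.013 ] yaw 0.0 F [-3.53  0.02  5.71] w 0.258 q [-0.56  0.39  0.63  2.05 -0.32  0.8   0.26]
d [-0.1748 -0.227   0.2678] r [ 0.0004 -0.0023  0.0003]
F [-2.49  0.41  5.21] T [-0.    0.41  0.03]
```

>>> carry_out(
  moves=[
    {"dx": -0.04,"dy": 0,"dz": 0,"rx": 0,"ry": 0,"rz": 0,"jaw": -1},
    {"dx": -0.1,"dy": 0,"dz": 0,"rx": 0,"ry": 0,"rz": 0,"jaw": -1},
    {"dx": -0.16,"dy": -0.03,"dz": 0.03,"rx": 0,"ry": 0,"rz": 0,"jaw": -1},
    {"dx": -0.175,"dy": -0.08,"dz": 0.08,"rx": 0,"ry": 0,"rz": 0,"jaw": -1},
    {"dx": -0.175,"dy": -0.13,"dz": 0.14,"rx": 0,"ry": 0,"rz": 0,"jaw": -1},
    {"dx": -0.175,"dy": -0.18,"dz": 0.2,"rx": 0,"ry": 0,"rz": 0,"jaw": -1},
    {"dx": -0.175,"dy": -0.227,"dz": 0.268,"rx": 0,"ry": 0,"rz": 0,"jaw": -1},
    {"dx": -0.175,"dy": -0.227,"dz": 0.268,"rx": 0,"ry": 0,"rz": 0,"jaw": -1},
    {"dx": -0.175,"dy": -0.227,"dz": 0.268,"rx": 0,"ry": 0,"rz": 0,"jaw": -1},
    {"dx": -0.175,"dy": -0.227,"dz": 0.268,"rx": 0,"ry": 0,"rz": 0,"jaw": -1},
    {"dx": -0.175,"dy": -0.227,"dz": 0.268,"rx": 0,"ry": 0,"rz": 0,"jaw": -1},
    {"dx": -0.175,"dy": -0.227,"dz": 0.268,"rx": 0,"ry": 0,"rz": 0,"jaw": -1},
  ],
)

```text
t: 57.12
tcp_pos: [0.583, -0.1069, 0.0997]
tcp_rot: [0.706, -0.001, 0.709, 0.001]
wrist_force: [-0.2, 0.7, -3.4]
width: 0.258
```

```bash
python3 ff.py; python3 go.py .5836 -.1086 .033 0;python3 - <<'E'
from leaf import *
f=grab_frame("side")
im=cv2.cvtColor(f["pixels"],cv2.COLOR_RGB2BGR)[150:290,230:430]
cv2.imwrite(f"pics/g30.png",cv2.resize(im,None,fx=4,fy=4,interpolation=cv2.INTER_CUBIC))
E
```

```text
F [ 0.25  0.46 -3.56] T [ 0.03 -0.05 -0.  ]
t 57.27 p [ 0.5836 -0.1075  0.1003] yaw 0.1 F [-0.13  0.66 -3.24] w 0.258 q [-0.3   0.55  0.67  1.57 -0.36  1.16  0.45]
d [ 0.1347 -0.0022  0.0004] r [ 0.0012 -0.0017 -0.0001]
```

Holding well. I'll lower it onto C.

>>> carry_out(
  moves=[
    {"dx": 0.02,"dy": -0.002,"dz": 0,"rx": 0,"ry": 0,"rz": 0,"jaw": -1},
    {"dx": 0.05,"dy": -0.002,"dz": 0,"rx": 0,"ry": 0,"rz": 0,"jaw": -1},
    {"dx": 0.08,"dy": -0.002,"dz": 0,"rx": 0,"ry": 0,"rz": 0,"jaw": -1},
    {"dx": 0.11,"dy": -0.002,"dz": 0,"rx": 0,"ry": 0,"rz": 0,"jaw": -1},
    {"dx": 0.128,"dy": -0.002,"dz": 0,"rx": 0,"ry": 0,"rz": 0,"jaw": -1},
    {"dx": 0.133,"dy": -0.002,"dz": 0,"rx": 0,"ry": 0,"rz": 0,"jaw": -1},
    {"dx": 0.133,"dy": -0.002,"dz": 0,"rx": 0,"ry": 0,"rz": 0,"jaw": -1},
    {"dx": 0.133,"dy": -0.002,"dz": 0,"rx": 0,"ry": 0,"rz": 0,"jaw": -1},
    {"dx": 0.133,"dy": -0.002,"dz": 0,"rx": 0,"ry": 0,"rz": 0,"jaw": -1},
    {"dx": 0.133,"dy": -0.002,"dz": 0,"rx": 0,"ry": 0,"rz": 0,"jaw": -1},
  ],
)

```text
t: 58.15
tcp_pos: [0.5846, -0.11, 0.0346]
tcp_rot: [0.707, -0.001, 0.707, -0.0]
wrist_force: [0.1, 0.0, -3.8]
width: 0.254
```

```bash
python3 ff.py; python3 go.py .5836 -.1086 .029 0
```

```text
F [-0.23 -0.82 -3.26] T [-0.06  0.04  0.05]
t 58.3 p [ 0.5841 -0.1097  0.0341] yaw 0.0 F [-0.7  -1.36 -3.17] w 0.255 q [-0.28  0.62  0.64  1.63 -0.42  1.03  0.49]
d [ 0.0102  0.0023 -0.001 ] r [ 0.0005 -0.0012  0.0006]
```

>>> carry_out(
  moves=[
    {"dx": 0.004,"dy": 0,"dz": 0,"rx": 0,"ry": 0,"rz": 0,"jaw": -1},
    {"dx": 0.007,"dy": 0,"dz": 0,"rx": 0,"ry": 0,"rz": 0,"jaw": -1},
    {"dx": 0.009,"dy": 0,"dz": 0,"rx": 0,"ry": 0,"rz": 0,"jaw": -1},
    {"dx": 0.01,"dy": 0,"dz": 0,"rx": 0,"ry": 0,"rz": 0,"jaw": -1},
    {"dx": 0.01,"dy": 0,"dz": 0,"rx": 0,"ry": 0,"rz": 0,"jaw": -1},
    {"dx": 0.01,"dy": 0,"dz": 0,"rx": 0,"ry": 0,"rz": 0,"jaw": -1},
  ],
)

```text
t: 58.8
tcp_pos: [0.5836, -0.1096, 0.0292]
tcp_rot: [0.706, -0.0, 0.708, 0.0]
wrist_force: [-2.7, 0.7, 3.4]
width: 0.252
```

```bash
python3 ff.py; python3 go.py .5836 -.1086 .029 0
```

```text
F [-3.62  1.17  5.18] T [0.21 0.71 0.  ]
t 58.95 p [ 0.5836 -0.1096  0.0291] yaw 0.0 F [-3.96  0.79  6.19] w 0.257 q [-0.27  0.63  0.63  1.64 -0.42  1.02  0.49]
d [0.0002 0.002  0.0001] r [ 0.0005 -0.002   0.0003]
```

>>> carry_out(
  moves=[
    {"dx": -0.001,"dy": 0,"dz": 0,"rx": 0,"ry": 0,"rz": 0,"jaw": 1},
    {"dx": -0.001,"dy": 0,"dz": 0,"rx": 0,"ry": 0,"rz": 0,"jaw": 1},
    {"dx": -0.001,"dy": 0,"dz": 0,"rx": 0,"ry": 0,"rz": 0,"jaw": 1},
    {"dx": -0.001,"dy": 0,"dz": 0,"rx": 0,"ry": 0,"rz": 0,"jaw": 1},
    {"dx": -0.001,"dy": 0,"dz": 0,"rx": 0,"ry": 0,"rz": 0,"jaw": 1},
    {"dx": -0.001,"dy": 0,"dz": 0,"rx": 0,"ry": 0,"rz": 0,"jaw": 1},
    {"dx": -0.03,"dy": 0,"dz": 0,"rx": 0,"ry": 0,"rz": 0,"jaw": 1},
    {"dx": -0.08,"dy": 0,"dz": 0,"rx": 0,"ry": 0,"rz": 0,"jaw": 1},
    {"dx": -0.14,"dy": 0,"dz": 0,"rx": 0,"ry": 0,"rz": 0,"jaw": 1},
    {"dx": -0.18,"dy": 0,"dz": 0,"rx": 0,"ry": 0,"rz": 0,"jaw": 1},
    {"dx": -0.18,"dy": 0,"dz": 0,"rx": 0,"ry": 0,"rz": 0,"jaw": 1},
    {"dx": -0.18,"dy": 0,"dz": 0,"rx": 0,"ry": 0,"rz": 0,"jaw": 1},
  ],
)

```text
t: 59.95
tcp_pos: [0.585, -0.11, 0.1199]
tcp_rot: [0.707, -0.001, 0.707, -0.0]
wrist_force: [-0.4, -0.6, -0.5]
width: 0.999
```

```bash
python3 go.py .4285 .0717 .12 0
```

```text
t 59.95 p [ 0.585  -0.11    0.1199] yaw 0.0 F [-0.37 -0.57 -0.51] w 0.999 q [-0.31  0.53  0.68  1.54 -0.35  1.19  0.44]
d [-0.0007  0.3637 -0.3128] r [0.0004 0.0002 0.0008]
```

>>> carry_out(
  moves=[
    {"dx": 0,"dy": 0.364,"dz": -0.313,"rx": 0,"ry": 0,"rz": 0,"jaw": 1},
    {"dx": 0,"dy": 0.364,"dz": -0.313,"rx": 0,"ry": 0,"rz": 0,"jaw": 1},
    {"dx": 0,"dy": 0.364,"dz": -0.313,"rx": 0,"ry": 0,"rz": 0,"jaw": 1},
    {"dx": 0,"dy": 0.364,"dz": -0.313,"rx": 0,"ry": 0,"rz": 0,"jaw": 1},
    {"dx": 0,"dy": 0.364,"dz": -0.313,"rx": 0,"ry": 0,"rz": 0,"jaw": 1},
    {"dx": 0,"dy": 0.364,"dz": -0.313,"rx": 0,"ry": 0,"rz": 0,"jaw": 1},
    {"dx": 0,"dy": 0.364,"dz": -0.313,"rx": 0,"ry": 0,"rz": 0,"jaw": 1},
    {"dx": 0,"dy": 0.364,"dz": -0.313,"rx": 0,"ry": 0,"rz": 0,"jaw": 1},
    {"dx": 0,"dy": 0.364,"dz": -0.313,"rx": 0,"ry": 0,"rz": 0,"jaw": 1},
    {"dx": 0,"dy": 0.364,"dz": -0.313,"rx": 0,"ry": 0,"rz": 0,"jaw": 1},
    {"dx": 0,"dy": 0.364,"dz": -0.313,"rx": 0,"ry": 0,"rz": 0,"jaw": 1},
  ],
)

```text
t: 60.87
tcp_pos: [0.428, 0.0707, 0.1186]
tcp_rot: [0.706, 0.0, 0.708, -0.002]
wrist_force: [0.6, -0.3, -0.1]
width: 0.999
```

```bash
python3 - <<'E'
from leaf import *
f=grab_frame("side")
im=cv2.cvtColor(f["pixels"],cv2.COLOR_RGB2BGR)[150:290,230:430]
cv2.imwrite(f"pics/g31.png",cv2.resize(im,None,fx=4,fy=4,interpolation=cv2.INTER_CUBIC))
f=grab_frame("top");np.save("top5.npy",f,allow_pickle=True)
im=cv2.cvtColor(f["pixels"],cv2.COLOR_RGB2BGR)[150:290,180:445]
cv2.imwrite("pics/t31.png",cv2.resize(im,None,fx=3,fy=3,interpolation=cv2.INTER_CUBIC))
E
python3 prof.py top5.npy | cut -c1-90;python3 go.py .4285 .0717 .0125 0
```

```text
A x tilt 0.19 pe [102.2] le [133.9] ps [1.4] ro [-13.9] | strip-34 = gap deficit 2.3 level
A y tilt 0.05 pe [79.3] le [111.8] ps [3.5] ro [-14.9] | strip-34 = gap deficit 1.5 levels
B x tilt -0.23 pe [100.8] le [136.1] ps [-2.7] ro [-15.8] | strip-34 = gap deficit -1.3 le
B y tilt -0.03 pe [78.1] le [109.7] ps [-0.5] ro [-12.0] | strip-34 = gap deficit 2.4 leve
C x tilt 0.17 pe [101.9] le [134.9] ps [-1.4] ro [-12.8] | strip-34 = gap deficit 1.0 leve
C y tilt 0.15 pe [79.5] le [109.2] ps [3.6] ro [-12.0] | strip-34 = gap deficit 4.3 levels
D x tilt -0.07 pe [100.3] le [134.4] ps [-0.2] ro [-13.6] | strip-34 = gap deficit -0.1 le
D y tilt -0.22 pe [71.6] le [111.4] ps [-2.8] ro [-16.6] | strip-34 = gap deficit -5.8 lev
t 60.97 p [0.4279 0.071  0.1187] yaw -0.1 F [-0.41 -0.39  0.02] w 0.999 q [-0.82  0.18  0.69  1.97 -0.13  1.04 -0.06]
d [0.2124 0.0017 0.0019] r [-0.0012 -0.0019  0.0011]
```

>>> carry_out(
  moves=[
    {"dx": 0.06,"dy": 0.001,"dz": 0.001,"rx": 0,"ry": 0,"rz": 0,"jaw": 1},
    {"dx": 0.12,"dy": 0.001,"dz": 0.001,"rx": 0,"ry": 0,"rz": 0,"jaw": 1},
    {"dx": 0.17,"dy": 0.001,"dz": 0.001,"rx": 0,"ry": 0,"rz": 0,"jaw": 1},
    {"dx": 0.2,"dy": 0.001,"dz": 0.001,"rx": 0,"ry": 0,"rz": 0,"jaw": 1},
    {"dx": 0.209,"dy": 0.001,"dz": 0.001,"rx": 0,"ry": 0,"rz": 0,"jaw": 1},
    {"dx": 0.209,"dy": 0.001,"dz": 0.001,"rx": 0,"ry": 0,"rz": 0,"jaw": 1},
    {"dx": 0.209,"dy": 0.001,"dz": 0.001,"rx": 0,"ry": 0,"rz": 0,"jaw": 1},
    {"dx": 0.209,"dy": 0.001,"dz": 0.001,"rx": 0,"ry": 0,"rz": 0,"jaw": 1},
    {"dx": 0.209,"dy": 0.001,"dz": 0.001,"rx": 0,"ry": 0,"rz": 0,"jaw": 1},
    {"dx": 0.209,"dy": 0.001,"dz": 0.001,"rx": 0,"ry": 0,"rz": 0,"jaw": 1},
  ],
)

```text
t: 61.8
tcp_pos: [0.4285, 0.073, 0.0153]
tcp_rot: [0.707, -0.0, 0.707, 0.0]
wrist_force: [0.6, 0.2, 0.4]
width: 0.999
```

```bash
python3 go.py .4285 .0717 .0135 0
```

```text
t 61.8 p [0.4285 0.073  0.0153] yaw 0.0 F [0.61 0.17 0.44] w 0.999 q [-0.73  0.36  0.64  2.08 -0.3   0.79  0.08]
d [ 0.0036 -0.0026  0.0001] r [ 0.0005 -0.0006 -0.0001]
```

>>> carry_out(
  moves=[
    {"dx": 0,"dy": 0,"dz": 0,"rx": 0,"ry": 0,"rz": 0,"jaw": -1},
    {"dx": 0,"dy": 0,"dz": 0,"rx": 0,"ry": 0,"rz": 0,"jaw": -1},
    {"dx": 0,"dy": 0,"dz": 0,"rx": 0,"ry": 0,"rz": 0,"jaw": -1},
    {"dx": 0,"dy": 0,"dz": 0,"rx": 0,"ry": 0,"rz": 0,"jaw": -1},
    {"dx": 0,"dy": 0,"dz": 0,"rx": 0,"ry": 0,"rz": 0,"jaw": -1},
    {"dx": 0,"dy": 0,"dz": 0,"rx": 0,"ry": 0,"rz": 0,"jaw": -1},
    {"dx": 0,"dy": 0,"dz": 0,"rx": 0,"ry": 0,"rz": 0,"jaw": -1},
    {"dx": 0,"dy": 0,"dz": 0,"rx": 0,"ry": 0,"rz": 0,"jaw": -1},
    {"dx": 0,"dy": 0,"dz": 0,"rx": 0,"ry": 0,"rz": 0,"jaw": -1},
  ],
)

```text
t: 62.55
tcp_pos: [0.4273, 0.0728, 0.0146]
tcp_rot: [0.706, -0.0, 0.708, 0.0]
wrist_force: [-2.5, -0.6, 5.4]
width: 0.254
```

```bash
python3 ff.py; python3 go.py .5792 .0993 .1 0
```

```text
F [-2.16 -0.03  5.44] T [-0.    0.32  0.01]
t 62.7 p [0.4273 0.0728 0.0146] yaw 0.0 F [-2.04  0.08  5.18] w 0.254 q [-0.73  0.36  0.63  2.08 -0.3   0.79  0.08]
d [-0.1719  0.0527  0.3032] r [ 0.0005 -0.0022  0.0003]
```

>>> carry_out(
  moves=[
    {"dx": -0.04,"dy": 0,"dz": 0,"rx": 0,"ry": 0,"rz": 0,"jaw": -1},
    {"dx": -0.1,"dy": 0,"dz": 0,"rx": 0,"ry": 0,"rz": 0,"jaw": -1},
    {"dx": -0.16,"dy": 0,"dz": 0.04,"rx": 0,"ry": 0,"rz": 0,"jaw": -1},
    {"dx": -0.172,"dy": 0.02,"dz": 0.1,"rx": 0,"ry": 0,"rz": 0,"jaw": -1},
    {"dx": -0.172,"dy": 0.03,"dz": 0.17,"rx": 0,"ry": 0,"rz": 0,"jaw": -1},
    {"dx": -0.172,"dy": 0.04,"dz": 0.24,"rx": 0,"ry": 0,"rz": 0,"jaw": -1},
    {"dx": -0.172,"dy": 0.053,"dz": 0.303,"rx": 0,"ry": 0,"rz": 0,"jaw": -1},
    {"dx": -0.172,"dy": 0.053,"dz": 0.303,"rx": 0,"ry": 0,"rz": 0,"jaw": -1},
    {"dx": -0.172,"dy": 0.053,"dz": 0.303,"rx": 0,"ry": 0,"rz": 0,"jaw": -1},
    {"dx": -0.172,"dy": 0.053,"dz": 0.303,"rx": 0,"ry": 0,"rz": 0,"jaw": -1},
    {"dx": -0.172,"dy": 0.053,"dz": 0.303,"rx": 0,"ry": 0,"rz": 0,"jaw": -1},
    {"dx": -0.172,"dy": 0.053,"dz": 0.303,"rx": 0,"ry": 0,"rz": 0,"jaw": -1},
  ],
)

```text
t: 63.7
tcp_pos: [0.5779, 0.0992, 0.0995]
tcp_rot: [0.705, -0.0, 0.709, -0.0]
wrist_force: [-0.5, 0.0, -4.5]
width: 0.251
```

```bash
python3 ff.py; python3 go.py .5792 .0993 .035 0
```

```text
F [-0.36  0.32 -3.52] T [-0.01  0.03  0.02]
t 63.85 p [0.5787 0.0995 0.1002] yaw 0.0 F [-0.93  0.46 -2.12] w 0.249 q [-0.64  0.53  0.64  1.58 -0.34  1.14  0.08]
d [ 0.1304 -0.0003  0.0014] r [ 0.0004 -0.0019  0.0001]
```

>>> carry_out(
  moves=[
    {"dx": 0.02,"dy": 0,"dz": 0,"rx": 0,"ry": -0.002,"rz": 0,"jaw": -1},
    {"dx": 0.05,"dy": 0,"dz": 0,"rx": 0,"ry": -0.002,"rz": 0,"jaw": -1},
    {"dx": 0.08,"dy": 0,"dz": 0,"rx": 0,"ry": -0.002,"rz": 0,"jaw": -1},
    {"dx": 0.11,"dy": 0,"dz": 0,"rx": 0,"ry": -0.002,"rz": 0,"jaw": -1},
    {"dx": 0.125,"dy": 0,"dz": 0,"rx": 0,"ry": -0.002,"rz": 0,"jaw": -1},
    {"dx": 0.13,"dy": 0,"dz": 0,"rx": 0,"ry": -0.002,"rz": 0,"jaw": -1},
    {"dx": 0.13,"dy": 0,"dz": 0,"rx": 0,"ry": -0.002,"rz": 0,"jaw": -1},
    {"dx": 0.13,"dy": 0,"dz": 0,"rx": 0,"ry": -0.002,"rz": 0,"jaw": -1},
    {"dx": 0.13,"dy": 0,"dz": 0,"rx": 0,"ry": -0.002,"rz": 0,"jaw": -1},
    {"dx": 0.13,"dy": 0,"dz": 0,"rx": 0,"ry": -0.002,"rz": 0,"jaw": -1},
    {"dx": 0.13,"dy": 0,"dz": 0,"rx": 0,"ry": -0.002,"rz": 0,"jaw": -1},
  ],
)

```text
t: 64.77
tcp_pos: [0.5797, 0.0994, 0.0357]
tcp_rot: [0.708, -0.0, 0.707, 0.0]
wrist_force: [0.4, 0.7, -4.0]
width: 0.25
```

```bash
python3 ff.py; python3 go.py .5792 .0993 .0315 0
```

```text
F [ 0.46 -0.05 -3.52] T [0.03 0.03 0.04]
t 64.92 p [0.5792 0.0994 0.0352] yaw 0.0 F [ 0.26 -0.59 -3.55] w 0.25 q [-0.62  0.6   0.61  1.65 -0.39  1.01  0.12]
d [ 0.0073 -0.0003 -0.0001] r [0.0005 0.0004 0.0004]
```

Lower 3.5 mm, then one millimetre at a time until the weight lands.

>>> carry_out(
  moves=[
    {"dx": 0.004,"dy": 0,"dz": 0,"rx": 0,"ry": 0,"rz": 0,"jaw": -1},
    {"dx": 0.007,"dy": 0,"dz": 0,"rx": 0,"ry": 0,"rz": 0,"jaw": -1},
    {"dx": 0.007,"dy": 0,"dz": 0,"rx": 0,"ry": 0,"rz": 0,"jaw": -1},
    {"dx": 0.007,"dy": 0,"dz": 0,"rx": 0,"ry": 0,"rz": 0,"jaw": -1},
    {"dx": 0.007,"dy": 0,"dz": 0,"rx": 0,"ry": 0,"rz": 0,"jaw": -1},
  ],
)

```text
t: 65.33
tcp_pos: [0.579, 0.0993, 0.0312]
tcp_rot: [0.707, -0.001, 0.707, -0.0]
wrist_force: [0.1, -0.4, -4.0]
width: 0.253
```

```bash
python3 ff.py; python3 go.py .5792 .0993 .0305 0
```

```text
F [ 0.43 -0.02 -3.61] T [-0.04  0.04  0.05]
t 65.48 p [0.5791 0.0993 0.0314] yaw 0.0 F [ 1.02  0.2  -4.02] w 0.253 q [-0.62  0.61  0.61  1.66 -0.39  1.    0.12]
d [ 0.0019 -0.0001  0.0001] r [0.0005 0.0002 0.0005]
```

>>> carry_out(
  moves=[
    {"dx": 0.001,"dy": 0,"dz": 0,"rx": 0,"ry": 0,"rz": 0,"jaw": -1},
    {"dx": 0.001,"dy": 0,"dz": 0,"rx": 0,"ry": 0,"rz": 0,"jaw": 1},
    {"dx": 0.001,"dy": 0,"dz": 0,"rx": 0,"ry": 0,"rz": 0,"jaw": 1},
    {"dx": 0.001,"dy": 0,"dz": 0,"rx": 0,"ry": 0,"rz": 0,"jaw": 1},
    {"dx": 0.001,"dy": 0,"dz": 0,"rx": 0,"ry": 0,"rz": 0,"jaw": 1},
    {"dx": 0.001,"dy": 0,"dz": 0,"rx": 0,"ry": 0,"rz": 0,"jaw": 1},
    {"dx": 0.001,"dy": 0,"dz": 0,"rx": 0,"ry": 0,"rz": 0,"jaw": 1},
    {"dx": -0.03,"dy": 0,"dz": 0,"rx": 0,"ry": 0,"rz": 0,"jaw": 1},
    {"dx": -0.08,"dy": 0,"dz": 0,"rx": 0,"ry": 0,"rz": 0,"jaw": 1},
    {"dx": -0.14,"dy": 0,"dz": 0,"rx": 0,"ry": 0,"rz": 0,"jaw": 1},
    {"dx": -0.18,"dy": 0,"dz": 0,"rx": 0,"ry": 0,"rz": 0,"jaw": 1},
    {"dx": -0.18,"dy": 0,"dz": 0,"rx": 0,"ry": 0,"rz": 0,"jaw": 1},
  ],
)

```text
t: 66.48
tcp_pos: [0.5829, 0.0993, 0.1267]
tcp_rot: [0.711, 0.0, 0.704, 0.001]
wrist_force: [0.6, -0.4, 0.5]
width: 1.0
```

```bash
python3 go.py .4378 .1457 .12 0
```

```text
t 66.48 p [0.5829 0.0993 0.1267] yaw 0.0 F [ 0.59 -0.36  0.49] w 1.0 q [-0.65  0.5   0.66  1.55 -0.33  1.18  0.07]
d [ 0.0105  0.093  -0.2904] r [ 0.0003  0.0064 -0.0006]
```

>>> carry_out(
  moves=[
    {"dx": 0,"dy": 0.093,"dz": -0.283,"rx": 0,"ry": 0,"rz": 0,"jaw": 1},
    {"dx": 0,"dy": 0.093,"dz": -0.283,"rx": 0,"ry": 0,"rz": 0,"jaw": 1},
    {"dx": 0,"dy": 0.093,"dz": -0.283,"rx": 0,"ry": 0,"rz": 0,"jaw": 1},
    {"dx": 0,"dy": 0.093,"dz": -0.283,"rx": 0,"ry": 0,"rz": 0,"jaw": 1},
    {"dx": 0,"dy": 0.093,"dz": -0.283,"rx": 0,"ry": 0,"rz": 0,"jaw": 1},
    {"dx": 0,"dy": 0.093,"dz": -0.283,"rx": 0,"ry": 0,"rz": 0,"jaw": 1},
    {"dx": 0,"dy": 0.093,"dz": -0.283,"rx": 0,"ry": 0,"rz": 0,"jaw": 1},
    {"dx": 0,"dy": 0.093,"dz": -0.283,"rx": 0,"ry": 0,"rz": 0,"jaw": 1},
    {"dx": 0,"dy": 0.093,"dz": -0.283,"rx": 0,"ry": 0,"rz": 0,"jaw": 1},
    {"dx": 0,"dy": 0.093,"dz": -0.283,"rx": 0,"ry": 0,"rz": 0,"jaw": 1},
  ],
)

```text
t: 67.32
tcp_pos: [0.4385, 0.145, 0.1213]
tcp_rot: [0.707, -0.0, 0.707, -0.001]
wrist_force: [-0.4, -0.1, 0.4]
width: 0.999
```

```bash
python3 ff.py; python3 go.py .4378 .1457 .0145 0
```

```text
F [-0.38 -0.08  0.46] T [ 0.01  0.02 -0.05]
t 67.47 p [0.438  0.1454 0.1212] yaw -0.0 F [-0.54 -0.21  0.64] w 1.005 q [-0.94  0.24  0.69  1.9  -0.17  1.06 -0.18]
d [ 0.2134  0.0008 -0.0004] r [-0.0001  0.0001  0.0009]
```

>>> carry_out(
  moves=[
    {"dx": 0.06,"dy": 0,"dz": 0,"rx": 0,"ry": 0,"rz": 0,"jaw": 1},
    {"dx": 0.12,"dy": 0,"dz": 0,"rx": 0,"ry": 0,"rz": 0,"jaw": 1},
    {"dx": 0.17,"dy": 0,"dz": 0,"rx": 0,"ry": 0,"rz": 0,"jaw": 1},
    {"dx": 0.2,"dy": 0,"dz": 0,"rx": 0,"ry": 0,"rz": 0,"jaw": 1},
    {"dx": 0.212,"dy": 0,"dz": 0,"rx": 0,"ry": 0,"rz": 0,"jaw": 1},
    {"dx": 0.212,"dy": 0,"dz": 0,"rx": 0,"ry": 0,"rz": 0,"jaw": 1},
    {"dx": 0.212,"dy": 0,"dz": 0,"rx": 0,"ry": 0,"rz": 0,"jaw": 1},
    {"dx": 0.212,"dy": 0,"dz": 0,"rx": 0,"ry": 0,"rz": 0,"jaw": 1},
    {"dx": 0.212,"dy": 0,"dz": 0,"rx": 0,"ry": 0,"rz": 0,"jaw": 1},
    {"dx": 0.212,"dy": 0,"dz": 0,"rx": 0,"ry": 0,"rz": 0,"jaw": 1},
  ],
)

```text
t: 68.3
tcp_pos: [0.4385, 0.1462, 0.0164]
tcp_rot: [0.708, -0.0, 0.706, 0.0]
wrist_force: [0.1, 1.1, -0.3]
width: 1.0
```

```bash
python3 go.py .4378 .1457 .0145 0
```

```text
t 68.3 p [0.4385 0.1462 0.0164] yaw 0.1 F [ 0.1   1.12 -0.3 ] w 1.0 q [-0.86  0.4   0.62  2.02 -0.32  0.82 -0.06]
d [ 0.0037 -0.0009 -0.0013] r [ 0.0006  0.0014 -0.0003]
```

>>> carry_out(
  moves=[
    {"dx": 0,"dy": 0,"dz": 0,"rx": 0,"ry": 0,"rz": 0,"jaw": -1},
    {"dx": 0,"dy": 0,"dz": 0,"rx": 0,"ry": 0,"rz": 0,"jaw": -1},
    {"dx": 0,"dy": 0,"dz": 0,"rx": 0,"ry": 0,"rz": 0,"jaw": -1},
    {"dx": 0,"dy": 0,"dz": 0,"rx": 0,"ry": 0,"rz": 0,"jaw": -1},
    {"dx": 0,"dy": 0,"dz": 0,"rx": 0,"ry": 0,"rz": 0,"jaw": -1},
    {"dx": 0,"dy": 0,"dz": 0,"rx": 0,"ry": 0,"rz": 0,"jaw": -1},
    {"dx": 0,"dy": 0,"dz": 0,"rx": 0,"ry": 0,"rz": 0,"jaw": -1},
    {"dx": 0,"dy": 0,"dz": 0,"rx": 0,"ry": 0,"rz": 0,"jaw": -1},
    {"dx": 0,"dy": 0,"dz": 0,"rx": 0,"ry": 0,"rz": 0,"jaw": -1},
  ],
)

```text
t: 69.05
tcp_pos: [0.4372, 0.1457, 0.0155]
tcp_rot: [0.707, -0.0, 0.707, 0.0]
wrist_force: [-2.1, -0.8, 5.2]
width: 0.252
```

```bash
python3 ff.py; python3 go.py .5188 .3367 .1 0; python3 - <<'E'
from leaf import *
f=grab_frame("side")
im=cv2.cvtColor(f["pixels"],cv2.COLOR_RGB2BGR)[150:290,200:400]
cv2.imwrite(f"pics/g33.png",cv2.resize(im,None,fx=4,fy=4,interpolation=cv2.INTER_CUBIC))
E
```

```text
F [-2.45 -0.68  5.44] T [-0.03  0.5  -0.01]
t 69.2 p [0.4372 0.1457 0.0154] yaw 0.0 F [-3.08 -0.76  5.81] w 0.251 q [-0.86  0.4   0.62  2.02 -0.32  0.82 -0.05]
d [-0.1695  0.3817  0.1634] r [ 0.0005 -0.0004  0.0004]
```

>>> carry_out(
  moves=[
    {"dx": -0.04,"dy": 0,"dz": 0,"rx": 0,"ry": 0,"rz": 0,"jaw": -1},
    {"dx": -0.1,"dy": 0,"dz": 0,"rx": 0,"ry": 0,"rz": 0,"jaw": -1},
    {"dx": -0.16,"dy": 0.05,"dz": 0.03,"rx": 0,"ry": 0,"rz": 0,"jaw": -1},
    {"dx": -0.17,"dy": 0.12,"dz": 0.06,"rx": 0,"ry": 0,"rz": 0,"jaw": -1},
    {"dx": -0.17,"dy": 0.19,"dz": 0.09,"rx": 0,"ry": 0,"rz": 0,"jaw": -1},
    {"dx": -0.17,"dy": 0.26,"dz": 0.12,"rx": 0,"ry": 0,"rz": 0,"jaw": -1},
    {"dx": -0.17,"dy": 0.32,"dz": 0.15,"rx": 0,"ry": 0,"rz": 0,"jaw": -1},
    {"dx": -0.17,"dy": 0.38,"dz": 0.163,"rx": 0,"ry": 0,"rz": 0,"jaw": -1},
    {"dx": -0.17,"dy": 0.38,"dz": 0.163,"rx": 0,"ry": 0,"rz": 0,"jaw": -1},
    {"dx": -0.17,"dy": 0.38,"dz": 0.163,"rx": 0,"ry": 0,"rz": 0,"jaw": -1},
    {"dx": -0.17,"dy": 0.38,"dz": 0.163,"rx": 0,"ry": 0,"rz": 0,"jaw": -1},
    {"dx": -0.17,"dy": 0.38,"dz": 0.163,"rx": 0,"ry": 0,"rz": 0,"jaw": -1},
  ],
)

```text
t: 70.25
tcp_pos: [0.5187, 0.3337, 0.0993]
tcp_rot: [0.707, -0.001, 0.707, -0.002]
wrist_force: [0.4, -0.1, -3.3]
width: 0.251
```

```bash
python3 ff.py; python3 go.py .5188 .336 .036 0
```

```text
F [ 0.15  0.2  -3.16] T [-0.02 -0.04  0.  ]
t 70.4 p [0.519  0.3344 0.1002] yaw -0.1 F [ 0.61 -0.18 -2.96] w 0.253 q [-0.99  0.58  0.59  1.49 -0.34  1.17 -0.34]
d [ 0.1283  0.0034 -0.0004] r [-0.0009 -0.0001  0.0008]
```

>>> carry_out(
  moves=[
    {"dx": 0.02,"dy": 0.002,"dz": 0,"rx": 0,"ry": 0,"rz": 0,"jaw": -1},
    {"dx": 0.05,"dy": 0.002,"dz": 0,"rx": 0,"ry": 0,"rz": 0,"jaw": -1},
    {"dx": 0.08,"dy": 0.002,"dz": 0,"rx": 0,"ry": 0,"rz": 0,"jaw": -1},
    {"dx": 0.11,"dy": 0.002,"dz": 0,"rx": 0,"ry": 0,"rz": 0,"jaw": -1},
    {"dx": 0.123,"dy": 0.002,"dz": 0,"rx": 0,"ry": 0,"rz": 0,"jaw": -1},
    {"dx": 0.128,"dy": 0.002,"dz": 0,"rx": 0,"ry": 0,"rz": 0,"jaw": -1},
    {"dx": 0.128,"dy": 0.002,"dz": 0,"rx": 0,"ry": 0,"rz": 0,"jaw": -1},
    {"dx": 0.128,"dy": 0.002,"dz": 0,"rx": 0,"ry": 0,"rz": 0,"jaw": -1},
    {"dx": 0.128,"dy": 0.002,"dz": 0,"rx": 0,"ry": 0,"rz": 0,"jaw": -1},
    {"dx": 0.128,"dy": 0.002,"dz": 0,"rx": 0,"ry": 0,"rz": 0,"jaw": -1},
    {"dx": 0.128,"dy": 0.002,"dz": 0,"rx": 0,"ry": 0,"rz": 0,"jaw": -1},
  ],
)

```text
t: 71.32
tcp_pos: [0.5194, 0.3371, 0.037]
tcp_rot: [0.708, -0.0, 0.707, 0.0]
wrist_force: [0.7, 0.1, -3.2]
width: 0.254
```

```bash
python3 ff.py; python3 go.py .5188 .336 .032 0
```

```text
F [ 0.14 -0.4  -3.69] T [-0.03  0.01  0.03]
t 71.47 p [0.519  0.3369 0.0365] yaw 0.0 F [ 0.65 -0.6  -3.66] w 0.252 q [-0.97  0.65  0.56  1.55 -0.38  1.05 -0.31]
d [ 0.009  -0.0018 -0.0005] r [0.0005 0.0003 0.0003]
```

>>> carry_out(
  moves=[
    {"dx": 0.004,"dy": 0,"dz": 0,"rx": 0,"ry": 0,"rz": 0,"jaw": -1},
    {"dx": 0.008,"dy": 0,"dz": 0,"rx": 0,"ry": 0,"rz": 0,"jaw": -1},
    {"dx": 0.009,"dy": 0,"dz": 0,"rx": 0,"ry": 0,"rz": 0,"jaw": -1},
    {"dx": 0.009,"dy": 0,"dz": 0,"rx": 0,"ry": 0,"rz": 0,"jaw": -1},
    {"dx": 0.009,"dy": 0,"dz": 0,"rx": 0,"ry": 0,"rz": 0,"jaw": -1},
  ],
)

```text
t: 71.88
tcp_pos: [0.5188, 0.3368, 0.0317]
tcp_rot: [0.707, -0.001, 0.707, -0.0]
wrist_force: [0.5, 0.3, -2.6]
width: 0.254
```

```bash
python3 ff.py; python3 go.py .5188 .336 .032 0
```

```text
F [-0.59 -0.22 -2.48] T [-0.04  0.14  0.01]
t 72.03 p [0.5188 0.3368 0.0317] yaw 0.0 F [-0.28  0.41 -3.12] w 0.252 q [-0.97  0.65  0.56  1.56 -0.38  1.04 -0.31]
d [-0.0006 -0.0016 -0.0001] r [0.0005 0.     0.0005]
```

>>> carry_out(
  moves=[
    {"dx": 0.0,"dy": 0,"dz": 0,"rx": 0,"ry": 0,"rz": 0,"jaw": -1},
    {"dx": 0.0,"dy": 0,"dz": 0,"rx": 0,"ry": 0,"rz": 0,"jaw": 1},
    {"dx": 0.0,"dy": 0,"dz": 0,"rx": 0,"ry": 0,"rz": 0,"jaw": 1},
    {"dx": 0.0,"dy": 0,"dz": 0,"rx": 0,"ry": 0,"rz": 0,"jaw": 1},
    {"dx": 0.0,"dy": 0,"dz": 0,"rx": 0,"ry": 0,"rz": 0,"jaw": 1},
    {"dx": 0.0,"dy": 0,"dz": 0,"rx": 0,"ry": 0,"rz": 0,"jaw": 1},
    {"dx": 0.0,"dy": 0,"dz": 0,"rx": 0,"ry": 0,"rz": 0,"jaw": 1},
    {"dx": -0.03,"dy": 0,"dz": 0,"rx": 0,"ry": 0,"rz": 0,"jaw": 1},
    {"dx": -0.08,"dy": 0,"dz": 0,"rx": 0,"ry": 0,"rz": 0,"jaw": 1},
    {"dx": -0.14,"dy": 0,"dz": 0,"rx": 0,"ry": 0,"rz": 0,"jaw": 1},
    {"dx": -0.2,"dy": 0,"dz": 0,"rx": 0,"ry": 0,"rz": 0,"jaw": 1},
    {"dx": -0.25,"dy": 0,"dz": 0,"rx": 0,"ry": 0,"rz": 0,"jaw": 1},
  ],
)

```text
t: 73.03
tcp_pos: [0.5194, 0.337, 0.159]
tcp_rot: [0.708, -0.0, 0.706, 0.0]
wrist_force: [1.2, -0.7, 0.6]
width: 1.0
```

```bash
python3 go.py .3 .45 .3 0
```

```text
t 73.03 p [0.5194 0.337  0.159 ] yaw 0.0 F [ 1.21 -0.65  0.56] w 1.0 q [-1.    0.53  0.61  1.41 -0.31  1.29 -0.37]
d [-0.2828  0.2263 -0.4382] r [ 0.0003  0.0011 -0.0001]
```

Moving the arm aside for a clear check.

>>> carry_out(
  moves=[
    {"dx": -0.18,"dy": 0.226,"dz": -0.438,"rx": 0,"ry": 0,"rz": 0,"jaw": 1},
    {"dx": -0.18,"dy": 0.226,"dz": -0.438,"rx": 0,"ry": 0,"rz": 0,"jaw": 1},
    {"dx": -0.18,"dy": 0.226,"dz": -0.438,"rx": 0,"ry": 0,"rz": 0,"jaw": 1},
    {"dx": -0.18,"dy": 0.226,"dz": -0.438,"rx": 0,"ry": 0,"rz": 0,"jaw": 1},
    {"dx": -0.18,"dy": 0.226,"dz": -0.438,"rx": 0,"ry": 0,"rz": 0,"jaw": 1},
    {"dx": -0.18,"dy": 0.226,"dz": -0.438,"rx": 0,"ry": 0,"rz": 0,"jaw": 1},
    {"dx": -0.18,"dy": 0.226,"dz": -0.438,"rx": 0,"ry": 0,"rz": 0,"jaw": 1},
    {"dx": -0.18,"dy": 0.226,"dz": -0.438,"rx": 0,"ry": 0,"rz": 0,"jaw": 1},
    {"dx": -0.18,"dy": 0.226,"dz": -0.438,"rx": 0,"ry": 0,"rz": 0,"jaw": 1},
    {"dx": -0.18,"dy": 0.226,"dz": -0.438,"rx": 0,"ry": 0,"rz": 0,"jaw": 1},
  ],
)

```text
t: 73.87
tcp_pos: [0.3013, 0.4484, 0.2463]
tcp_rot: [0.707, -0.0, 0.707, -0.001]
wrist_force: [0.5, -0.1, 0.5]
width: 0.998
```

```bash
python3 - <<'E'
from leaf import *
f=grab_frame("side");np.save("side6.npy",f,allow_pickle=True)
im=cv2.cvtColor(f["pixels"],cv2.COLOR_RGB2BGR)[150:290,200:400]
cv2.imwrite(f"pics/g34.png",cv2.resize(im,None,fx=4,fy=4,interpolation=cv2.INTER_CUBIC))
f=grab_frame("top");np.save("top6.npy",f,allow_pickle=True)
im=cv2.cvtColor(f["pixels"],cv2.COLOR_RGB2BGR)[150:290,180:445]
cv2.imwrite("pics/t34.png",cv2.resize(im,None,fx=3,fy=3,interpolation=cv2.INTER_CUBIC))
# profile edges of panel using band avoiding the weight, cream level fixed
import prof
from lf import w,LEAF
def pr(f,n,ax):
    L=f["pixels"].astype(np.float32).sum(-1); F=134 if ax==0 else 109;E=100 if ax==0 else 75; o=[]
    for b in ([6,9,12,15],[60,63,66,69]) if ax==0 else ([8,12,16,20],[80,84,88,92]):
        s=np.arange(-25,F+14,.5)
        pts=np.array([[proj(f,[*(w(n,*((ss,bb) if ax==0 else (bb,ss)))),.008]) for ss in s] for bb in b],np.float32)
        p=cv2.remap(L,pts[...,0],pts[...,1],cv2.INTER_LINEAR).mean(0)
        cr=np.percentile(p[(s>5)&(s<E-5)],70); br=np.median(p[(s>E+10)&(s<F-6)])
        o.append((prof.cross(s,p,-12,25,(cr+br)/2)[:1],prof.cross(s,p,E-15,E+22,(cr+br)/2)[-1:],prof.cross(s,p,F-8,F+12,(br+p[-6:].mean())/2)[-1:]))
    return o
for n in "ABCD":
    for ax in (0,1): print(n,"xy"[ax],"before",pr(np.load("top2.npy",allow_pickle=True).item(),n,ax),"now",pr(f,n,ax))
E
```

```text
A x before [([2.3], [103.3], [134.0]), ([2.7], [103.1], [133.9])] now [([1.5], [102.1], [134.0]), ([1.8], [102.2], [133.9])]
A y before [([3.8], [79.1], [111.8]), ([3.1], [78.9], [111.7])] now [([3.7], [79.2], [111.1]), ([3.0], [79.1], [111.6])]
B x before [([-1.3], [99.3], [135.9]), ([-1.2], [99.1], [136.2])] now [([-1.4], [99.4], [135.9]), ([-1.3], [99.1], [136.2])]
B y before [([0.9], [76.2], [109.6]), ([1.0], [76.2], [109.2])] now [([0.7], [76.4], [109.7]), ([1.0], [76.2], [109.2])]
C x before [([0.4], [100.7], [134.0]), ([0.4], [100.3], [133.4])] now [([0.3], [101.0], [134.0]), ([0.2], [100.6], [133.3])]
C y before [([1.6], [77.1], [109.0]), ([2.4], [77.2], [109.8])] now [([1.6], [77.1], [108.9]), ([2.1], [77.5], [109.8])]
D x before [([-0.2], [100.4], [134.6]), ([0.3], [100.3], [134.6])] now [([-0.4], [100.6], [134.5]), ([-0.4], [101.1], [134.8])]
D y before [([-2.4], [71.4], [111.7]), ([-2.8], [71.2], [111.2])] now [([-2.5], [71.6], [111.6]), ([-2.9], [71.2], [111.2])]
```

```bash
python3 - <<'E'
from lf import *
f=np.load("top6.npy",allow_pickle=True).item(); g=np.load("side6.npy",allow_pickle=True).item(); W=cloud(f); V=cloud(g)
for n in "ABCD":
    c=w(n,50,37.5); m=(np.hypot(W[...,0]-c[0],W[...,1]-c[1])<.04)&(W[...,2]>.056); k=W[m]; d=W[(np.hypot(W[...,0]-c[0],W[...,1]-c[1])<.045)&(W[...,2]>.03)]
    print(n,"knob-panel mm",((k.mean(0)[:2]-c)*1000).round(1),"top z",np.median(k[:,2]).round(3))
m=(abs(V[...,0]-.655)<.05)&(abs(V[...,1]+.26)<.05)&(V[...,2]>.09);P=V[m]
for z in np.arange(.1,.18,.02): k=abs(P[:,2]-z)<.01; print(z.round(2),P[k].mean(0).round(4))
print(P[:,2].max())
print(read_state()["joint_velocities"].round(3).tolist(), read_state()["wrist_force"].round(1))
E
```

```text
A knob-panel mm [1.4 2.8] top z 0.066
B knob-panel mm [-1.8  1. ] top z 0.066
C knob-panel mm [ 1.  -1.4] top z 0.065
D knob-panel mm [ 0.1 -0.4] top z 0.065
0.1 [ 0.6525 -0.2559  0.1   ]
0.12 [ 0.6522 -0.2549  0.12  ]
0.14 [ 0.6533 -0.2551  0.1398]
0.16 [ 0.653  -0.2556  0.1591]
0.17446265097846583
[0.003, 0.004, -0.005, -0.004, -0.005, -0.0, -0.001] [0.  0.7 0.4]
```

```bash
python3 - <<'E'
from rig import grab_frame, read_state
import cv2
f=grab_frame("top"); cv2.imwrite("pics/final_last.png",f["pixels"][:,:,::-1]); s=read_state(); print(s["t"],s["tcp_pos"],s["wrist_force"])
E
```

```text
74.0167 [0.30153677 0.44824641 0.24605645] [ 0.63758589 -0.45107212  0.41850103]
```

View pics/final_last.png

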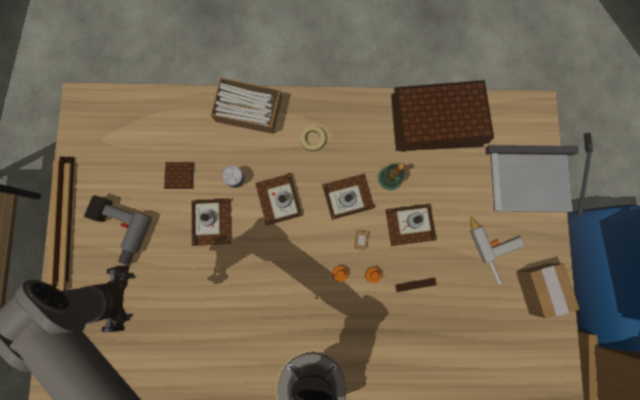

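The last picture shows a weight on each of the four pictures, at about (208,217), (283,198), (349,198) and (417,219). The stick is in the cup at (392,175), no panel has been knocked, and the arm is clear. I'm handing in.

```bash
python3 -c "from rig import sign_off; print(sign_off())"
```

```text
the job is handed in; nothing more can be done
None
```

The job is handed in at about 74 s. I pushed all four panels against both rails with the stick, stood the stick back in the cup, and set one black-knobbed steel weight on each picture. The orange look-alikes were left alone.

**Last checks:**
- **Panels:** gaps to the rails come out at about 1 mm or less, with panel A in y the worst at about 1.2 mm. Angles are under about 0.8° and the panels lie flat. The flatness was measured before the weights went on.
- **Weights:** knob centres are within about 3 mm of the panel middles, and their height shows they stand on the panels.
- **Stick and bench:** the stick is upright in the cup, the other things look unmoved, no knocked panel was seen, and the arm is parked clear.

**What disagreed:**
- **Panel D:** its y reading was off by about 2 mm in an impossible direction, as if it were inside the rail. I put this down to a shadowed edge, so that gap is less certain than the others.
- **Fingertip height:** the cameras showed the fingertips about 30–35 mm higher than the reported TCP implied. I worked from the camera offset, and it held up through the job.

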